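# Load and seal the vacuum leak-test chamber, then start the pump

### The job

Run a leak test on all the vial carriers: first turn the pump selector back to its red stop mark, then stand every carrier upright on the floor of the open chamber and close the lid. Tighten the four wing knobs clockwise in diagonal (star) order in two passes, first all four to about half way and then, in star order again, all four home to their stops. Last, turn the selector on from stop by one click for each carrier in the chamber, and leave the other things on the bench alone.

Things in the scene. Friction and masses are not known exactly. Their poses are not given: they have to be found in the camera images.
- chamber: steel leak-test chamber, fixed: open-topped box 180 (x) x 280 (y) over its flange, 92 high; origin at the centre of its underside, x away from the robot (towards the hinge), y left, z up. Walls 5 thick, flange round the rim 25 wide and 12 thick, its top at 92
- chamber_floor (a point): centre of the chamber's inner floor, 12 above its underside, axes as the chamber's. Inside 130 (x) by 230 (y) and 80 deep: room for four carriers side by side, length along x, at y = -75, -25, 25 and 75
- lid (a joint): lid of the chamber, a framed clear plate 180 x 280 x 14 with the four wing knobs on it. Angle in rad: 0 closed on the flange, 1.4 to 1.6 standing upright (start). Stiff hinge: it stays where it is left; 5 to 8 N at the bar moves it. Standing open it rises to 320 mm above the bench, in the way of the hand
- lid_bar (a point): middle of the lid's bar handle, a round bar of 12 mm diameter and 110 long, parallel to the hinge, 40 mm out from the lid's free edge, 220 mm from the hinge line and 7 above the lid's underside plane. It travels with the lid: on top when the lid is open, in front of the chamber at 99 mm above its underside when it is closed
- lid_hinge (a point): middle of the lid's hinge line, along the chamber's far rim and parallel to the chamber's y axis, at flange height
- knob_front_left (a joint): black wing knob at the near left corner of the lid (seen from the robot), carried by the lid. Angle in rad: 0 loose, grows as it is turned clockwise (seen from above, lid closed), 1.2 is half way, hard end stop (home) at 2.4. Turning takes 0.1 to 0.2 N m; it stays where it is left
- grip_front_left (a point): grip point of the near left wing knob, on its axis, mid-height of the wings and 40 mm above the lid's underside. Its x axis runs along the wings: a bar 58 long, 14 thick and 24 high (12 above and below this point), grasped across its 14 mm thickness; z along the knob's axis, up when the lid is closed
- knob_front_right (a joint): black wing knob at the near right corner of the lid (seen from the robot), carried by the lid. Angle in rad: 0 loose, grows as it is turned clockwise (seen from above, lid closed), 1.2 is half way, hard end stop (home) at 2.4. Turning takes 0.1 to 0.2 N m; it stays where it is left
- grip_front_right (a point): grip point of the near right wing knob, on its axis, mid-height of the wings and 40 mm above the lid's underside. Its x axis runs along the wings: a bar 58 long, 14 thick and 24 high (12 above and below this point), grasped across its 14 mm thickness; z along the knob's axis, up when the lid is closed
- knob_back_left (a joint): black wing knob at the far left corner of the lid (seen from the robot), carried by the lid. Angle in rad: 0 loose, grows as it is turned clockwise (seen from above, lid closed), 1.2 is half way, hard end stop (home) at 2.4. Turning takes 0.1 to 0.2 N m; it stays where it is left
- grip_back_left (a point): grip point of the far left wing knob, on its axis, mid-height of the wings and 40 mm above the lid's underside. Its x axis runs along the wings: a bar 58 long, 14 thick and 24 high (12 above and below this point), grasped across its 14 mm thickness; z along the knob's axis, up when the lid is closed
- knob_back_right (a joint): black wing knob at the far right corner of the lid (seen from the robot), carried by the lid. Angle in rad: 0 loose, grows as it is turned clockwise (seen from above, lid closed), 1.2 is half way, hard end stop (home) at 2.4. Turning takes 0.1 to 0.2 N m; it stays where it is left
- grip_back_right (a point): grip point of the far right wing knob, on its axis, mid-height of the wings and 40 mm above the lid's underside. Its x axis runs along the wings: a bar 58 long, 14 thick and 24 high (12 above and below this point), grasped across its 14 mm thickness; z along the knob's axis, up when the lid is closed
- console: grey pump control box 150 x 150 x 75 high, fixed to the bench, left or right of the chamber; origin at the centre of its underside, x away from the robot, y left. On its black top the selector knob with a ring of seven marks on a half circle: a red one (stop) on the left (+y), then white ones every 30 degrees clockwise
- selector (a joint): pump selector, a yellow click-stop rotary switch on top of the control box. Angle in rad: 0 at the red stop mark, growing clockwise seen from above, one click every 0.5236 rad (30 degrees), seven positions 0 to 6. A sprung ball pulls it into the nearest position when let go; about 0.1 N m turns it over a click. It starts two to four clicks from stop
- selector_grip (a point): grip point of the selector knob, on its axis, 101 mm above the bench. Its x axis points along the grip bar towards the end with the black pointer line; bar 66 long, 14 thick, 30 high (from 15 below to 12 above this point), grasped across its thickness
- mat: thin grey mat 270 x 170 lying on the bench on the other side of the chamber from the control box, where the carriers stand at the start; flush with the bench for all purposes
- carrier1: vial carrier, blue plastic block 110 (x) x 32 (y) x 22 high with two white-capped vials (24 mm in diameter, up to 48 above the underside) 38 mm either side of the middle along x, and between them an upright aluminium fin to lift it by, 36 long (x), 12 thick (y), from 22 to 62 above the underside; origin at the centre of its underside; 0.13 to 0.25 kg. Always present
- carrier2: vial carrier, blue plastic block 110 (x) x 32 (y) x 22 high with two white-capped vials (24 mm in diameter, up to 48 above the underside) 38 mm either side of the middle along x, and between them an upright aluminium fin to lift it by, 36 long (x), 12 thick (y), from 22 to 62 above the underside; origin at the centre of its underside; 0.13 to 0.25 kg. May be absent (None)
- carrier3: vial carrier, blue plastic block 110 (x) x 32 (y) x 22 high with two white-capped vials (24 mm in diameter, up to 48 above the underside) 38 mm either side of the middle along x, and between them an upright aluminium fin to lift it by, 36 long (x), 12 thick (y), from 22 to 62 above the underside; origin at the centre of its underside; 0.13 to 0.25 kg. May be absent (None)
- wash_bottle: white bottle, 60 in diameter, 105 high, standing loose beyond the work; origin at its base. Not part of the job
- amber_jar: amber jar, 64 in diameter, 80 high, standing loose beyond the work; origin at its base. Not part of the job
- blue_bin: open blue bin 80 x 120 x 60 high, loose beyond the work; origin at its base. Not part of the job

How it is judged:
On the way, in this order (a step that is already met when the one before it is completed fails the run):
1. selector back at the stop mark, lid still open (value of joint selector between -0.15 and 0.15 rad and value of joint lid above 1 rad), for 0.2 s.
2. every carrier standing upright on the chamber floor (x of carrier1 in the frame of chamber between -0.06 and 0.06 m and y of carrier1 in the frame of chamber between -0.11 and 0.11 m and z of each of carrier1, carrier2, carrier3 in the frame of chamber below 0.02 m and angle between each of carrier1, carrier2, carrier3's own z axis and vertical below 0.15 rad and x of carrier2 in the frame of chamber between -0.06 and 0.06 m and y of carrier2 in the frame of chamber between -0.11 and 0.11 m and x of carrier3 in the frame of chamber between -0.06 and 0.06 m and y of carrier3 in the frame of chamber between -0.11 and 0.11 m and linear speed of each of carrier1, carrier2, carrier3 below 0.03 m/s), for 0.3 s.
3. lid closed (value of joint lid below 0.04 rad and x of carrier1 in the frame of chamber between -0.06 and 0.06 m and y of carrier1 in the frame of chamber between -0.11 and 0.11 m and z of each of carrier1, carrier2, carrier3 in the frame of chamber below 0.02 m and angle between each of carrier1, carrier2, carrier3's own z axis and vertical below 0.15 rad and x of carrier2 in the frame of chamber between -0.06 and 0.06 m and y of carrier2 in the frame of chamber between -0.11 and 0.11 m and x of carrier3 in the frame of chamber between -0.06 and 0.06 m and y of carrier3 in the frame of chamber between -0.11 and 0.11 m), for 0.3 s.
4. first pass: two diagonally opposite knobs half way (0.85 to 1.7 rad), the other two not yet (((value of joint knob_front_left between 0.85 and 1.7 rad and value of joint knob_back_right between 0.85 and 1.7 rad and value of joint each of knob_front_right, knob_back_left below 0.5 rad) or (value of joint knob_front_right between 0.85 and 1.7 rad and value of joint knob_back_left between 0.85 and 1.7 rad and value of joint each of knob_front_left, knob_back_right below 0.5 rad))), for 0.2 s.
5. first pass done: all four knobs half way (value of joint knob_front_left between 0.85 and 1.7 rad and value of joint knob_front_right between 0.85 and 1.7 rad and value of joint knob_back_left between 0.85 and 1.7 rad and value of joint knob_back_right between 0.85 and 1.7 rad), for 0.2 s.
6. second pass: two diagonally opposite knobs home (over 2.2 rad), the other two still half way (((value of joint each of knob_front_left, knob_back_right above 2.2 rad and value of joint knob_front_right between 0.85 and 1.7 rad and value of joint knob_back_left between 0.85 and 1.7 rad) or (value of joint each of knob_front_right, knob_back_left above 2.2 rad and value of joint knob_front_left between 0.85 and 1.7 rad and value of joint knob_back_right between 0.85 and 1.7 rad))), for 0.2 s.
7. second pass done: all four knobs home, selector still at stop (value of joint each of knob_front_left, knob_front_right, knob_back_left, knob_back_right above 2.2 rad and value of joint selector between -0.15 and 0.15 rad and value of joint lid below 0.04 rad), for 0.2 s.
8. selector one click on from stop for each carrier (((height (world z) of carrier2 below -1 m and value of joint selector between 0.897198 and 1.1972 rad) or (height (world z) of carrier3 below -1 m and value of joint selector between 0.897198 and 1.1972 rad) or ((height (world z) of carrier2 above -1 m or value of joint selector above 9 rad) and (height (world z) of carrier3 above -1 m or value of joint selector above 9 rad) and value of joint selector between 1.4208 and 1.7208 rad))), for 0.3 s.
At the end, for the whole second after the job is handed in: Every carrier stands upright (within 0.15 rad) on the chamber floor, the lid is closed (under 0.04 rad), all four knobs are home (over 2.2 of 2.4 rad), and the selector rests as many clicks from stop as there are carriers (within 0.15 rad) (all of step 3 and value of joint each of knob_front_left, knob_front_right, knob_back_left, knob_back_right above 2.2 rad and ((height (world z) of carrier2 below -1 m and value of joint selector between 0.897198 and 1.1972 rad) or (height (world z) of carrier3 below -1 m and value of joint selector between 0.897198 and 1.1972 rad) or ((height (world z) of carrier2 above -1 m or value of joint selector above 9 rad) and (height (world z) of carrier3 above -1 m or value of joint selector above 9 rad) and value of joint selector between 1.4208 and 1.7208 rad)) and velocity of joint selector between -0.1 and 0.1 rad/s); the robot touches nothing.
It fails at once if the bottle, jar or bin pushed more than 40 mm (distance of any of wash_bottle, amber_jar, blue_bin from where it was at the start of the episode above 0.04 m).
Of carrier2, carrier3 only 1 to 2 are there at a start; the rules pass over those that are not, and their reading is None.
At some moment in a run one of carrier1, carrier2, carrier3 may be knocked a few centimetres aside while the robot is not near it.
It also fails if it takes over 210 s, if anything falls off the work surface, if the arm or the gripper's body presses on something with over 40 N, if the wrist force passes 120 N, or if a joint passes its speed limit or range.

### The arm

A 6-joint arm with a two-finger parallel gripper is mounted at the origin on the work surface. World frame = base frame: x ahead of the robot, y to its left, z up, the work surface at z = 0. Lengths are in m, angles in rad, forces in N, time in s.
With the tool pointing down it reaches from about 0.275 to 0.85 m from the base axis. Payload 5.2 kg.
Tool frame: the origin (TCP) lies between the finger pads; the fingertips stand 14 mm ahead of it and the grasp point (between the pads) lies 5 mm behind it; y points along the fingers, x is the direction in which the jaws open and shut, and the axes are right-handed (so a half turn about y gives the same grasp; the last joint's range is limited). The gripper opens to 85 mm and grips with 20 to 120 N. Pads are 22 mm wide; open, the fingers measure 114 mm over their backs; the gripper's body (76 mm by 85 mm) begins 54 mm behind the grasp point. The pads swing forward as they close: fully open they stand 13 mm farther back than shut.
Start: joints at [1, 0.259, 1.535, -0, 1.348, -0.203], TCP at [0.198, 0.513, 0.245] pointing down, gripper open.
Joint ranges: [-3.14, 3.14], [-0.91, 2.08], [0.19, 2.58], [-1.22, 4.36], [0.22, 2.71], [-3.12, 3.12]. Speed limits (rad/s): [2.57, 2.57, 3.14, 3.14, 3.14, 3.14].

### API

Orientations are given as a unit quaternion [w, x, y, z].
In Python, from bench import bot gives the robot as it stands.
- The arm moves only by the tool drive_tool, never from a script. Its argument "increments" is a list of rows, each an object with "turn": the turn, a rotation vector about the tool's x, y, z in rad, a list of three; "translation": the shift along the tool's x, y, z in m, a list of three; "jaw": the closure, from -1 (fully open) to 1 (shut). A call has 1 to 8 rows; each row shifts and turns the commanded pose from where the row before left it, along the tool's axes as they then stand; what a row does not reach is not made up. A row lasts 1/10 s, in which the tool goes at most 50 mm and 8.59 degrees, less where a joint would pass 70% of its speed; a pose out of reach is approached as far as the arm can. A call with a gripper value outside its range is refused whole. The fingers move at their own pace and stop on an object; the grip force is fixed at half the most. Time passes only in rows, so rows that do not move let the fingers close. It gives the time, the measured TCP pose, the force and the opening at its end, in the units of the state.
- bot.state(): the state, without advancing time (a new reading comes with each control period).
- bot.camera(name): name is "scene" or "top" or "wrist"; returns a dict with "image" (384x512x3 uint8, red, green, blue), "camera_matrix" (3x3 intrinsics, pixels), "k1" (the pictures are not rectified: a ray, as slopes to the right and down, at radius r is drawn at 1 + k1 r^2 times it, then the intrinsics apply), "origin" and "attitude" of the camera in the world. Camera axes: x right, y down, z forward; pixel columns grow to the right and rows downward; lengths in m; the calibration is good to about 2 mm. A picture is of the moment at which its call begins. There is no depth.
- bot.job_done(): hands the job in, once; it reports no verdict.
The state is a dict: "clock": time; "q": joint angles; "joint_vel": joint speeds; "tau": joint torques, N m; "position": TCP position; "ee_rot": TCP orientation; "wrist_force": force on the tool from outside, world axes, zero at the start; "ft_torque": the same for the moment, N m; "grip_width": finger opening in m.
Only numpy, scipy, OpenCV 4.12 (cv2) and the standard library are available. Lean on these libraries where they do the work, as an engineer would, in place of code of your own. Each camera call takes 0.05 s, during which the arm holds its last target. There are 200 camera calls.

## Working session

There is one attempt and no reset: what is moved stays moved. The work goes in short steps, Python scripts to look and compute and a tool call to move; the robot and the scene stay as the last step left them, time stands still between calls to the robot, and variables do not carry over. Pictures are saved under pics/ and viewed, about 12 in all and at most 16, crops included, and the job is handed in when it is done.

Besides the shell and the picture viewer there is one more tool, called after "Call:" as name(argument=value, ...), one argument or row to a line, values as JSON. drive_tool: Moves the arm, as the interface text tells. Its arguments: {"type":"object","properties":{"increments":{"type":"array","items":{"type":"object","properties":{"turn":{"type":"array","items":{"type":"number"}},"translation":{"type":"array","items":{"type":"number"}},"jaw":{"type":"number"}}}}},"required":["increments"]}

```bash
ls; mkdir -p pics; cat > h.py <<'E'
import numpy as np, cv2
from bench import bot
from scipy.spatial.transform import Rotation as R
def rot(q): q=np.asarray(q); return R.from_quat([q[1],q[2],q[3],q[0]]).as_matrix() if q.size==4 else q.reshape(3,3)
def snap(n,f=None):
    c=bot.camera(n)
    if f: cv2.imwrite('pics/'+f,c['image'][:,:,::-1])
    return c
def ray(c,u,v):
    K=np.array(c['camera_matrix']); d=np.array([(u-K[0,2])/K[0,0],(v-K[1,2])/K[1,1]])
    s=d.copy()
    for _ in range(30): s=d/(1+c['k1']*(s@s))
    return np.array(c['origin']), rot(c['attitude'])@np.array([s[0],s[1],1])
def onz(c,u,v,z):
    o,d=ray(c,u,v); return o+d*(z-o[2])/d[2]
def proj(c,p):
    K=np.array(c['camera_matrix']); x=rot(c['attitude']).T@(np.array(p)-np.array(c['origin'])); s=x[:2]/x[2]
    s=s*(1+c['k1']*(s@s)); return np.array([K[0,0]*s[0]+K[0,2],K[1,1]*s[1]+K[1,2]])
def st():
    s=bot.state(); print({k:np.round(s[k],3).tolist() for k in ('clock','position','ee_rot','q','wrist_force','grip_width')}); return s
E
python3 - <<'E'
from h import *
st()
for n in ('top','scene'):
    c=snap(n,n+'1.png'); print(n,c['camera_matrix'],c['k1'],c['origin'],c['attitude'])
E
```

```text
pics
{'clock': 0.0, 'position': [0.197, 0.513, 0.244], 'ee_rot': [-0.583, 0.583, 0.4, -0.401], 'q': [1.0, 0.259, 1.536, -0.0, 1.348, -0.203], 'wrist_force': [0.604, 0.446, -0.063], 'grip_width': 0.085}
top [[383.66368639   0.         259.76231801]
 [  0.         383.66368639 196.82237805]
 [  0.           0.           1.        ]] -0.06045631235249417 [ 0.41090826 -0.00493885  1.11305036] [ 0.05806769 -0.69834207  0.71085591 -0.06025254]
scene [[431.60832859   0.         257.04242397]
 [  0.         431.60832859 198.32470459]
 [  0.           0.           1.        ]] -0.1320138864714362 [ 0.57595928 -0.82527604  0.78232037] [-0.42870493  0.90344002 -0.00229115  0.00172348]
```

View pics/top1.png

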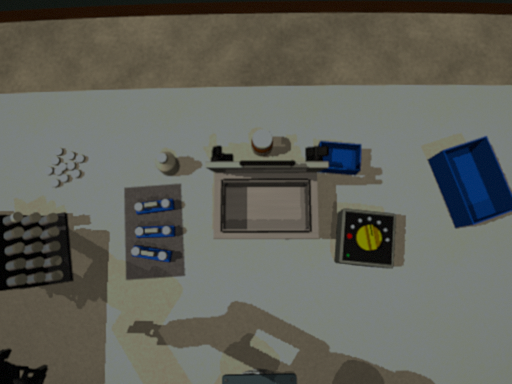

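View pics/scene1.png

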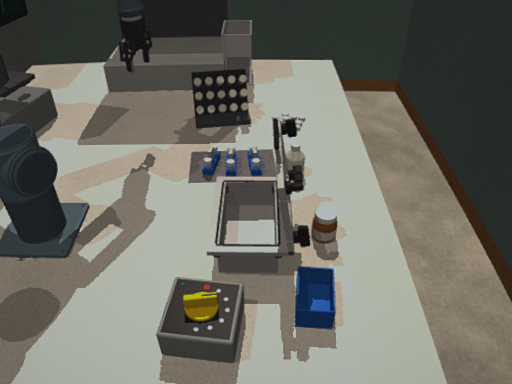

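Top view: the chamber rim is around (265,208) with the lid upright behind it, and the console is on the right with a yellow selector at (370,237) and a red mark at (349,236). Three carriers stand on the mat at about (154,206), (154,230) and (152,253). The scene view agrees.

```bash
python3 - <<'E'
from h import *
c=snap('top'); im=c['image'].astype(np.uint8); hsv=cv2.cvtColor(im,cv2.COLOR_RGB2HSV)
def blobs(m,name,z,amin=8,roi=None):
    n,l,s,ce=cv2.connectedComponentsWithStats(m.astype(np.uint8))
    for i in range(1,n):
        if s[i,4]>=amin and 120<ce[i][0]<400 and 120<ce[i][1]<280:
            cnt=cv2.findContours((l==i).astype(np.uint8),0,2)[0][0]; r=cv2.minAreaRect(cnt)
            print(name,ce[i].round(1),s[i,4],np.round(r[1],1),round(r[2],1),onz(c,*ce[i],z)[:2].round(4))
H,S,V=[hsv[:,:,i].astype(int) for i in range(3)]
blobs((H>105)&(H<125)&(S>150)&(V>60),'blue',0.022,20)
blobs((H>20)&(H<35)&(S>150)&(V>90),'yellow',0.09,50)
blobs(((H<8)|(H>172))&(S>150)&(V>90),'red',0.075,4)
blobs((S<60)&(V>150)&(np.arange(512)[None]>335)&(np.arange(512)[None]<400)&(np.arange(384)[:,None]>205),'white',0.075,3)
for p in [(215,238),(317,239),(216,172),(320,172)]: print('flange?',onz(c,*p,0.092).round(4))
a=cv2.resize(im[195:275,325:405],None,fx=7,fy=7,interpolation=cv2.INTER_CUBIC)
b=cv2.resize(im[140:250,200:330],None,fx=5,fy=5,interpolation=cv2.INTER_CUBIC)
cv2.imwrite('pics/con.png',a[:,:,::-1]);cv2.imwrite('pics/cham.png',cv2.convertScaleAbs(b[:,:,::-1],alpha=1.5))
E
```

```text
blue [359.5 153.2] 31 [17.  1.] 90.0 [ 0.7209 -0.3071]
blue [341.9 158.5] 538 [31.7 21. ] 3.8 [ 0.7055 -0.254 ]
blue [154.9 209.7] 126 [ 5.2 36.6] 81.3 [0.5632 0.2927]
blue [153.8 226.7] 32 [ 2. 19.] 90.0 [0.514  0.2945]
blue [156.6 234.4] 120 [10.1 37.3] 87.9 [0.4918 0.2858]
blue [155.1 249.4] 31 [15.9  2.2] 10.3 [0.4496 0.2893]
blue [148.9 257.1] 54 [22.4  3.6] 10.0 [0.4281 0.3064]
yellow [373.7 236.9] 216 [24.5 12.2] 78.7 [ 0.4697 -0.3125]
yellow [362.7 238.4] 205 [23.5 10.6] 78.7 [ 0.4665 -0.2825]
red [349.1 235.5] 15 [3. 4.] 90.0 [ 0.476 -0.25 ]
flange? [0.4748 0.1111 0.092 ]
flange? [ 0.4673 -0.1596  0.092 ]
flange? [0.6544 0.1086 0.092 ]
flange? [ 0.6495 -0.1756  0.092 ]
```

View pics/con.png

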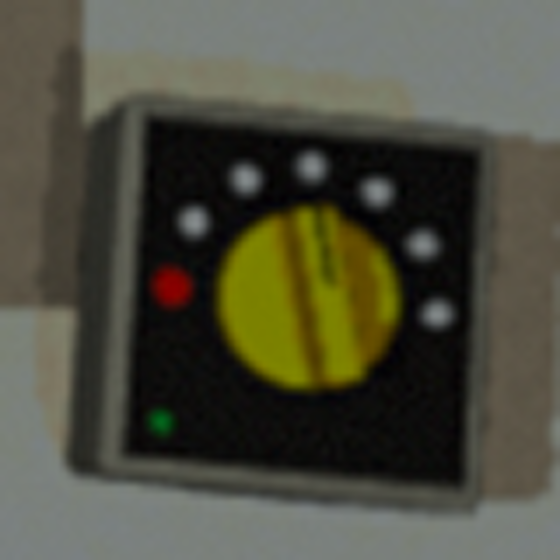

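View pics/cham.png

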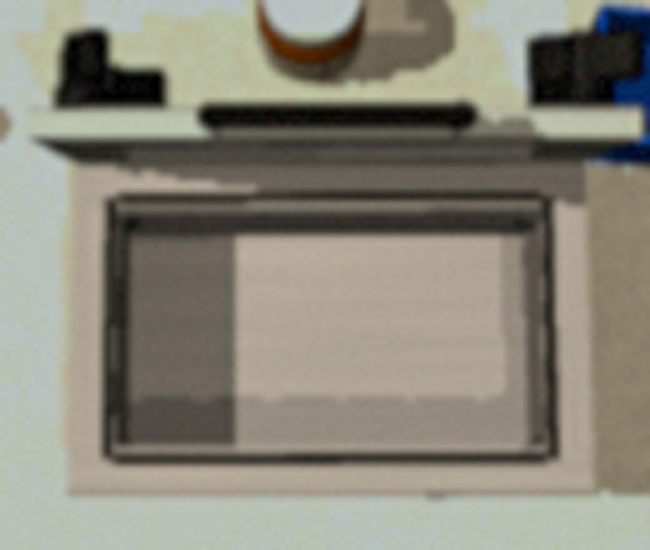

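```bash
cat >> h.py <<'E'
def plan(pos,ang,s=None):
    """delta in tool axes to reach pos with tool down, tool x axis at world yaw ang (mod pi), turn first"""
    s=s or bot.state(); M=rot(s['ee_rot']); T=np.array(pos)-np.array(s['position'])
    best=None
    for k in (-2,-1,0,1,2):
        a=ang+k*np.pi; X=np.array([np.cos(a),np.sin(a),0]);Y=np.array([0,0,-1.]);G=np.c_[X,Y,np.cross(X,Y)]
        rv=R.from_matrix(M.T@G).as_rotvec()
        print('turn',rv.round(3),'then tr in new axes',(G.T@T).round(4),'tr first in old axes',(M.T@T).round(4)) if abs(k)<2 else 0
E
python3 - <<'E'
from h import *
c=snap('top')
P=lambda u,v,z,ox,oy,f: onz(c,ox+(u+.5)/f-.5,oy+(v+.5)/f-.5,z)
print('console marks'); M=[P(u,v,.075,325,195,7) for u,v in [(172,288),(193,222),(246,180),(312,167),(377,191),(423,245),(437,314)]]
for m in M: print(m.round(4))
x=np.array(M)[:,:2]; A=np.c_[2*x,np.ones(7)]; s=np.linalg.lstsq(A,(x**2).sum(1),rcond=None)[0]; print('centre',s[:2],'r',np.sqrt(s[2]+s[:2]@s[:2]))
print('mark angles',np.degrees(np.arctan2(*(x-s[:2]).T[::-1])).round(1))
print('box top corners',[P(u,v,.075,325,195,7)[:2].round(4).tolist() for u,v in [(125,97),(492,130),(475,508),(75,470)]])
for n,u,v in [('ptr0',318,210),('ptr1',331,285),('barL0',290,210),('barL1',315,388),('barR0',337,207),('barR1',367,365)]: print(n,P(u,v,.113,325,195,7).round(4))
print('disc',P(309,298,.08,325,195,7).round(4))
print('flange near',P(68,492,.092,200,140,5).round(4),P(594,488,.092,200,140,5).round(4))
print('inner rim',[P(u,v,.092,200,140,5)[:2].round(4).tolist() for u,v in [(108,460),(556,458),(548,198),(110,200)]])
print('lid bar top',[P(u,v,.31,200,140,5)[:2].round(4).tolist() for u,v in [(203,115),(473,115)]])
im=c['image'];h=cv2.cvtColor(im,cv2.COLOR_RGB2HSV)
m=((h[:,:,1]<90)&(h[:,:,2]>140)).astype(np.uint8); m[:190]=0;m[265:]=0;m[:,:130]=0;m[:,180:]=0
n,l,t,ce=cv2.connectedComponentsWithStats(m)
for i in range(1,n):
    if t[i,4]>3: print('cap',ce[i].round(1),t[i],onz(c,*ce[i],.048)[:2].round(4))
b=cv2.resize(im[190:275,120:190],None,fx=7,fy=7,interpolation=cv2.INTER_CUBIC); cv2.imwrite('pics/car.png',cv2.convertScaleAbs(b[:,:,::-1],alpha=1.5))
print('robot'); S=bot.state(); print(rot(S['ee_rot']).round(3)); 
E
```

```text
console marks
[ 0.4753 -0.2499  0.075 ]
[ 0.5007 -0.2596  0.075 ]
[ 0.5167 -0.2813  0.075 ]
[ 0.5213 -0.3076  0.075 ]
[ 0.5114 -0.3326  0.075 ]
[ 0.4899 -0.3494  0.075 ]
[ 0.463 -0.353  0.075]
centre [ 0.46948385 -0.30155823] r 0.05196809677884182
mark angles [ 83.6  53.4  23.2  -6.7 -36.6 -66.9 -97.1]
box top corners [[0.5502, -0.2355], [0.5344, -0.38], [0.3885, -0.3628], [0.4065, -0.2089]]
ptr0 [ 0.501  -0.2978  0.113 ]
ptr1 [ 0.4728 -0.3009  0.113 ]
barL0 [ 0.5012 -0.2872  0.113 ]
barL1 [ 0.4348 -0.2925  0.113 ]
barR0 [ 0.502 -0.305  0.113]
barR1 [ 0.4428 -0.3126  0.113 ]
disc [ 0.47   -0.3018  0.08  ]
flange near [0.4749 0.1159 0.092 ] [ 0.472  -0.1635  0.092 ]
inner rim [[0.4915, 0.0946], [0.4883, -0.1439], [0.6298, -0.1452], [0.6329, 0.0933]]
lid bar top [[0.6223, 0.0322], [0.6203, -0.0843]]
robot
[[ 0.36  -0.001 -0.933]
 [ 0.933 -0.001  0.36 ]
 [-0.001 -1.     0.   ]]
```

View pics/car.png

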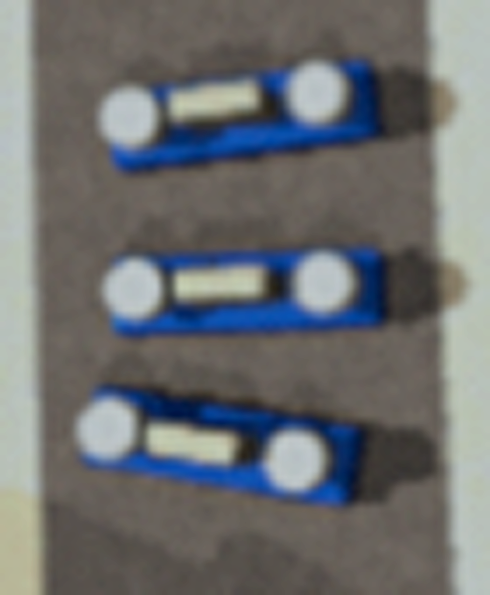

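The carriers' caps and fins are clear in the crop: fins at about (215,101), (221,284) and (195,441). The selector centre is about (0.470,-0.302) and the pointer yaw is about +6°. I'll move above the selector now.

Call:
drive_tool(
  increments=[
    {"translation": [-0.0368,0.0025,-0.0304]},
    {"translation": [-0.0368,0.0025,-0.0304]},
    {"translation": [-0.0368,0.0025,-0.0304]},
    {"translation": [-0.0368,0.0025,-0.0304]},
    {"translation": [-0.0368,0.0025,-0.0304]},
    {"translation": [-0.0368,0.0025,-0.0304]},
    {"translation": [-0.0368,0.0025,-0.0304]},
    {"translation": [-0.0368,0.0025,-0.0304]},
  ],
)

```text
validation failed for argument at $.in...
```

Call:
drive_tool(
  increments=[
    {"translation": [-0.0368,0.0025,-0.0304]},
    {"translation": [-0.0368,0.0025,-0.0304]},
    {"translation": [-0.0368,0.0025,-0.0304]},
    {"translation": [-0.0368,0.0025,-0.0304]},
    {"translation": [-0.0368,0.0025,-0.0304]},
    {"translation": [-0.0368,0.0025,-0.0304]},
    {"translation": [-0.0368,0.0025,-0.0304]},
    {"translation": [-0.0368,0.0025,-0.0304]},
  ],
)

```text
validation failed for argument at $.in...
```

Call:
drive_tool(
  increments=[
    {"translation": [-0.0368,0.0025,-0.0304]},
    {"translation": [-0.0368,0.0025,-0.0304]},
    {"turn": [0,0.1483,0]},
    {"turn": [0,0.1483,0]},
    {"turn": [0,0.1483,0]},
    {"turn": [0,0.1483,0]},
    {"turn": [0,0.1483,0]},
    {"turn": [0,0.1483,0]},
  ],
)

```text
validation failed for argument at $.in...
```

Call:
drive_tool(
  increments=[
    {"turn": [0,0.1483,0]},
    {"turn": [0,0.1483,0]},
    {"turn": [0,0.1483,0]},
    {"turn": [0,0.1483,0]},
    {"turn": [0,0.1483,0]},
    {"turn": [0,0.1483,0]},
    {"turn": [0,0.1483,0]},
    {"turn": [0,0.1483,0]},
  ],
)

```text
validation failed for argument at $.in...
```

Call:
drive_tool(
  increments=[
    {"turn": [0,0.1483,0]},
    {"turn": [0,0.1483,0]},
    {"turn": [0,0.1483,0]},
    {"turn": [0,0.1483,0]},
    {"turn": [0,0,0]},
  ],
)

```text
validation failed for argument at $.in...
```

```bash
python3 - <<'E'
from h import *
st(); plan([.4695,-.3016,.104],np.radians(-84))
c=snap('wrist','w1.png'); print(c['camera_matrix'],c['origin'],c['k1']); print(rot(c['attitude']).round(3)); print(proj(c,[.4695,-.3016,.113]))
E
```

```text
{'clock': 0.2, 'position': [0.198, 0.513, 0.245], 'ee_rot': [-0.583, 0.583, 0.4, -0.401], 'q': [1.0, 0.259, 1.536, -0.0, 1.348, -0.203], 'wrist_force': [0.139, -0.825, -0.634], 'grip_width': 0.085}
turn [-0.    -0.473 -0.001] then tr in new axes [-0.8385  0.1408 -0.1853] tr first in old axes [-0.6621  0.1414 -0.5467]
turn [ 1.000e-03  2.669e+00 -1.000e-03] then tr in new axes [0.8385 0.1408 0.1853] tr first in old axes [-0.6621  0.1414 -0.5467]
turn [-0.    -0.473 -0.001] then tr in new axes [-0.8385  0.1408 -0.1853] tr first in old axes [-0.6621  0.1414 -0.5467]
[[340.37636278   0.         256.9519623 ]
 [  0.         340.37636278 191.61992334]
 [  0.           0.           1.        ]] [0.12793765 0.53897329 0.374249  ] -0.051595108743028396
[[ 0.359  0.893  0.271]
 [ 0.933 -0.344 -0.105]
 [-0.     0.291 -0.957]]
[-163.14898582  520.59267712]
```

View pics/w1.png

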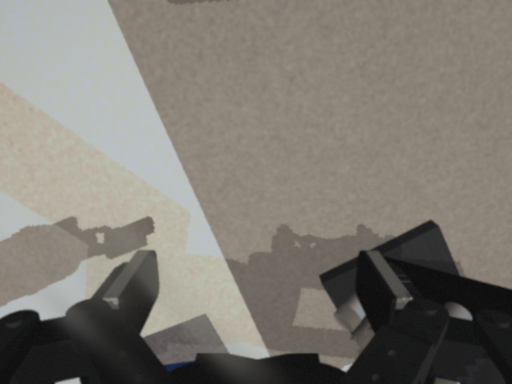

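The wrist view shows only bench and finger tips, because the moves were refused. Rows probably need all three keys.

Call:
drive_tool(
  increments=[
    {"translation": [-0.0368,0.0025,-0.0304],"turn": [0,0,0],"jaw": -1},
    {"translation": [-0.0368,0.0025,-0.0304],"turn": [0,0,0],"jaw": -1},
    {"translation": [-0.0368,0.0025,-0.0304],"turn": [0,0,0],"jaw": -1},
    {"translation": [-0.0368,0.0025,-0.0304],"turn": [0,0,0],"jaw": -1},
    {"translation": [-0.0368,0.0025,-0.0304],"turn": [0,0,0],"jaw": -1},
    {"translation": [-0.0368,0.0025,-0.0304],"turn": [0,0,0],"jaw": -1},
    {"translation": [-0.0368,0.0025,-0.0304],"turn": [0,0,0],"jaw": -1},
    {"translation": [-0.0368,0.0025,-0.0304],"turn": [0,0,0],"jaw": -1},
  ],
)

```text
clock: 1.05
position: [0.3189, 0.1494, 0.2255]
ee_rot: [-0.583, 0.583, 0.401, -0.4]
wrist_force: [0.7, 0.1, 0.4]
grip_width: 0.0852
```

Call:
drive_tool(
  increments=[
    {"translation": [-0.0368,0.0025,-0.0304],"turn": [0,0,0],"jaw": -1},
    {"translation": [-0.0368,0.0025,-0.0304],"turn": [0,0,0],"jaw": -1},
    {"translation": [-0.0368,0.0025,-0.0304],"turn": [0,0,0],"jaw": -1},
    {"translation": [-0.0368,0.0025,-0.0304],"turn": [0,0,0],"jaw": -1},
    {"translation": [-0.0368,0.0025,-0.0304],"turn": [0,0,0],"jaw": -1},
    {"translation": [-0.0368,0.0025,-0.0304],"turn": [0,0,0],"jaw": -1},
    {"translation": [-0.0368,0.0025,-0.0304],"turn": [0,0,0],"jaw": -1},
    {"translation": [-0.0368,0.0025,-0.0304],"turn": [0,0,0],"jaw": -1},
  ],
)

```text
clock: 1.85
position: [0.4401, -0.2132, 0.2052]
ee_rot: [-0.583, 0.583, 0.4, -0.4]
wrist_force: [0.6, 0.5, -0.0]
grip_width: 0.0853
```

Call:
drive_tool(
  increments=[
    {"translation": [-0.0368,0.0025,-0.0304],"turn": [0,0,0],"jaw": -1},
    {"translation": [-0.0368,0.0025,-0.0304],"turn": [0,0,0],"jaw": -1},
    {"translation": [0,0,0],"turn": [0,0.1483,0],"jaw": -1},
    {"translation": [0,0,0],"turn": [0,0.1483,0],"jaw": -1},
    {"translation": [0,0,0],"turn": [0,0.1483,0],"jaw": -1},
    {"translation": [0,0,0],"turn": [0,0.1483,0],"jaw": -1},
    {"translation": [0,0,0],"turn": [0,0.1483,0],"jaw": -1},
    {"translation": [0,0,0],"turn": [0,0.1483,0],"jaw": -1},
  ],
)

```text
clock: 2.65
position: [0.4701, -0.3016, 0.2001]
ee_rot: [0.699, -0.699, -0.108, 0.108]
wrist_force: [0.6, 0.6, 0.4]
grip_width: 0.0852
```

Call:
drive_tool(
  increments=[
    {"translation": [0,0,0],"turn": [0,0.1483,0],"jaw": -1},
    {"translation": [0,0,0],"turn": [0,0.1483,0],"jaw": -1},
    {"translation": [0,0,0],"turn": [0,0.1483,0],"jaw": -1},
    {"translation": [0,0,0],"turn": [0,0.1483,0],"jaw": -1},
    {"translation": [0,0,0],"turn": [0,0.1483,0],"jaw": -1},
    {"translation": [0,0,0],"turn": [0,0.1483,0],"jaw": -1},
    {"translation": [0,0,0],"turn": [0,0.1483,0],"jaw": -1},
    {"translation": [0,0,0],"turn": [0,0.1483,0],"jaw": -1},
  ],
)

```text
clock: 3.45
position: [0.4701, -0.3015, 0.2002]
ee_rot: [0.64, -0.64, 0.301, -0.301]
wrist_force: [0.1, -0.4, -0.6]
grip_width: 0.0851
```

Call:
drive_tool(
  increments=[
    {"translation": [0,0,0],"turn": [0,0.1483,0],"jaw": -1},
    {"translation": [0,0,0],"turn": [0,0.1483,0],"jaw": -1},
    {"translation": [0,0,0],"turn": [0,0.1483,0],"jaw": -1},
    {"translation": [0,0,0],"turn": [0,0.1483,0],"jaw": -1},
    {"translation": [0,0,0],"turn": [0,0,0],"jaw": -1},
  ],
)

```text
clock: 3.95
position: [0.4701, -0.3016, 0.2002]
ee_rot: [0.525, -0.525, 0.474, -0.473]
wrist_force: [0.5, 0.4, -0.1]
grip_width: 0.0852
```

```bash
python3 - <<'E'
from h import *
st(); plan([.4695,-.3016,.104],np.radians(-84))
c=snap('wrist','w2.png'); print(proj(c,[.4695,-.3016,.113]))
E
```

```text
{'clock': 3.95, 'position': [0.47, -0.302, 0.2], 'ee_rot': [0.525, -0.525, 0.474, -0.473], 'q': [-0.77, 0.308, 1.582, -0.0, 1.252, 0.698], 'wrist_force': [0.548, 0.398, -0.087], 'grip_width': 0.085}
turn [0.   3.14 0.  ] then tr in new axes [0.     0.0962 0.0006] tr first in old axes [ 0.      0.0962 -0.0006]
turn [ 0.    -0.002 -0.   ] then tr in new axes [-0.      0.0962 -0.0006] tr first in old axes [ 0.      0.0962 -0.0006]
turn [0.   3.14 0.  ] then tr in new axes [0.     0.0962 0.0006] tr first in old axes [ 0.      0.0962 -0.0006]
[256.05515604 203.56697043]
```

View pics/w2.png

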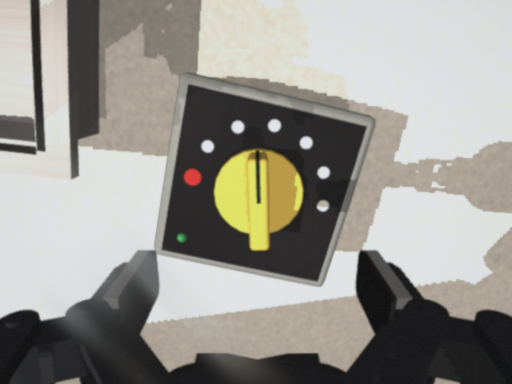

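The wrist view shows the pointer line running straight up from (259,203) to (258,152), halfway between marks 2 at (237,127) and 3 at (274,125). The knob is centred under the tool. I'll lower, grip and turn it anticlockwise.

Call:
drive_tool(
  increments=[
    {"translation": [0,0.032,-0.0002],"turn": [0,0,0],"jaw": -0.3},
    {"translation": [0,0.032,-0.0002],"turn": [0,0,0],"jaw": -0.3},
    {"translation": [0,0.032,-0.0002],"turn": [0,0,0],"jaw": -0.3},
    {"translation": [0,0,0],"turn": [0,0,0],"jaw": 1},
    {"translation": [0,0,0],"turn": [0,0,0],"jaw": 1},
    {"translation": [0,0,0],"turn": [0,0,0],"jaw": 1},
    {"translation": [0,0,0],"turn": [0,0,0],"jaw": 1},
  ],
)

```text
clock: 4.7
position: [0.4705, -0.3024, 0.1062]
ee_rot: [-0.526, 0.526, -0.472, 0.474]
wrist_force: [-0.6, 0.0, 2.6]
grip_width: 0.0125
```

Call:
drive_tool(
  increments=[
    {"translation": [0,0,0],"turn": [0,0,0],"jaw": 1},
    {"translation": [0,0,0],"turn": [0,-0.1,0],"jaw": 1},
    {"translation": [0,0,0],"turn": [0,-0.1,0],"jaw": 1},
    {"translation": [0,0,0],"turn": [0,-0.1,0],"jaw": 1},
    {"translation": [0,0,0],"turn": [0,-0.1,0],"jaw": 1},
    {"translation": [0,0,0],"turn": [0,-0.1,0],"jaw": 1},
    {"translation": [0,0,0],"turn": [0,-0.1,0],"jaw": 1},
    {"translation": [0,0,0],"turn": [0,-0.1,0],"jaw": 1},
  ],
)

```text
clock: 5.5
position: [0.4698, -0.3009, 0.1061]
ee_rot: [0.657, -0.656, 0.263, -0.263]
wrist_force: [-2.4, 5.6, 9.9]
grip_width: 0.0127
```

```bash
python3 - <<'E'
from h import *
s=st(); print(s['ft_torque'])
E
```

```text
{'clock': 5.5, 'position': [0.47, -0.301, 0.106], 'ee_rot': [0.657, -0.656, 0.263, -0.263], 'q': [-0.77, 0.403, 1.698, 0.001, 1.041, -0.009], 'wrist_force': [-2.365, 5.617, 9.895], 'grip_width': 0.013}
[ 1.0111789   0.42971789 -0.08698497]
```

Call:
drive_tool(
  increments=[
    {"translation": [0,-0.002,0],"turn": [0,-0.1,0],"jaw": 1},
    {"translation": [0,0,0],"turn": [0,-0.1,0],"jaw": 1},
    {"translation": [0,0,0],"turn": [0,-0.1,0],"jaw": 1},
    {"translation": [0,0,0],"turn": [0,-0.1,0],"jaw": 1},
    {"translation": [0,0,0],"turn": [0,-0.1,0],"jaw": 1},
    {"translation": [0,0,0],"turn": [0,-0.1,0],"jaw": 1},
    {"translation": [0,0,0],"turn": [0,-0.06,0],"jaw": 1},
    {"translation": [0,0,0],"turn": [0,0,0],"jaw": 1},
  ],
)

```text
clock: 6.3
position: [0.4682, -0.3001, 0.1062]
ee_rot: [0.707, -0.705, 0.038, -0.036]
wrist_force: [-2.9, 3.5, 1.3]
grip_width: 0.0124
```

```bash
python3 - <<'E'
from h import *
s=st(); print(s['ft_torque']); print(rot(s['ee_rot']).round(3))
E
```

```text
{'clock': 6.3, 'position': [0.468, -0.3, 0.106], 'ee_rot': [0.707, -0.705, 0.038, -0.036], 'q': [-0.771, 0.402, 1.698, 0.0, 1.045, -0.666], 'wrist_force': [-2.902, 3.482, 1.328], 'grip_width': 0.012}
[ 0.60848817  0.4968137  -0.011483  ]
[[ 0.995 -0.003  0.104]
 [-0.104  0.003  0.995]
 [-0.003 -1.     0.003]]
```

Call:
drive_tool(
  increments=[
    {"translation": [0,0,0],"turn": [0,0,0],"jaw": -1},
    {"translation": [0,0,0],"turn": [0,0,0],"jaw": -1},
    {"translation": [0,0,0],"turn": [0,0,0],"jaw": -1},
    {"translation": [0,-0.048,0],"turn": [0,0,0],"jaw": -1},
    {"translation": [0,-0.048,0],"turn": [0,0,0],"jaw": -1},
    {"translation": [0,-0.048,0],"turn": [0,0,0],"jaw": -1},
    {"translation": [0,0,0],"turn": [0,0,0],"jaw": -1},
  ],
)

```text
clock: 7.0
position: [0.4726, -0.3045, 0.2585]
ee_rot: [-0.703, 0.71, -0.033, 0.042]
wrist_force: [-0.1, -0.2, -0.3]
grip_width: 0.085
```

```bash
cat >> h.py <<'E'
def knobangle(c,ctr=(.4695,-.3016)):
    """pointer yaw (deg): dark line on bar top z=.113; marks on z=.075"""
    uu,vv=np.meshgrid(np.arange(512),np.arange(384)); h=cv2.cvtColor(c['image'],cv2.COLOR_RGB2HSV)
    y=((h[:,:,0]>18)&(h[:,:,0]<38)&(h[:,:,1]>120)&(h[:,:,2]>70)).astype(np.uint8)
    f=cv2.morphologyEx(y,cv2.MORPH_CLOSE,np.ones((9,9),np.uint8))
    d=(f>0)&(y==0)&(c['image'].max(2)<70); p=np.argwhere(d)[:,::-1]
    if len(p)<5: return print('no line',len(p))
    q=np.array([onz(c,u,v,.113)[:2] for u,v in p]); m=q.mean(0); w=np.linalg.svd(q-m)[2][0]
    g=m-np.array(ctr); w=w*np.sign(w@g); print('line n',len(p),'mean rel',g.round(4),'yaw',np.degrees(np.arctan2(w[1],w[0])).round(1),'from centre',np.degrees(np.arctan2(g[1],g[0])).round(1))
E
python3 - <<'E'
from h import *
st(); c=snap('wrist','w3.png'); knobangle(c); t=snap('top'); knobangle(t)
crop=lambda u,v:(120+(u+.5)/7-.5,190+(v+.5)/7-.5)
for n,a,b,f in [('A',(130,118),(316,92),(215,101)),('B',(134,288),(323,282),(221,284)),('C',(107,428),(297,460),(195,441))]:
    A,B=[onz(t,*crop(*p),.048)[:2] for p in (a,b)]; F=onz(t,*crop(*f),.062)[:2]; d=A-B
    print(n,'caps',A.round(4),B.round(4),'dist',np.linalg.norm(d).round(4),'mid',((A+B)/2).round(4),'fin',F.round(4),'len-yaw',np.degrees(np.arctan2(d[1],d[0])).round(1))
E
```

```text
{'clock': 7.0, 'position': [0.473, -0.305, 0.259], 'ee_rot': [-0.703, 0.71, -0.033, 0.042], 'q': [-0.771, 0.263, 1.497, 0.0, 1.367, -0.665], 'wrist_force': [-0.09, -0.181, -0.287], 'grip_width': 0.085}
line n 45 mean rel [0.0005 0.02  ] yaw 82.8 from centre 88.5
line n 5 mean rel [0.0032 0.0368] yaw 107.5 from centre 85.0
A caps [0.5696 0.3335] [0.5789 0.2582] dist 0.0759 mid [0.5742 0.2958] fin [0.5737 0.2951] len-yaw 97.0
B caps [0.501  0.3296] [0.5023 0.2537] dist 0.0759 mid [0.5017 0.2917] fin [0.5009 0.2907] len-yaw 91.0
C caps [0.4457 0.3387] [0.4322 0.2627] dist 0.0773 mid [0.439  0.3007] fin [0.4398 0.2994] len-yaw 79.9
```

View pics/w3.png

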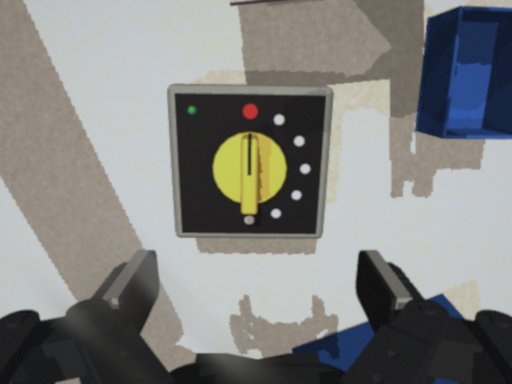

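The pointer line now points straight at the red mark at (250,111). Cap spacing measures 76 mm, as it should. I'll square the tool to the world, nudge the lid farther back for clearance, then do the carriers.

```bash
python3 - <<'E'
from h import *
plan([.53,-.025,.28],0)
E
```

```text
turn [-0.005  3.035  0.004] then tr in new axes [-0.0597 -0.0279 -0.2774] tr first in old axes [ 0.03   -0.0286  0.2821]
turn [ 0.003 -0.106  0.003] then tr in new axes [ 0.0597 -0.0279  0.2774] tr first in old axes [ 0.03   -0.0286  0.2821]
turn [-0.005  3.035  0.004] then tr in new axes [-0.0597 -0.0279 -0.2774] tr first in old axes [ 0.03   -0.0286  0.2821]
```

Call:
drive_tool(
  increments=[
    {"translation": [0,0,0],"turn": [0.003,-0.106,0.003],"jaw": -1},
    {"translation": [0.0099,-0.0046,0.0462],"turn": [0,0,0],"jaw": -1},
    {"translation": [0.0099,-0.0046,0.0462],"turn": [0,0,0],"jaw": -1},
    {"translation": [0.0099,-0.0046,0.0462],"turn": [0,0,0],"jaw": -1},
    {"translation": [0.0099,-0.0046,0.0462],"turn": [0,0,0],"jaw": -1},
    {"translation": [0.0099,-0.0046,0.0462],"turn": [0,0,0],"jaw": -1},
    {"translation": [0.0099,-0.0046,0.0462],"turn": [0,0,0],"jaw": -1},
    {"translation": [0,0,0],"turn": [0,0,0],"jaw": -1},
  ],
)

```text
clock: 7.9
position: [0.5291, -0.019, 0.2775]
ee_rot: [0.709, -0.705, -0.001, 0.004]
wrist_force: [0.4, -0.5, -0.9]
grip_width: 0.0853
```

Call:
drive_tool(
  increments=[
    {"translation": [0.012,0,0],"turn": [0,0,0],"jaw": -1},
    {"translation": [0.012,0,0],"turn": [0,0,0],"jaw": -1},
    {"translation": [0.012,0,0],"turn": [0,0,0],"jaw": -1},
    {"translation": [0.012,0,0],"turn": [0,0,0],"jaw": -1},
  ],
)

```text
clock: 8.3
position: [0.578, -0.0262, 0.279]
ee_rot: [0.708, -0.706, 0.002, 0.0]
wrist_force: [-6.3, 1.4, 8.5]
grip_width: 0.0854
```

Call:
drive_tool(
  increments=[
    {"translation": [0.01,0,0],"turn": [0,0,0],"jaw": -1},
    {"translation": [-0.03,0,0],"turn": [0,0,0],"jaw": -1},
    {"translation": [-0.02,0,0.04],"turn": [0,0,0],"jaw": -1},
    {"translation": [-0.005,0,0.046],"turn": [0,0,0],"jaw": -1},
    {"translation": [0,0,0.048],"turn": [0,0,0],"jaw": -1},
    {"translation": [0,0,0.048],"turn": [0,0,0],"jaw": -1},
    {"translation": [0,0,0.048],"turn": [0,0,0],"jaw": -1},
    {"translation": [0,0,0],"turn": [0,0,0],"jaw": -1},
  ],
)

```text
clock: 9.1
position: [0.5328, 0.2095, 0.2785]
ee_rot: [0.709, -0.705, 0.0, 0.002]
wrist_force: [0.2, 0.0, 0.2]
grip_width: 0.0852
```

```bash
python3 - <<'E'
from h import *
st(); c=snap('top','t3.png'); im=c['image']; h=cv2.cvtColor(im,cv2.COLOR_RGB2HSV)
for p in [(138,206),(165,203),(150,204),(140,195)]: print(p,h[p[1],p[0]])
w=snap('wrist','w4.png'); print(proj(w,[.501,.291,.062]),w['image'].mean())
E
```

```text
{'clock': 9.1, 'position': [0.533, 0.21, 0.279], 'ee_rot': [0.709, -0.705, 0.0, 0.002], 'q': [0.176, 0.281, 1.424, 0.006, 1.44, 0.173], 'wrist_force': [0.217, 0.045, 0.176], 'grip_width': 0.085}
(138, 206) [98 64 16]
(165, 203) [ 39  36 149]
(150, 204) [78 75 17]
(140, 195) [85 85 18]
[225.32205412  78.1953952 ] 130.6587897406684
```

View pics/t3.png

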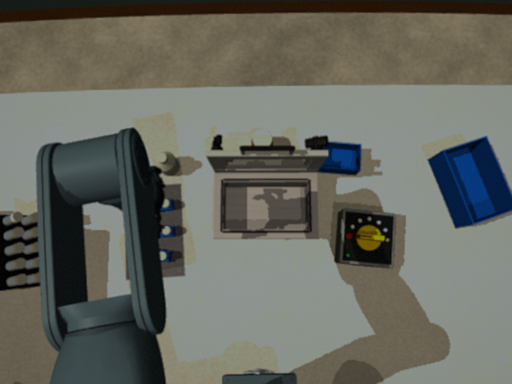

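The top view shows the lid standing farther back now. The arm hides part of the mat, so I'll use the wrist camera on the carriers.

```bash
cat >> h.py <<'E'
def caps(c,vmin=170,smax=60,pr=True):
    h=cv2.cvtColor(c['image'],cv2.COLOR_RGB2HSV); b=((h[:,:,0]>105)&(h[:,:,0]<128)&(h[:,:,1]>140)&(h[:,:,2]>50)).astype(np.uint8)
    near=cv2.dilate(b,np.ones((13,13),np.uint8)); m=((h[:,:,1]<smax)&(h[:,:,2]>vmin)).astype(np.uint8)
    m=cv2.morphologyEx(m,cv2.MORPH_OPEN,np.ones((3,3),np.uint8)); out=[]
    for k in cv2.findContours(m,cv2.RETR_EXTERNAL,cv2.CHAIN_APPROX_NONE)[0]:
        a=cv2.contourArea(k); (u,v),r=cv2.minEnclosingCircle(k)
        if a>15 and a>.7*np.pi*r*r and near[int(v),int(u)]:
            p=onz(c,u,v,.048); e=onz(c,u+r,v,.048)
            if .008<np.linalg.norm(e-p)<.016: out.append(p[:2])
    for i in range(len(out)):
        for j in range(i):
            d=out[i]-out[j]
            if abs(np.linalg.norm(d)-.076)<.004 : print('carrier',((out[i]+out[j])/2).round(4),'lenyaw',(np.degrees(np.arctan2(d[1],d[0]))%180).round(1),np.linalg.norm(d).round(4))
    print('caps',np.round(out,4).tolist())
E
python3 - <<'E'
from h import *
w=snap('wrist'); caps(w); caps(w,130,70)
E
```

```text
caps []
caps []
```

View pics/w4.png

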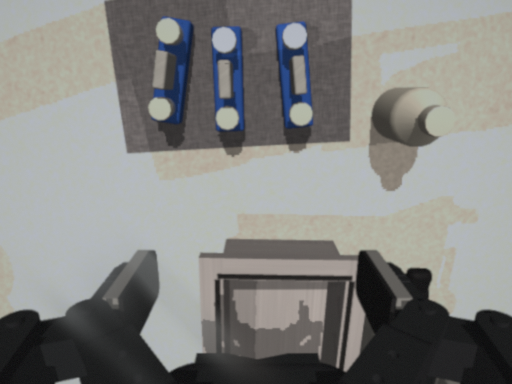

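All three carriers show clearly: caps at (168,31)/(161,109), (224,40)/(227,119) and (294,36)/(301,114).

```bash
python3 - <<'E'
from h import *
w=snap('wrist')
for n,a,b in [('C',(168,31),(161,109)),('B',(224,40),(227,119)),('A',(294,36),(301,114))]:
    A,B=[onz(w,*p,.048)[:2] for p in (a,b)]; d=A-B; print(n,((A+B)/2).round(4),np.linalg.norm(d).round(4),np.degrees(np.arctan2(d[1],d[0])).round(1))
h=cv2.cvtColor(w['image'],cv2.COLOR_RGB2HSV)
for p in [(168,31),(161,109),(224,40),(227,119),(294,36)]: print(h[p[1],p[0]])
plan([.501,.2915,.10],np.radians(1)); st()
E
```

```text
C [0.4386 0.2962] 0.0761 80.7
B [0.5002 0.2865] 0.0769 90.9
A [0.5731 0.2908] 0.0759 97.0
[ 39  20 180]
[ 36  22 182]
[108  17 191]
[ 37  24 184]
[109  19 190]
turn [ 0.006  3.122 -0.004] then tr in new axes [ 0.0306  0.1787 -0.0883] tr first in old axes [-0.0317  0.179   0.0872]
turn [-0.002 -0.02  -0.004] then tr in new axes [-0.0306  0.1787  0.0883] tr first in old axes [-0.0317  0.179   0.0872]
turn [ 0.006  3.122 -0.004] then tr in new axes [ 0.0306  0.1787 -0.0883] tr first in old axes [-0.0317  0.179   0.0872]
{'clock': 9.3, 'position': [0.533, 0.204, 0.279], 'ee_rot': [0.708, -0.706, 0.002, 0.0], 'q': [0.168, 0.278, 1.427, 0.003, 1.44, 0.17], 'wrist_force': [-0.404, -0.17, -0.299], 'grip_width': 0.085}
```

Call:
drive_tool(
  increments=[
    {"translation": [0,0,0],"turn": [-0.002,-0.1245,-0.004],"jaw": -0.2},
    {"translation": [0.0128,0.0396,0.0209],"turn": [0,0,0],"jaw": -0.2},
    {"translation": [0.0128,0.0396,0.0209],"turn": [0,0,0],"jaw": -0.2},
    {"translation": [0.0128,0.0396,0.0209],"turn": [0,0,0],"jaw": -0.2},
    {"translation": [0.0128,0.0396,0.0209],"turn": [0,0,0],"jaw": -0.2},
    {"translation": [0,0,0],"turn": [0,0,0],"jaw": -0.2},
  ],
)

```text
clock: 9.9
position: [0.5707, 0.2935, 0.1135]
ee_rot: [-0.705, 0.706, 0.04, -0.047]
wrist_force: [-0.8, -0.3, -1.4]
grip_width: 0.0509
```

```bash
python3 - <<'E'
from h import *
st(); plan([.5737,.293,.042],np.radians(7)); w=snap('wrist'); caps(w,150,60)
E
```

```text
{'clock': 9.9, 'position': [0.571, 0.294, 0.113], 'ee_rot': [-0.705, 0.706, 0.04, -0.047], 'q': [0.301, 0.532, 1.458, 0.002, 1.161, 0.178], 'wrist_force': [-0.786, -0.301, -1.373], 'grip_width': 0.051}
turn [-1.600e-02 -3.141e+00 -1.000e-03] then tr in new axes [-0.0029  0.0715  0.0009] tr first in old axes [ 0.0036  0.0714 -0.0009]
turn [ 0.    0.   -0.01] then tr in new axes [ 0.0029  0.0715 -0.0009] tr first in old axes [ 0.0036  0.0714 -0.0009]
turn [-1.600e-02 -3.141e+00 -1.000e-03] then tr in new axes [-0.0029  0.0715  0.0009] tr first in old axes [ 0.0036  0.0714 -0.0009]
caps []
```

Call:
drive_tool(
  increments=[
    {"translation": [0,0.04,0],"turn": [0,0,0],"jaw": -0.2},
    {"translation": [0,0.03,0],"turn": [0,0,0],"jaw": -0.2},
    {"translation": [0,0.0085,0],"turn": [0,0,0],"jaw": -0.2},
    {"translation": [0,0,0],"turn": [0,0,0],"jaw": 1},
    {"translation": [0,0,0],"turn": [0,0,0],"jaw": 1},
    {"translation": [0,0,0],"turn": [0,0,0],"jaw": 1},
    {"translation": [0,0,0],"turn": [0,0,0],"jaw": 1},
    {"translation": [0,0,0],"turn": [0,0,0],"jaw": 1},
  ],
)

```text
clock: 10.75
position: [0.5745, 0.2952, 0.0449]
ee_rot: [0.706, -0.705, -0.046, 0.042]
wrist_force: [-0.3, -2.4, 6.7]
grip_width: 0.0112
```

Call:
drive_tool(
  increments=[
    {"translation": [0,-0.03,0],"turn": [0,0,0],"jaw": 1},
    {"translation": [0,-0.04,0],"turn": [0,0,0],"jaw": 1},
    {"translation": [0,-0.04,0],"turn": [0,0,0],"jaw": 1},
    {"translation": [0,-0.03,0],"turn": [0,0,0],"jaw": 1},
    {"translation": [0,0,0],"turn": [0,0,0],"jaw": 1},
    {"translation": [0,0,0],"turn": [0,0,0],"jaw": 1},
  ],
)

```text
clock: 11.35
position: [0.5729, 0.2951, 0.1834]
ee_rot: [0.706, -0.705, -0.045, 0.043]
wrist_force: [-0.8, -0.3, -1.5]
grip_width: 0.0113
```

```bash
python3 - <<'E'
from h import *
st(); t=-.012
for s in (-.07,0,.07):
    p=np.array([.562,-.025])+np.array([[np.cos(t),-np.sin(t)],[np.sin(t),np.cos(t)]])@[-.004,s]; print(p.round(4))
    plan([*p,.182],-np.pi/2-.012)
E
```

```text
{'clock': 11.35, 'position': [0.573, 0.295, 0.183], 'ee_rot': [0.706, -0.705, -0.045, 0.043], 'q': [0.302, 0.467, 1.382, 0.001, 1.288, 0.178], 'wrist_force': [-0.83, -0.304, -1.496], 'grip_width': 0.011}
[ 0.5572 -0.0949]
turn [ 1.000e-03 -1.434e+00  4.000e-03] then tr in new axes [-0.3902  0.0014  0.011 ] tr first in old axes [-0.064   0.0006 -0.385 ]
turn [-4.000e-03  1.707e+00  1.000e-03] then tr in new axes [ 0.3902  0.0014 -0.011 ] tr first in old axes [-0.064   0.0006 -0.385 ]
turn [ 1.000e-03 -1.434e+00  4.000e-03] then tr in new axes [-0.3902  0.0014  0.011 ] tr first in old axes [-0.064   0.0006 -0.385 ]
[ 0.558 -0.025]
turn [ 1.000e-03 -1.434e+00  4.000e-03] then tr in new axes [-0.3202  0.0014  0.011 ] tr first in old axes [-0.0545  0.0008 -0.3157]
turn [-4.000e-03  1.707e+00  1.000e-03] then tr in new axes [ 0.3202  0.0014 -0.011 ] tr first in old axes [-0.0545  0.0008 -0.3157]
turn [ 1.000e-03 -1.434e+00  4.000e-03] then tr in new axes [-0.3202  0.0014  0.011 ] tr first in old axes [-0.0545  0.0008 -0.3157]
[0.5588 0.045 ]
turn [ 1.000e-03 -1.434e+00  4.000e-03] then tr in new axes [-0.2502  0.0014  0.011 ] tr first in old axes [-0.0449  0.0009 -0.2463]
turn [-4.000e-03  1.707e+00  1.000e-03] then tr in new axes [ 0.2502  0.0014 -0.011 ] tr first in old axes [-0.0449  0.0009 -0.2463]
turn [ 1.000e-03 -1.434e+00  4.000e-03] then tr in new axes [-0.2502  0.0014  0.011 ] tr first in old axes [-0.0449  0.0009 -0.2463]
```

Call:
drive_tool(
  increments=[
    {"translation": [-0.008,0,-0.0481],"turn": [0,0,0],"jaw": 1},
    {"translation": [-0.008,0,-0.0481],"turn": [0,0,0],"jaw": 1},
    {"translation": [-0.008,0,-0.0481],"turn": [0,0,0],"jaw": 1},
    {"translation": [-0.008,0,-0.0481],"turn": [0,0,0],"jaw": 1},
    {"translation": [-0.008,0,-0.0481],"turn": [0,0,0],"jaw": 1},
    {"translation": [-0.008,0,-0.0481],"turn": [0,0,0],"jaw": 1},
    {"translation": [-0.008,0,-0.0481],"turn": [0,0,0],"jaw": 1},
    {"translation": [-0.008,0,-0.0481],"turn": [0,0,0],"jaw": 1},
  ],
)

```text
clock: 12.15
position: [0.5553, -0.0962, 0.1799]
ee_rot: [0.707, -0.705, -0.043, 0.045]
wrist_force: [0.9, -0.3, -1.6]
grip_width: 0.0111
```

Call:
drive_tool(
  increments=[
    {"translation": [0,0,0],"turn": [0,0.142,0],"jaw": 1},
    {"translation": [0,0,0],"turn": [0,0.142,0],"jaw": 1},
    {"translation": [0,0,0],"turn": [0,0.142,0],"jaw": 1},
    {"translation": [0,0,0],"turn": [0,0.142,0],"jaw": 1},
    {"translation": [0,0,0],"turn": [0,0.142,0],"jaw": 1},
    {"translation": [0,0,0],"turn": [0,0.142,0],"jaw": 1},
    {"translation": [0,0,0],"turn": [0,0.142,0],"jaw": 1},
    {"translation": [0,0,0],"turn": [0,0.142,0],"jaw": 1},
  ],
)

```text
clock: 12.95
position: [0.5556, -0.0944, 0.1797]
ee_rot: [0.618, -0.617, 0.346, -0.343]
wrist_force: [-0.1, -0.4, -1.1]
grip_width: 0.0111
```

Call:
drive_tool(
  increments=[
    {"translation": [0,0,0],"turn": [0,0.142,0],"jaw": 1},
    {"translation": [0,0,0],"turn": [0,0.142,0],"jaw": 1},
    {"translation": [0,0,0],"turn": [0,0.142,0],"jaw": 1},
    {"translation": [0,0,0],"turn": [0,0.142,0],"jaw": 1},
    {"translation": [0,0,0],"turn": [0,0,0],"jaw": 1},
  ],
)

```text
clock: 13.45
position: [0.5557, -0.0944, 0.1799]
ee_rot: [0.498, -0.497, 0.504, -0.501]
wrist_force: [-0.2, -0.6, -1.8]
grip_width: 0.0111
```

```bash
python3 - <<'E'
from h import *
st(); plan([.5572,-.0949,.056],-np.pi/2-.012); snap('wrist','w5.png')
E
```

```text
{'clock': 13.45, 'position': [0.556, -0.094, 0.18], 'ee_rot': [0.498, -0.497, 0.504, -0.501], 'q': [-0.367, 0.336, 1.594, 0.002, 1.215, 1.213], 'wrist_force': [-0.172, -0.584, -1.8], 'grip_width': 0.011}
turn [-0.004 -3.14  -0.004] then tr in new axes [-0.0005  0.1239 -0.0015] tr first in old axes [0.0009 0.1239 0.0018]
turn [ 0.003  0.002 -0.003] then tr in new axes [0.0005 0.1239 0.0015] tr first in old axes [0.0009 0.1239 0.0018]
turn [-0.004 -3.14  -0.004] then tr in new axes [-0.0005  0.1239 -0.0015] tr first in old axes [0.0009 0.1239 0.0018]
```

View pics/w5.png

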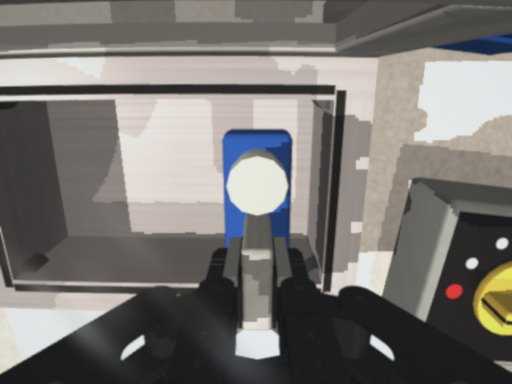

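The carrier hangs over the chamber, aligned with the right-hand wall, with clear room on each side. Lowering.

Call:
drive_tool(
  increments=[
    {"translation": [0.0005,0.035,0.001],"turn": [0,0,0],"jaw": 1},
    {"translation": [0,0.035,0],"turn": [0,0,0],"jaw": 1},
    {"translation": [0,0.03,0],"turn": [0,0,0],"jaw": 1},
    {"translation": [0,0.015,0],"turn": [0,0,0],"jaw": 1},
    {"translation": [0,0.007,0],"turn": [0,0,0],"jaw": 1},
    {"translation": [0,0.001,0],"turn": [0,0,0],"jaw": 1},
    {"translation": [0,0,0],"turn": [0,0,0],"jaw": 1},
  ],
)

```text
clock: 14.2
position: [0.5585, -0.0954, 0.0594]
ee_rot: [-0.499, 0.497, -0.502, 0.502]
wrist_force: [0.3, -0.1, -1.3]
grip_width: 0.0113
```

```bash
python3 - <<'E'
from h import *
st()
E
```

```text
{'clock': 14.2, 'position': [0.558, -0.095, 0.059], 'ee_rot': [-0.499, 0.497, -0.502, 0.502], 'q': [-0.367, 0.475, 1.719, 0.002, 0.946, 1.21], 'wrist_force': [0.277, -0.073, -1.347], 'grip_width': 0.011}
```

Call:
drive_tool(
  increments=[
    {"translation": [0,0.0015,0],"turn": [0,0,0],"jaw": 1},
    {"translation": [0,0.0015,0],"turn": [0,0,0],"jaw": 1},
    {"translation": [0,0,0],"turn": [0,0,0],"jaw": 0.1},
    {"translation": [0,0,0],"turn": [0,0,0],"jaw": 0.1},
    {"translation": [0,0,0],"turn": [0,0,0],"jaw": 0.1},
    {"translation": [0,-0.04,0],"turn": [0,0,0],"jaw": 0.1},
    {"translation": [0,-0.045,0],"turn": [0,0,0],"jaw": 0.1},
    {"translation": [0,-0.04,0],"turn": [0,0,0],"jaw": 0.1},
  ],
)

```text
clock: 15.0
position: [0.558, -0.0953, 0.1831]
ee_rot: [-0.499, 0.497, -0.502, 0.502]
wrist_force: [1.3, -0.5, 0.2]
grip_width: 0.0384
```

Call:
drive_tool(
  increments=[
    {"translation": [-0.0479,0,-0.0077],"turn": [0,0,0],"jaw": 0},
    {"translation": [-0.0479,0,-0.0077],"turn": [0,0,0],"jaw": 0},
    {"translation": [-0.0479,0,-0.0077],"turn": [0,0,0],"jaw": 0},
    {"translation": [-0.0479,0,-0.0077],"turn": [0,0,0],"jaw": 0},
    {"translation": [-0.0479,0,-0.0077],"turn": [0,0,0],"jaw": 0},
    {"translation": [-0.0479,0,-0.0077],"turn": [0,0,0],"jaw": 0},
    {"translation": [-0.0479,0,-0.0077],"turn": [0,0,0],"jaw": 0},
    {"translation": [-0.0479,0,-0.0077],"turn": [0,0,0],"jaw": 0},
  ],
)

```text
clock: 15.8
position: [0.4993, 0.2903, 0.1821]
ee_rot: [-0.499, 0.497, -0.502, 0.502]
wrist_force: [0.9, 0.2, 0.3]
grip_width: 0.0424
```

Call:
drive_tool(
  increments=[
    {"translation": [0,0,0],"turn": [0,-0.1455,0],"jaw": 0},
    {"translation": [0,0,0],"turn": [0,-0.1455,0],"jaw": 0},
    {"translation": [0,0,0],"turn": [0,-0.1455,0],"jaw": 0},
    {"translation": [0,0,0],"turn": [0,-0.1455,0],"jaw": 0},
    {"translation": [0,0,0],"turn": [0,-0.1455,0],"jaw": 0},
    {"translation": [0,0,0],"turn": [0,-0.1455,0],"jaw": 0},
    {"translation": [0,0,0],"turn": [0,-0.1455,0],"jaw": 0},
    {"translation": [0,0,0],"turn": [0,-0.1455,0],"jaw": 0},
  ],
)

```text
clock: 16.6
position: [0.4999, 0.2883, 0.1818]
ee_rot: [0.693, -0.692, 0.143, -0.144]
wrist_force: [0.4, -0.0, -0.3]
grip_width: 0.0427
```

Call:
drive_tool(
  increments=[
    {"translation": [0,0,0],"turn": [0,-0.1455,0],"jaw": 0},
    {"translation": [0,0,0],"turn": [0,-0.1455,0],"jaw": 0},
    {"translation": [0,0,0],"turn": [0,-0.1455,0],"jaw": 0},
    {"translation": [0,0,0],"turn": [0,0,0],"jaw": 0},
  ],
)

```text
clock: 17.0
position: [0.4999, 0.2883, 0.1818]
ee_rot: [0.708, -0.707, -0.008, 0.007]
wrist_force: [0.2, -0.2, -0.9]
grip_width: 0.0428
```

```bash
cat >> h.py <<'E'
def white(c,z=.048,smax=45,vmin=150):
    "white round blobs touching blue, any; prints world at z"
    h=cv2.cvtColor(c['image'],cv2.COLOR_RGB2HSV); m=((h[:,:,1]<smax)&(h[:,:,2]>vmin)).astype(np.uint8); m=cv2.erode(m,np.ones((3,3),np.uint8))
    b=((h[:,:,0]>105)&(h[:,:,0]<128)&(h[:,:,1]>140)&(h[:,:,2]>40)).astype(np.uint8); nb=cv2.dilate(b,np.ones((15,15),np.uint8))
    n,l,s,ce=cv2.connectedComponentsWithStats(m); P=[]
    for i in range(1,n):
        if 80<s[i,4]<4000 and abs(s[i,2]-s[i,3])<.35*max(s[i,2],s[i,3]) and nb[l==i].mean()>.3: P.append((ce[i],onz(c,*ce[i],z)[:2]))
    for i in range(len(P)):
        for j in range(i):
            d=P[i][1]-P[j][1]; L=np.linalg.norm(d)
            if .07<L<.082: print('carrier',((P[i][1]+P[j][1])/2).round(4),'yaw',(np.degrees(np.arctan2(d[1],d[0]))%180).round(1),'L',L.round(4))
    print([(p[0].round(0).tolist(),p[1].round(3).tolist()) for p in P])
E
python3 - <<'E'
from h import *
st(); plan([.5005,.289,.042],np.radians(1)); w=snap('wrist','w6.png'); white(w); t=snap('top','t6.png'); white(t,vmin=100)
E
```

```text
{'clock': 17.0, 'position': [0.5, 0.288, 0.182], 'ee_rot': [0.708, -0.707, -0.008, 0.007], 'q': [0.329, 0.354, 1.563, 0.001, 1.223, 0.307], 'wrist_force': [0.175, -0.231, -0.914], 'grip_width': 0.043}
turn [ 3.000e-03 -3.137e+00  2.000e-03] then tr in new axes [-0.0006  0.1398 -0.0007] tr first in old axes [0.0004 0.1398 0.0005]
turn [-0.002  0.005  0.002] then tr in new axes [0.0006 0.1398 0.0007] tr first in old axes [0.0004 0.1398 0.0005]
turn [ 3.000e-03 -3.137e+00  2.000e-03] then tr in new axes [-0.0006  0.1398 -0.0007] tr first in old axes [0.0004 0.1398 0.0005]
carrier [0.4995 0.2903] yaw 91.2 L 0.0765
[([185.0, 121.0], [0.444, 0.337]), ([257.0, 134.0], [0.499, 0.329]), ([257.0, 226.0], [0.5, 0.252])]
[]
```

Call:
drive_tool(
  increments=[
    {"translation": [0,0.045,0.001],"turn": [0,0,0],"jaw": 0},
    {"translation": [0,0.045,0],"turn": [0,0,0],"jaw": 0},
    {"translation": [0,0.035,0],"turn": [0,0,0],"jaw": 0},
    {"translation": [0,0.014,0],"turn": [0,0,0],"jaw": 0},
    {"translation": [0,0,0],"turn": [0,0,0],"jaw": 1},
    {"translation": [0,0,0],"turn": [0,0,0],"jaw": 1},
    {"translation": [0,0,0],"turn": [0,0,0],"jaw": 1},
    {"translation": [0,0,0],"turn": [0,0,0],"jaw": 1},
  ],
)

```text
clock: 17.9
position: [0.501, 0.2899, 0.0441]
ee_rot: [0.708, -0.706, -0.009, 0.006]
wrist_force: [0.6, 0.6, -2.8]
grip_width: 0.0112
```

Call:
drive_tool(
  increments=[
    {"translation": [0,-0.03,0],"turn": [0,0,0],"jaw": 1},
    {"translation": [0,-0.04,0],"turn": [0,0,0],"jaw": 1},
    {"translation": [0,-0.04,0],"turn": [0,0,0],"jaw": 1},
    {"translation": [0,-0.03,0],"turn": [0,0,0],"jaw": 1},
    {"translation": [0,0,0],"turn": [0,0,0],"jaw": 1},
  ],
)

```text
clock: 18.4
position: [0.5028, 0.2905, 0.1888]
ee_rot: [0.709, -0.705, -0.012, 0.003]
wrist_force: [0.7, -0.5, -2.7]
grip_width: 0.0113
```

```bash
python3 - <<'E'
from h import *
st(); plan([.558,-.025,.182],-np.pi/2-.012)
E
```

```text
{'clock': 18.4, 'position': [0.503, 0.29, 0.189], 'ee_rot': [0.709, -0.705, -0.012, 0.003], 'q': [0.331, 0.348, 1.554, 0.001, 1.227, 0.31], 'wrist_force': [0.729, -0.464, -2.737], 'grip_width': 0.011}
turn [ 0.006 -1.538  0.014] then tr in new axes [-0.3148  0.0068 -0.059 ] tr first in old axes [ 0.0486  0.0059 -0.3166]
turn [-0.014  1.603  0.006] then tr in new axes [0.3148 0.0068 0.059 ] tr first in old axes [ 0.0486  0.0059 -0.3166]
turn [ 0.006 -1.538  0.014] then tr in new axes [-0.3148  0.0068 -0.059 ] tr first in old axes [ 0.0486  0.0059 -0.3166]
```

Call:
drive_tool(
  increments=[
    {"translation": [0.0072,0,-0.045],"turn": [0,0,0],"jaw": 1},
    {"translation": [0.0072,0,-0.045],"turn": [0,0,0],"jaw": 1},
    {"translation": [0.0072,0,-0.045],"turn": [0,0,0],"jaw": 1},
    {"translation": [0.0072,0,-0.045],"turn": [0,0,0],"jaw": 1},
    {"translation": [0.0072,0,-0.045],"turn": [0,0,0],"jaw": 1},
    {"translation": [0.0072,0,-0.045],"turn": [0,0,0],"jaw": 1},
    {"translation": [0.0072,0,-0.045],"turn": [0,0,0],"jaw": 1},
    {"translation": [0,0,0],"turn": [0,0.146,0],"jaw": 1},
  ],
)

```text
clock: 19.2
position: [0.5574, -0.0304, 0.1814]
ee_rot: [-0.705, 0.706, -0.046, 0.047]
wrist_force: [0.3, 0.7, -2.0]
grip_width: 0.0113
```

Call:
drive_tool(
  increments=[
    {"translation": [0,0,0],"turn": [0,0.146,0],"jaw": 1},
    {"translation": [0,0,0],"turn": [0,0.146,0],"jaw": 1},
    {"translation": [0,0,0],"turn": [0,0.146,0],"jaw": 1},
    {"translation": [0,0,0],"turn": [0,0.146,0],"jaw": 1},
    {"translation": [0,0,0],"turn": [0,0.146,0],"jaw": 1},
    {"translation": [0,0,0],"turn": [0,0.146,0],"jaw": 1},
    {"translation": [0,0,0],"turn": [0,0.146,0],"jaw": 1},
    {"translation": [0,0,0],"turn": [0,0.146,0],"jaw": 1},
  ],
)

```text
clock: 20.0
position: [0.556, -0.0244, 0.1813]
ee_rot: [0.563, -0.563, 0.428, -0.427]
wrist_force: [-0.7, -1.0, -2.1]
grip_width: 0.0107
```

Call:
drive_tool(
  increments=[
    {"translation": [0,0,0],"turn": [0,0.146,0],"jaw": 1},
    {"translation": [0,0,0],"turn": [0,0.146,0],"jaw": 1},
    {"translation": [0,0,0],"turn": [0,0,0],"jaw": 1},
    {"translation": [0,0,0],"turn": [0,0,0],"jaw": 1},
  ],
)

```text
clock: 20.4
position: [0.5563, -0.0245, 0.1816]
ee_rot: [0.498, -0.497, 0.503, -0.502]
wrist_force: [-0.8, -0.0, -2.5]
grip_width: 0.0109
```

```bash
python3 - <<'E'
from h import *
st(); plan([.558,-.025,.057],-np.pi/2-.012); c=snap('wrist','w7.png'); white(c,.06)
E
```

```text
{'clock': 20.4, 'position': [0.556, -0.024, 0.182], 'ee_rot': [0.498, -0.497, 0.503, -0.502], 'q': [-0.245, 0.321, 1.612, 0.002, 1.209, 1.336], 'wrist_force': [-0.839, -0.001, -2.498], 'grip_width': 0.011}
turn [-3.00e-03 -3.14e+00  1.00e-03] then tr in new axes [-0.0005  0.1246 -0.0017] tr first in old axes [0.0007 0.1246 0.0017]
turn [-0.     0.001 -0.002] then tr in new axes [0.0005 0.1246 0.0017] tr first in old axes [0.0007 0.1246 0.0017]
turn [-3.00e-03 -3.14e+00  1.00e-03] then tr in new axes [-0.0005  0.1246 -0.0017] tr first in old axes [0.0007 0.1246 0.0017]
carrier [ 0.5783 -0.0608] yaw 116.9 L 0.0811
[([354.0, 135.0], [0.597, -0.097]), ([257.0, 184.0], [0.56, -0.025])]
```

Call:
drive_tool(
  increments=[
    {"translation": [0,0.04,0.0015],"turn": [0,0,0],"jaw": 1},
    {"translation": [0,0.04,0],"turn": [0,0,0],"jaw": 1},
    {"translation": [0,0.027,0],"turn": [0,0,0],"jaw": 1},
    {"translation": [0,0.012,0],"turn": [0,0,0],"jaw": 1},
    {"translation": [0,0.005,0],"turn": [0,0,0],"jaw": 1},
    {"translation": [0,0.0015,0],"turn": [0,0,0],"jaw": 1},
    {"translation": [0,0.001,0],"turn": [0,0,0],"jaw": 1},
    {"translation": [0,0,0],"turn": [0,0,0],"jaw": 1},
  ],
)

```text
clock: 21.25
position: [0.5593, -0.0247, 0.0569]
ee_rot: [-0.498, 0.495, -0.503, 0.504]
wrist_force: [0.1, -0.3, -1.9]
grip_width: 0.0112
```

Call:
drive_tool(
  increments=[
    {"translation": [0,0,0],"turn": [0,0,0],"jaw": 0.1},
    {"translation": [0,0,0],"turn": [0,0,0],"jaw": 0.1},
    {"translation": [0,0,0],"turn": [0,0,0],"jaw": 0.1},
    {"translation": [0,-0.04,0],"turn": [0,0,0],"jaw": 0.1},
    {"translation": [0,-0.045,0],"turn": [0,0,0],"jaw": 0.1},
    {"translation": [0,-0.04,0],"turn": [0,0,0],"jaw": 0.1},
    {"translation": [-0.046,0,-0.0176],"turn": [0,0,0],"jaw": 0},
    {"translation": [-0.046,0,-0.0176],"turn": [0,0,0],"jaw": 0},
  ],
)

```text
clock: 22.05
position: [0.5255, 0.0677, 0.1829]
ee_rot: [-0.497, 0.494, -0.503, 0.506]
wrist_force: [-0.1, 0.4, -0.7]
grip_width: 0.0427
```

Call:
drive_tool(
  increments=[
    {"translation": [-0.046,0,-0.0176],"turn": [0,0,0],"jaw": 0},
    {"translation": [-0.046,0,-0.0176],"turn": [0,0,0],"jaw": 0},
    {"translation": [-0.046,0,-0.0176],"turn": [0,0,0],"jaw": 0},
    {"translation": [-0.046,0,-0.0176],"turn": [0,0,0],"jaw": 0},
    {"translation": [-0.046,0,-0.0176],"turn": [0,0,0],"jaw": 0},
    {"translation": [0,0,0],"turn": [0,-0.1417,0],"jaw": 0},
    {"translation": [0,0,0],"turn": [0,-0.1417,0],"jaw": 0},
    {"translation": [0,0,0],"turn": [0,-0.1417,0],"jaw": 0},
  ],
)

```text
clock: 22.85
position: [0.4393, 0.3, 0.1812]
ee_rot: [0.594, -0.592, 0.385, -0.386]
wrist_force: [0.2, -1.0, 0.7]
grip_width: 0.0427
```

Call:
drive_tool(
  increments=[
    {"translation": [0,0,0],"turn": [0,-0.1417,0],"jaw": 0},
    {"translation": [0,0,0],"turn": [0,-0.1417,0],"jaw": 0},
    {"translation": [0,0,0],"turn": [0,-0.1417,0],"jaw": 0},
    {"translation": [0,0,0],"turn": [0,-0.1417,0],"jaw": 0},
    {"translation": [0,0,0],"turn": [0,-0.1417,0],"jaw": 0},
    {"translation": [0,0,0],"turn": [0,-0.1417,0],"jaw": 0},
    {"translation": [0,0,0],"turn": [0,-0.1417,0],"jaw": 0},
    {"translation": [0,0,0],"turn": [0,0,0],"jaw": 0},
  ],
)

```text
clock: 23.65
position: [0.4397, 0.2992, 0.1812]
ee_rot: [0.705, -0.704, 0.059, -0.06]
wrist_force: [-0.1, -0.7, 0.2]
grip_width: 0.0426
```

```bash
python3 - <<'E'
from h import *
st(); plan([.4388,.298,.042],np.radians(-9.5)); w=snap('wrist','w8.png'); white(w)
E
```

```text
{'clock': 23.65, 'position': [0.44, 0.299, 0.181], 'ee_rot': [0.705, -0.704, 0.059, -0.06], 'q': [0.387, 0.278, 1.674, 0.001, 1.188, 0.554], 'wrist_force': [-0.057, -0.711, 0.154], 'grip_width': 0.043}
turn [-2.00e-03  3.14e+00 -3.00e-03] then tr in new axes [0.0007 0.1392 0.0013] tr first in old axes [-0.0009  0.1392 -0.0016]
turn [-0.002 -0.001  0.001] then tr in new axes [-0.0007  0.1392 -0.0013] tr first in old axes [-0.0009  0.1392 -0.0016]
turn [-2.00e-03  3.14e+00 -3.00e-03] then tr in new axes [0.0007 0.1392 0.0013] tr first in old axes [-0.0009  0.1392 -0.0016]
carrier [0.4369 0.2994] yaw 79.9 L 0.0764
[([254.0, 137.0], [0.444, 0.337]), ([253.0, 229.0], [0.43, 0.262])]
```

Call:
drive_tool(
  increments=[
    {"translation": [-0.002,0.045,0],"turn": [0,0,0],"jaw": 0},
    {"translation": [0,0.045,0],"turn": [0,0,0],"jaw": 0},
    {"translation": [0,0.035,0],"turn": [0,0,0],"jaw": 0},
    {"translation": [0,0.014,0],"turn": [0,0,0],"jaw": 0},
    {"translation": [0,0,0],"turn": [0,0,0],"jaw": 1},
    {"translation": [0,0,0],"turn": [0,0,0],"jaw": 1},
    {"translation": [0,0,0],"turn": [0,0,0],"jaw": 1},
    {"translation": [0,0,0],"turn": [0,0,0],"jaw": 1},
  ],
)

```text
clock: 24.5
position: [0.4388, 0.3001, 0.0432]
ee_rot: [0.706, -0.704, 0.058, -0.061]
wrist_force: [-0.0, -0.5, -1.1]
grip_width: 0.0109
```

Call:
drive_tool(
  increments=[
    {"translation": [0,-0.03,0],"turn": [0,0,0],"jaw": 1},
    {"translation": [0,-0.04,0],"turn": [0,0,0],"jaw": 1},
    {"translation": [0,-0.04,0],"turn": [0,0,0],"jaw": 1},
    {"translation": [0,-0.03,0],"turn": [0,0,0],"jaw": 1},
    {"translation": [0.0268,0,-0.0385],"turn": [0,0,0],"jaw": 1},
    {"translation": [0.0268,0,-0.0385],"turn": [0,0,0],"jaw": 1},
    {"translation": [0.0268,0,-0.0385],"turn": [0,0,0],"jaw": 1},
    {"translation": [0.0268,0,-0.0385],"turn": [0,0,0],"jaw": 1},
  ],
)

```text
clock: 25.3
position: [0.5182, 0.1283, 0.1831]
ee_rot: [0.705, -0.704, 0.058, -0.061]
wrist_force: [0.1, 0.6, -0.9]
grip_width: 0.0113
```

Call:
drive_tool(
  increments=[
    {"translation": [0.0268,0,-0.0385],"turn": [0,0,0],"jaw": 1},
    {"translation": [0.0268,0,-0.0385],"turn": [0,0,0],"jaw": 1},
    {"translation": [0,0,0],"turn": [0,0.1417,0],"jaw": 1},
    {"translation": [0,0,0],"turn": [0,0.1417,0],"jaw": 1},
    {"translation": [0,0,0],"turn": [0,0.1417,0],"jaw": 1},
    {"translation": [0,0,0],"turn": [0,0.1417,0],"jaw": 1},
    {"translation": [0,0,0],"turn": [0,0.1417,0],"jaw": 1},
    {"translation": [0,0,0],"turn": [0,0.1417,0],"jaw": 1},
  ],
)

```text
clock: 26.1
position: [0.5576, 0.0448, 0.1826]
ee_rot: [0.617, -0.615, 0.346, -0.347]
wrist_force: [0.1, 0.6, -1.0]
grip_width: 0.0109
```

Call:
drive_tool(
  increments=[
    {"translation": [0,0,0],"turn": [0,0.1417,0],"jaw": 1},
    {"translation": [0,0,0],"turn": [0,0.1417,0],"jaw": 1},
    {"translation": [0,0,0],"turn": [0,0.1417,0],"jaw": 1},
    {"translation": [0,0,0],"turn": [0,0.1417,0],"jaw": 1},
    {"translation": [0,0,0],"turn": [0,0,0],"jaw": 1},
    {"translation": [0,0,0],"turn": [0,0,0],"jaw": 1},
  ],
)

```text
clock: 26.7
position: [0.5576, 0.0448, 0.1823]
ee_rot: [-0.498, 0.496, -0.503, 0.503]
wrist_force: [-0.1, -0.7, -1.3]
grip_width: 0.0114
```

```bash
python3 - <<'E'
from h import *
st(); plan([.5588,.045,.057],-np.pi/2-.012); c=snap('wrist','w9.png'); white(c,.06)
E
```

```text
{'clock': 26.7, 'position': [0.558, 0.045, 0.182], 'ee_rot': [-0.498, 0.496, -0.503, 0.503], 'q': [-0.12, 0.323, 1.606, 0.002, 1.21, 1.461], 'wrist_force': [-0.075, -0.741, -1.311], 'grip_width': 0.011}
turn [-2.000e-03 -3.141e+00  4.000e-03] then tr in new axes [ 0.0002  0.1253 -0.0012] tr first in old axes [-0.      0.1253  0.0009]
turn [-0.002  0.001 -0.001] then tr in new axes [-0.0002  0.1253  0.0012] tr first in old axes [-0.      0.1253  0.0009]
turn [-2.000e-03 -3.141e+00  4.000e-03] then tr in new axes [ 0.0002  0.1253 -0.0012] tr first in old axes [-0.      0.1253  0.0009]
carrier [0.5781 0.0091] yaw 119.0 L 0.0811
[([352.0, 135.0], [0.598, -0.026]), ([442.0, 136.0], [0.597, -0.095]), ([257.0, 187.0], [0.558, 0.045])]
```

Call:
drive_tool(
  increments=[
    {"translation": [0,0.04,0.001],"turn": [0,0,0],"jaw": 1},
    {"translation": [0,0.04,0],"turn": [0,0,0],"jaw": 1},
    {"translation": [0,0.027,0],"turn": [0,0,0],"jaw": 1},
    {"translation": [0,0.012,0],"turn": [0,0,0],"jaw": 1},
    {"translation": [0,0.005,0],"turn": [0,0,0],"jaw": 1},
    {"translation": [0,0.0015,0],"turn": [0,0,0],"jaw": 1},
    {"translation": [0,0.001,0],"turn": [0,0,0],"jaw": 1},
    {"translation": [0,0,0],"turn": [0,0,0],"jaw": 1},
  ],
)

```text
clock: 27.55
position: [0.5597, 0.0449, 0.0565]
ee_rot: [-0.498, 0.495, -0.503, 0.504]
wrist_force: [1.0, 0.2, -1.2]
grip_width: 0.011
```

Call:
drive_tool(
  increments=[
    {"translation": [0,0,0],"turn": [0,0,0],"jaw": 0.1},
    {"translation": [0,0,0],"turn": [0,0,0],"jaw": 0.1},
    {"translation": [0,0,0],"turn": [0,0,0],"jaw": 0.1},
    {"translation": [0,-0.04,0],"turn": [0,0,0],"jaw": 0.1},
    {"translation": [0,-0.045,0],"turn": [0,0,0],"jaw": 0.1},
    {"translation": [0,-0.04,0],"turn": [0,0,0],"jaw": 0.1},
    {"translation": [0.03,-0.02,-0.03],"turn": [0,0,0],"jaw": 0},
    {"translation": [0.03,-0.02,-0.03],"turn": [0,0,0],"jaw": 0},
  ],
)

```text
clock: 28.35
position: [0.4979, -0.0147, 0.2225]
ee_rot: [-0.498, 0.496, -0.502, 0.504]
wrist_force: [0.7, -1.6, 0.5]
grip_width: 0.0428
```

Call:
drive_tool(
  increments=[
    {"translation": [0,-0.03,-0.03],"turn": [0,0,0],"jaw": 0},
    {"translation": [0,-0.03,-0.03],"turn": [0,0,0],"jaw": 0},
    {"translation": [0,-0.03,-0.03],"turn": [0,0,0],"jaw": 0},
    {"translation": [0,0,0],"turn": [0,0,0],"jaw": 0},
    {"translation": [0,0,0],"turn": [0,0,0],"jaw": 0},
  ],
)

```text
clock: 28.85
position: [0.4077, -0.0133, 0.3115]
ee_rot: [-0.498, 0.495, -0.502, 0.505]
wrist_force: [0.3, 0.5, 0.1]
grip_width: 0.0426
```

```bash
python3 - <<'E'
from h import *
st(); c=snap('wrist','w10.png'); white(c,.06); t=snap('scene','s10.png')
a=cv2.resize(c['image'],(500,375)); b=cv2.resize(t['image'][110:310,150:350],(400,400)); b=b[:375]
cv2.imwrite('pics/ws10.png',np.hstack([a,b[:, :300]])[:,:,::-1])
E
```

```text
{'clock': 28.85, 'position': [0.408, -0.013, 0.312], 'ee_rot': [-0.498, 0.495, -0.502, 0.505], 'q': [-0.309, -0.05, 1.724, 0.002, 1.462, 1.276], 'wrist_force': [0.304, 0.484, 0.149], 'grip_width': 0.043}
carrier [ 0.5165 -0.0623] yaw 81.8 L 0.076
[([266.0, 50.0], [0.522, -0.025]), ([200.0, 52.0], [0.521, 0.045]), ([337.0, 60.0], [0.511, -0.1])]
```

View pics/ws10.png

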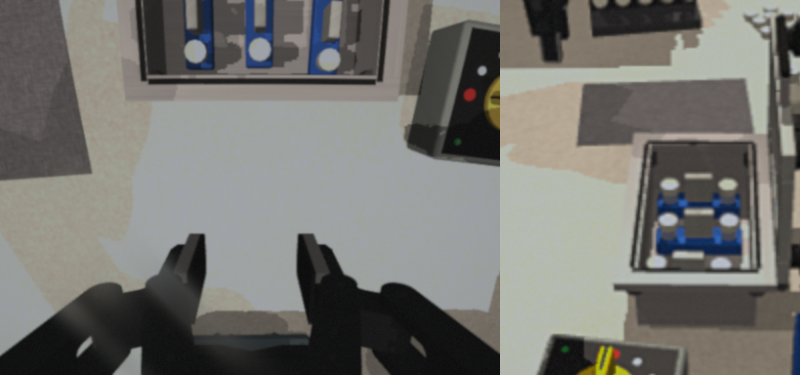

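All three carriers stand in the chamber. The right-hand one has been knocked slightly: its near cap is at (.511,-.100), but it is still inside. Next I'll check that it is upright, then hook the lid bar from behind.

```bash
python3 - <<'E'
from h import *
t=bot.camera('scene')
for p in [(227.5,241.5),(260.5,241.5),(233.5,220),(264.5,220),(234,203),(264,203)]: print(p,onz(t,*p,.06)[:2].round(4))
# lid bar: dark pixels near expected
for th in (1.4,1.45,1.5,1.55,1.6): 
    b=[.653-.22*np.cos(th)+.007*np.sin(th),-.025,.092+.22*np.sin(th)+.007*np.cos(th)]; print(th,np.round(b,3),proj(t,b).round(1))
tp=bot.camera('top'); cv2.imwrite('pics/x.png',cv2.resize(t['image'][100:250,240:340],(600,600))[:,:,::-1])
im=tp['image'][140:160,240:300].max(2); r,c=np.where(im<35); print('top dark',c.min()+240,c.max()+240,r.min()+140,r.max()+140,[ (onz(tp,267,v,.312)[0]).round(4) for v in (r.min()+140,r.max()+140,np.median(r)+140)])
E
```

```text
(227.5, 241.5) [ 0.5111 -0.1015]
(260.5, 241.5) [ 0.589  -0.1017]
(233.5, 220) [ 0.5226 -0.0258]
(264.5, 220) [ 0.5999 -0.0261]
(234, 203) [0.5215 0.0404]
(264, 203) [0.5998 0.0401]
1.4 [ 0.623 -0.025  0.31 ] [276.5 132.6]
1.45 [ 0.633 -0.025  0.311] [281.6 132.1]
1.5 [ 0.644 -0.025  0.312] [286.8 131.8]
1.55 [ 0.655 -0.025  0.312] [291.9 131.8]
1.6 [ 0.666 -0.025  0.312] [297.  131.9]
top dark 241 293 145 151 [np.float64(0.6601), np.float64(0.6466), np.float64(0.6533)]
```

Call:
drive_tool(
  increments=[
    {"translation": [0,-0.04,0.02],"turn": [0,0,0],"jaw": 1},
    {"translation": [0.01,-0.03,0.035],"turn": [0,0,0],"jaw": 1},
    {"translation": [0,0,0.048],"turn": [0,0,0],"jaw": 1},
    {"translation": [0,0,0.048],"turn": [0,0,0],"jaw": 1},
    {"translation": [0,0,0.048],"turn": [0,0,0],"jaw": 1},
    {"translation": [0,0,0.048],"turn": [0,0,0],"jaw": 1},
    {"translation": [0,0,0.048],"turn": [0,0,0],"jaw": 1},
    {"translation": [0,0,0],"turn": [0,0,0],"jaw": 1},
  ],
)

```text
clock: 29.85
position: [0.7078, -0.028, 0.37]
ee_rot: [0.495, -0.498, 0.507, -0.5]
wrist_force: [-0.5, -0.0, -1.3]
grip_width: 0.0001
```

```bash
python3 - <<'E'
from h import *
st()
E
```

```text
{'clock': 29.85, 'position': [0.708, -0.028, 0.37], 'ee_rot': [0.495, -0.498, 0.507, -0.5], 'q': [-0.198, 0.538, 0.824, 0.002, 1.789, 1.388], 'wrist_force': [-0.45, -0.031, -1.305], 'grip_width': 0.0}
```

Call:
drive_tool(
  increments=[
    {"translation": [0,0.03,0],"turn": [0,0,0],"jaw": 1},
    {"translation": [0,0.03,0],"turn": [0,0,0],"jaw": 1},
    {"translation": [0,0.006,0],"turn": [0,0,0],"jaw": 1},
    {"translation": [0,0,0],"turn": [0,0,0],"jaw": 1},
    {"translation": [0,0,-0.016],"turn": [0,0,0],"jaw": 1},
    {"translation": [0,0,-0.016],"turn": [0,0,0],"jaw": 1},
    {"translation": [0,0.002,-0.02],"turn": [0,0,0],"jaw": 1},
  ],
)

```text
clock: 30.55
position: [0.6524, -0.027, 0.3158]
ee_rot: [-0.499, 0.494, -0.501, 0.506]
wrist_force: [5.4, 0.1, 4.7]
grip_width: -0.0
```

```bash
python3 - <<'E'
from h import *
st()
E
```

```text
{'clock': 30.55, 'position': [0.652, -0.027, 0.316], 'ee_rot': [-0.499, 0.494, -0.501, 0.506], 'q': [-0.213, 0.411, 1.149, 0.002, 1.572, 1.372], 'wrist_force': [5.41, 0.122, 4.665], 'grip_width': -0.0}
```

Call:
drive_tool(
  increments=[
    {"translation": [0,0.003,-0.016],"turn": [0,0,0],"jaw": 1},
    {"translation": [0,0.003,-0.016],"turn": [0,0,0],"jaw": 1},
    {"translation": [0,0.0065,-0.021],"turn": [0,0,0],"jaw": 1},
    {"translation": [0,0.0075,-0.021],"turn": [0,0,0],"jaw": 1},
    {"translation": [0,0.011,-0.0185],"turn": [0,0,0],"jaw": 1},
    {"translation": [0,0.011,-0.0185],"turn": [0,0,0],"jaw": 1},
    {"translation": [0,0.015,-0.0165],"turn": [0,0,0],"jaw": 1},
    {"translation": [0,0.015,-0.0165],"turn": [0,0,0],"jaw": 1},
  ],
)

```text
clock: 31.35
position: [0.5083, -0.0251, 0.2432]
ee_rot: [-0.499, 0.494, -0.501, 0.506]
wrist_force: [4.3, -0.7, 0.1]
grip_width: -0.0001
```

```bash
python3 - <<'E'
from h import *
st(); t=bot.camera('scene'); cv2.imwrite('pics/s11.png',t['image'][60:340,120:400,::-1])
E
```

```text
{'clock': 31.35, 'position': [0.508, -0.025, 0.243], 'ee_rot': [-0.499, 0.494, -0.501, 0.506], 'q': [-0.27, 0.18, 1.642, 0.002, 1.31, 1.315], 'wrist_force': [4.327, -0.725, 0.11], 'grip_width': -0.0}
```

View pics/s11.png

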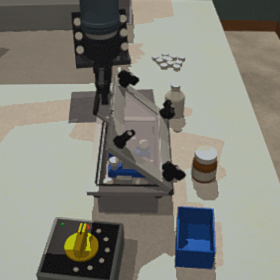

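The lid has come down to about 0.7 rad with the bar. Now I'll push it shut from above.

Call:
drive_tool(
  increments=[
    {"translation": [0,-0.04,0.003],"turn": [0,0,0],"jaw": 1},
    {"translation": [0,-0.02,-0.012],"turn": [0,0,0],"jaw": 1},
    {"translation": [0,0,-0.011],"turn": [0,0,0],"jaw": 1},
    {"translation": [0,0.02,0],"turn": [0,0,0],"jaw": 1},
    {"translation": [0,0.02,0],"turn": [0,0,0],"jaw": 1},
    {"translation": [0,0.0195,-0.013],"turn": [0,0,0],"jaw": 1},
    {"translation": [0,0.0195,-0.013],"turn": [0,0,0],"jaw": 1},
  ],
)

```text
clock: 32.1
position: [0.4597, -0.0241, 0.2216]
ee_rot: [-0.497, 0.496, -0.503, 0.504]
wrist_force: [-1.1, -0.5, 2.9]
grip_width: 0.0002
```

Call:
drive_tool(
  increments=[
    {"translation": [0,0.02,-0.009],"turn": [0,0,0],"jaw": 1},
    {"translation": [0,0.02,-0.009],"turn": [0,0,0],"jaw": 1},
    {"translation": [0,0.0215,-0.005],"turn": [0,0,0],"jaw": 1},
    {"translation": [0,0.0215,-0.005],"turn": [0,0,0],"jaw": 1},
    {"translation": [0,0.012,-0.001],"turn": [0,0,0],"jaw": 1},
    {"translation": [0,0.005,0],"turn": [0,0,0],"jaw": 1},
    {"translation": [0,0.004,0],"turn": [0,0,0],"jaw": 1},
  ],
)

```text
clock: 32.8
position: [0.4316, -0.0233, 0.1181]
ee_rot: [0.497, -0.496, 0.504, -0.503]
wrist_force: [-15.2, 3.8, 48.2]
grip_width: -0.0002
```

```bash
python3 - <<'E'
from h import *
st()
E
```

```text
{'clock': 32.8, 'position': [0.432, -0.023, 0.118], 'ee_rot': [0.497, -0.496, 0.504, -0.503], 'q': [-0.314, 0.186, 1.98, 0.002, 0.975, 1.27], 'wrist_force': [-15.216, 3.751, 48.177], 'grip_width': -0.0}
```

The lid is down: the tip height of 0.118 matches the closed value, and the contact force rose. Backing off to look at the knobs.

Call:
drive_tool(
  increments=[
    {"translation": [0,-0.03,0],"turn": [0,0,0],"jaw": 1},
    {"translation": [0,-0.048,0],"turn": [0,0,0],"jaw": 0},
    {"translation": [0,-0.048,0],"turn": [0,0,0],"jaw": 0},
    {"translation": [0,-0.048,0],"turn": [0,0,0],"jaw": 0},
    {"translation": [0,-0.04,0],"turn": [0,0,0],"jaw": 0},
    {"translation": [0,0,0],"turn": [0,0,0],"jaw": 0},
    {"translation": [0,0,0],"turn": [0,0,0],"jaw": 0},
  ],
)

```text
clock: 33.5
position: [0.4319, -0.0237, 0.3324]
ee_rot: [-0.498, 0.495, -0.502, 0.505]
wrist_force: [0.1, 0.0, -0.2]
grip_width: 0.0425
```

```bash
python3 - <<'E'
from h import *
st(); c=snap('wrist','w12.png')
for x in (-.07,.07):
  for y in (-.115,.115): print(x,y,proj(c,[.562+x,-.025+y,.132]).round(0))
E
```

```text
{'clock': 33.5, 'position': [0.432, -0.024, 0.332], 'ee_rot': [-0.498, 0.495, -0.502, 0.505], 'q': [-0.315, -0.01, 1.636, 0.002, 1.511, 1.27], 'wrist_force': [0.101, 0.02, -0.172], 'grip_width': 0.043}
-0.07 -0.115 [378. 104.]
-0.07 0.115 [136. 107.]
0.07 -0.115 [389. -63.]
0.07 0.115 [121. -58.]
```

View pics/w12.png

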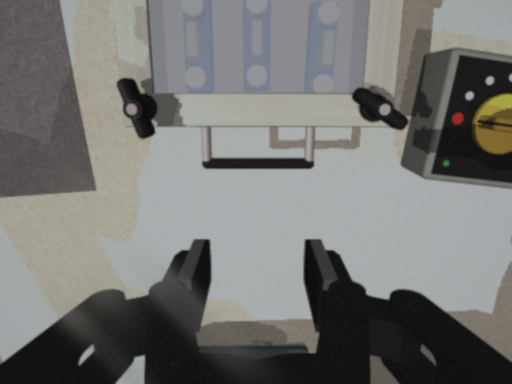

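The lid is closed and the bar is in front at row 163. The front-left wing runs (124,80)–(148,137) and the front-right wing runs (356,92)–(405,126).

```bash
cat >> h.py <<'E'
def wing(c,xy,z=.144,rad=.042):
    "black wing near xy: PCA on plane z"
    uu,vv=np.meshgrid(np.arange(512),np.arange(384)); u0,v0=proj(c,[*xy,z]); u1,v1=proj(c,[xy[0],xy[1]+rad,z]); r=np.hypot(u1-u0,v1-v0)
    m=((c['image'].max(2)<60)&(np.hypot(uu-u0,vv-v0)<r)).astype(np.uint8)
    n,l,s,ce=cv2.connectedComponentsWithStats(m)
    if n<2: return print('none')
    i=1+np.argmax(s[1:,4]); p=np.argwhere(l==i)[:,::-1]
    q=np.array([onz(c,u,v,z)[:2] for u,v in p]); box=cv2.minAreaRect((q*1e4).astype(np.float32)); m=q.mean(0); w=np.linalg.svd(q-m,full_matrices=False)[2][0]; e=(q-m)@w
    print('wing n',len(p),'mean',m.round(4),'boxc',np.round(np.array(box[0])/1e4,4),'size',np.round(np.array(box[1])/1e4,3),'len',np.ptp(e).round(4),'yaw',(np.degrees(np.arctan2(w[1],w[0]))%180).round(1))
E
python3 - <<'E'
from h import *
c=snap('wrist')
for hub in [(138,108),(384,110)]:
    p=onz(c,*hub,.144); print('hub',p.round(4)); wing(c,p[:2])
E
```

```text
hub [0.4904 0.0839 0.144 ]
wing n 1213 mean [0.4927 0.0831] boxc [0.4938 0.0828] size [0.055 0.03 ] len 0.0549 yaw 19.3
hub [ 0.4855 -0.1407  0.144 ]
wing n 1056 mean [ 0.4883 -0.1355] boxc [ 0.4862 -0.1365] size [0.058 0.025] len 0.058 yaw 58.6
```

Call:
drive_tool(
  increments=[
    {"translation": [0,0,0.045],"turn": [0,0,0],"jaw": 0},
    {"translation": [0,0,0.045],"turn": [0,0,0],"jaw": 0},
    {"translation": [0,0,0.045],"turn": [0,0,0],"jaw": 0},
    {"translation": [0,0,0],"turn": [0,0,0],"jaw": 0},
    {"translation": [0,0,0],"turn": [0,0,0],"jaw": 0},
  ],
)

```text
clock: 34.1
position: [0.566, -0.0254, 0.328]
ee_rot: [0.496, -0.497, 0.505, -0.502]
wrist_force: [-1.1, -0.6, -0.7]
grip_width: 0.0427
```

```bash
python3 - <<'E'
from h import *
st(); c=snap('wrist','w13.png')
for x in (.632,.492):
  for y in (-.145,.087): print(x,y,proj(c,[x,y,.144]).round(0)); wing(c,[x,y])
E
```

```text
{'clock': 34.1, 'position': [0.566, -0.025, 0.328], 'ee_rot': [0.496, -0.497, 0.505, -0.502], 'q': [-0.243, 0.252, 1.345, 0.002, 1.551, 1.342], 'wrist_force': [-1.051, -0.592, -0.741], 'grip_width': 0.043}
0.632 -0.145 [390.  96.]
wing n 1294 mean [ 0.6299 -0.137 ] boxc [ 0.6278 -0.1378] size [0.055 0.032] len 0.0551 yaw 0.5
0.632 0.087 [131.  99.]
wing n 969 mean [0.6314 0.0809] boxc [0.632  0.0835] size [0.058 0.023] len 0.0586 yaw 101.5
0.492 -0.145 [376. 239.]
wing n 808 mean [ 0.4971 -0.1363] boxc [ 0.4944 -0.1396] size [0.062 0.024] len 0.0618 yaw 51.9
0.492 0.087 [147. 242.]
wing n 756 mean [0.5048 0.0818] boxc [0.5028 0.0778] size [0.052 0.026] len 0.0527 yaw 24.1
```

View pics/w13.png

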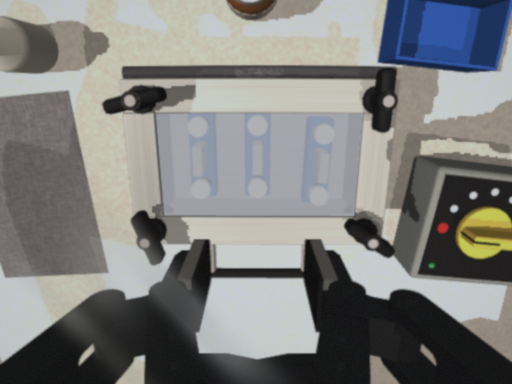

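Back-left wing runs (107,105)–(165,93) and back-right (384,70)–(384,131). The front wings are at (140,213)–(157,262) and (348,222)–(392,252), and the hub dots are at (130,100), (390,101), (144,243) and (373,243).

```bash
python3 - <<'E'
from h import *
c=snap('wrist')
E={'FL':[(140,213),(157,262)],'FR':[(348,222),(392,252)],'BL':[(107,105),(165,93)],'BR':[(384.5,70),(384,131)]}
D={'FL':(144,243),'FR':(373,243),'BL':(130,100),'BR':(390,101)}
for k in E:
    for z in (.138,):
        a,b=[onz(c,*p,z)[:2] for p in E[k]]; d=a-b; print(k,z,'mid',((a+b)/2).round(4),'len',np.linalg.norm(d).round(4),'yaw',(np.degrees(np.arctan2(d[1],d[0]))%180).round(1),'dot@.15',onz(c,*D[k],.15)[:2].round(4))
# tight dark mask in crop for wing edges
im=c['image']; out=[]
for k in D: 
    u,v=D[k]; a=im[max(v-45,0):v+45,u-45:u+45]; out.append(cv2.resize(a,(380,380),interpolation=cv2.INTER_CUBIC)[:290])
cv2.imwrite('pics/kn.png',cv2.convertScaleAbs(np.vstack([np.hstack(out[:2]),np.hstack(out[2:])]),alpha=1.8)[:,:,::-1])
E
```

```text
FL 0.138 mid [0.4923 0.0877] len 0.0567 yaw 11.8 dot@.15 [0.4925 0.0887]
FR 0.138 mid [ 0.4903 -0.1416] len 0.06 yaw 54.6 dot@.15 [ 0.4895 -0.1405]
BL 0.138 mid [0.6316 0.0849] len 0.056 yaw 99.7 dot@.15 [0.6312 0.086 ]
BR 0.138 mid [ 0.6265 -0.1434] len 0.0548 yaw 4.4 dot@.15 [ 0.6271 -0.1441]
```

View pics/kn.png

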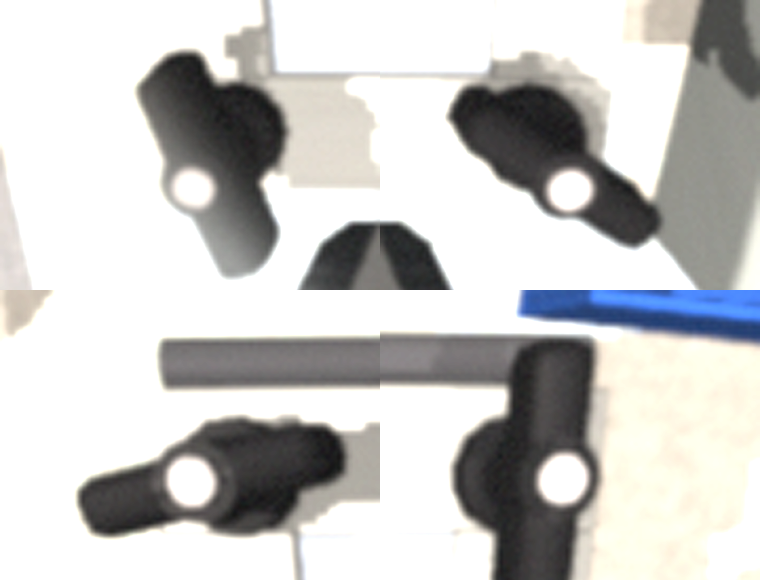

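The four knobs are clear, and dots and wing midpoints agree within 1.5 mm. That was the last picture I may view; from here I rely on numbers.

```bash
python3 - <<'E'
from h import *
c=snap('wrist')
E={'FL':[(140.5,214.6),(157.5,260)],'FR':[(350.5,222.9),(389.6,251.3)],'BL':[(108.7,107),(162,94)],'BR':[(385.8,72.6),(382.2,123.5)]}
for k in E:
    a,b=[onz(c,*p,.143)[:2] for p in E[k]]; d=a-b; print(k,'mid',((a+b)/2).round(4),'yaw',(np.degrees(np.arctan2(d[1],d[0]))%180).round(1))
plan([.492,.0875,.18],np.radians(13-90))
E
```

```text
FL mid [0.4947 0.0856] yaw 13.2
FR mid [ 0.4921 -0.1402] yaw 53.0
BL mid [0.6304 0.0842] yaw 101.5
BR mid [ 0.629  -0.1416] yaw 0.6
turn [ 2.0e-03  2.9e+00 -0.0e+00] then tr in new axes [0.1264 0.1509 0.0458] tr first in old axes [-0.1115  0.1511 -0.0747]
turn [-0.    -0.241 -0.002] then tr in new axes [-0.1264  0.1509 -0.0458] tr first in old axes [-0.1115  0.1511 -0.0747]
turn [ 2.0e-03  2.9e+00 -0.0e+00] then tr in new axes [0.1264 0.1509 0.0458] tr first in old axes [-0.1115  0.1511 -0.0747]
```

Call:
drive_tool(
  increments=[
    {"translation": [0,0,0],"turn": [0,-0.1205,0],"jaw": 0},
    {"translation": [0,0,0],"turn": [0,-0.1205,0],"jaw": 0},
    {"translation": [-0.0253,0.0302,-0.0092],"turn": [0,0,0],"jaw": 0},
    {"translation": [-0.0253,0.0302,-0.0092],"turn": [0,0,0],"jaw": 0},
    {"translation": [-0.0253,0.0302,-0.0092],"turn": [0,0,0],"jaw": 0},
    {"translation": [-0.0253,0.0302,-0.0092],"turn": [0,0,0],"jaw": 0},
    {"translation": [-0.0253,0.0302,-0.0092],"turn": [0,0,0],"jaw": 0},
    {"translation": [0,0,0],"turn": [0,0,0],"jaw": 0},
  ],
)

```text
clock: 35.05
position: [0.4872, 0.0899, 0.177]
ee_rot: [-0.553, 0.555, -0.442, 0.437]
wrist_force: [-0.4, 0.1, -0.5]
grip_width: 0.0428
```

Call:
drive_tool(
  increments=[
    {"translation": [0,0,0],"turn": [0,0,0],"jaw": 0},
  ],
)

```text
clock: 35.15
position: [0.4923, 0.0879, 0.1808]
ee_rot: [0.554, -0.553, 0.44, -0.44]
wrist_force: [0.5, -1.1, 0.1]
grip_width: 0.0427
```

```bash
python3 - <<'E'
from h import *
st(); plan([.4925,.0875,.137],np.radians(13-90)); c=snap('wrist','w14.png'); print(proj(c,[.4925,.0875,.144])); wing(c,[.4925,.0875])
E
```

```text
{'clock': 35.15, 'position': [0.492, 0.088, 0.181], 'ee_rot': [0.554, -0.553, 0.44, -0.44], 'q': [-0.048, 0.224, 1.749, 0.001, 1.168, 1.295], 'wrist_force': [0.48, -1.145, 0.065], 'grip_width': 0.043}
turn [-1.000e-03 -3.141e+00  3.000e-03] then tr in new axes [-0.0004  0.0438 -0.0001] tr first in old axes [0.0004 0.0438 0.    ]
turn [-0.002  0.001 -0.001] then tr in new axes [0.0004 0.0438 0.0001] tr first in old axes [0.0004 0.0438 0.    ]
turn [-1.000e-03 -3.141e+00  3.000e-03] then tr in new axes [-0.0004  0.0438 -0.0001] tr first in old axes [0.0004 0.0438 0.    ]
[256.72915157 233.02949469]
wing n 2645 mean [0.4981 0.0911] boxc [0.4949 0.0912] size [0.058 0.022] len 0.0583 yaw 16.1
```

Call:
drive_tool(
  increments=[
    {"translation": [0,0.03,0],"turn": [0,0,0],"jaw": 0},
    {"translation": [0,0.0138,0],"turn": [0,0,0],"jaw": 0},
    {"translation": [0,0,0],"turn": [0,0,0],"jaw": 1},
    {"translation": [0,0,0],"turn": [0,0,0],"jaw": 1},
    {"translation": [0,0,0],"turn": [0,0,0],"jaw": 1},
    {"translation": [0,0,0],"turn": [0,0,0],"jaw": 1},
  ],
)

```text
clock: 35.8
position: [0.4935, 0.0906, 0.1376]
ee_rot: [0.555, -0.55, 0.442, -0.44]
wrist_force: [-1.8, 13.8, -2.8]
grip_width: 0.0122
```

Call:
drive_tool(
  increments=[
    {"translation": [0,0,0],"turn": [0,0.1,0],"jaw": 1},
    {"translation": [0,0,0],"turn": [0,0.1333,0],"jaw": 1},
    {"translation": [0,0,0],"turn": [0,0.1333,0],"jaw": 1},
  ],
)

```text
clock: 36.1
position: [0.4934, 0.0899, 0.1376]
ee_rot: [0.464, -0.46, 0.536, -0.534]
wrist_force: [-1.7, 10.5, -3.3]
grip_width: 0.0127
```

```bash
python3 - <<'E'
from h import *
s=st(); print(s['ft_torque'])
E
```

```text
{'clock': 36.1, 'position': [0.493, 0.09, 0.138], 'ee_rot': [0.464, -0.46, 0.536, -0.534], 'q': [-0.046, 0.273, 1.801, 0.007, 1.065, 1.667], 'wrist_force': [-1.654, 10.507, -3.279], 'grip_width': 0.013}
[1.58013746 0.30574847 0.15538447]
```

Call:
drive_tool(
  increments=[
    {"translation": [-0.002,0,0],"turn": [0,0.139,0],"jaw": 1},
    {"translation": [0,0,0],"turn": [0,0.139,0],"jaw": 1},
    {"translation": [0,0,0],"turn": [0,0.139,0],"jaw": 1},
    {"translation": [0,0,0],"turn": [0,0.139,0],"jaw": 1},
    {"translation": [0,0,0],"turn": [0,0.139,0],"jaw": 1},
    {"translation": [0,0,0],"turn": [0,0.139,0],"jaw": 1},
    {"translation": [0,0,0],"turn": [0,0,0],"jaw": 1},
  ],
)

```text
clock: 36.8
position: [0.4926, 0.0889, 0.1376]
ee_rot: [0.206, -0.207, 0.677, -0.676]
wrist_force: [-5.0, -0.5, 0.2]
grip_width: 0.0125
```

Call:
drive_tool(
  increments=[
    {"translation": [0,0,0],"turn": [0,0,0],"jaw": 0},
    {"translation": [0,0,0],"turn": [0,0,0],"jaw": 0},
    {"translation": [0,0,0],"turn": [0,0,0],"jaw": 0},
    {"translation": [0,-0.03,0],"turn": [0,0,0],"jaw": 0},
    {"translation": [0,-0.03,0],"turn": [0,0,0],"jaw": 0},
    {"translation": [0,0,0],"turn": [0,0,0],"jaw": 0},
  ],
)

```text
clock: 37.4
position: [0.4967, 0.0894, 0.201]
ee_rot: [-0.212, 0.204, -0.675, 0.677]
wrist_force: [-0.3, 0.4, 1.1]
grip_width: 0.0427
```

```bash
python3 - <<'E'
from h import *
s=st(); c=snap('wrist','w15.png'); wing(c,[.4935,.09]); plan([.6285,-.1415,.197],np.radians(2-90))
E
```

```text
{'clock': 37.4, 'position': [0.497, 0.089, 0.201], 'ee_rot': [-0.212, 0.204, -0.675, 0.677], 'q': [-0.044, 0.207, 1.716, 0.002, 1.208, 2.5], 'wrist_force': [-0.313, 0.377, 1.1], 'grip_width': 0.043}
wing n 1999 mean [0.4957 0.0833] boxc [0.4933 0.0868] size [0.022 0.059] len 0.0585 yaw 124.7
turn [ 0.005  2.133 -0.007] then tr in new axes [-0.2355  0.0019 -0.1248] tr first in old axes [0.0198 0.0026 0.2658]
turn [-0.006 -1.009 -0.005] then tr in new axes [0.2355 0.0019 0.1248] tr first in old axes [0.0198 0.0026 0.2658]
turn [ 0.005  2.133 -0.007] then tr in new axes [-0.2355  0.0019 -0.1248] tr first in old axes [0.0198 0.0026 0.2658]
```

Call:
drive_tool(
  increments=[
    {"translation": [0,0,0],"turn": [0,-0.144,0],"jaw": 0},
    {"translation": [0,0,0],"turn": [0,-0.144,0],"jaw": 0},
    {"translation": [0,0,0],"turn": [0,-0.144,0],"jaw": 0},
    {"translation": [0,0,0],"turn": [0,-0.144,0],"jaw": 0},
    {"translation": [0,0,0],"turn": [0,-0.144,0],"jaw": 0},
    {"translation": [0,0,0],"turn": [0,-0.144,0],"jaw": 0},
    {"translation": [0,0,0],"turn": [0,-0.145,0],"jaw": 0},
  ],
)

```text
clock: 38.15
position: [0.4932, 0.0895, 0.1954]
ee_rot: [0.51, -0.51, 0.49, -0.489]
wrist_force: [0.9, -0.7, 0.6]
grip_width: 0.0427
```

Call:
drive_tool(
  increments=[
    {"translation": [0.0393,0,0.0212],"turn": [0,0,0],"jaw": 0},
    {"translation": [0.0393,0,0.0212],"turn": [0,0,0],"jaw": 0},
    {"translation": [0.0393,0,0.0212],"turn": [0,0,0],"jaw": 0},
    {"translation": [0.0393,0,0.0212],"turn": [0,0,0],"jaw": 0},
    {"translation": [0.0393,0,0.0212],"turn": [0,0,0],"jaw": 0},
    {"translation": [0.0393,0,0.0212],"turn": [0,0,0],"jaw": 0},
    {"translation": [0,0,0],"turn": [0,0,0],"jaw": 0},
    {"translation": [0,0,0],"turn": [0,0,0],"jaw": 0},
  ],
)

```text
clock: 38.95
position: [0.6285, -0.1425, 0.1944]
ee_rot: [0.509, -0.508, 0.493, -0.491]
wrist_force: [-0.1, 0.5, 0.1]
grip_width: 0.0427
```

```bash
python3 - <<'E'
from h import *
s=st(); c=snap('wrist','w16.png'); print(proj(c,[.6285,-.1415,.144])); wing(c,[.6285,-.1415]); wing(c,[.6285,-.1415],rad=.025); plan([.6285,-.142,.137],np.radians(2-90))
E
```

```text
{'clock': 38.95, 'position': [0.628, -0.143, 0.194], 'ee_rot': [0.509, -0.508, 0.493, -0.491], 'q': [-0.397, 0.462, 1.363, 0.002, 1.319, 1.141], 'wrist_force': [-0.11, 0.465, 0.071], 'grip_width': 0.043}
[254.20946038 223.40629888]
wing n 2269 mean [ 0.6349 -0.144 ] boxc [ 0.6314 -0.1441] size [0.059 0.022] len 0.059 yaw 178.9
wing n 2000 mean [ 0.6318 -0.1439] boxc [ 0.6284 -0.142 ] size [0.023 0.051] len 0.0521 yaw 179.3
turn [4.000e-03 3.141e+00 2.000e-03] then tr in new axes [-0.0006  0.0578 -0.0003] tr first in old axes [0.0008 0.0578 0.0004]
turn [ 0.001 -0.001 -0.003] then tr in new axes [0.0006 0.0578 0.0003] tr first in old axes [0.0008 0.0578 0.0004]
turn [4.000e-03 3.141e+00 2.000e-03] then tr in new axes [-0.0006  0.0578 -0.0003] tr first in old axes [0.0008 0.0578 0.0004]
```

Call:
drive_tool(
  increments=[
    {"translation": [0.0005,0.03,0.001],"turn": [0,0.055,0],"jaw": 0},
    {"translation": [0,0.0275,0],"turn": [0,0,0],"jaw": 0},
    {"translation": [0,0,0],"turn": [0,0,0],"jaw": 1},
    {"translation": [0,0,0],"turn": [0,0,0],"jaw": 1},
    {"translation": [0,0,0],"turn": [0,0,0],"jaw": 1},
    {"translation": [0,0,0],"turn": [0,0,0],"jaw": 1},
  ],
)

```text
clock: 39.6
position: [0.6288, -0.1431, 0.1387]
ee_rot: [0.495, -0.496, 0.505, -0.505]
wrist_force: [-2.2, -6.6, -10.1]
grip_width: 0.0126
```

Call:
drive_tool(
  increments=[
    {"translation": [0,0,0],"turn": [0,0.12,0],"jaw": 1},
    {"translation": [0,0,0],"turn": [0,0.135,0],"jaw": 1},
    {"translation": [0,0,0],"turn": [0,0.135,0],"jaw": 1},
    {"translation": [0,0,0],"turn": [0,0.135,0],"jaw": 1},
    {"translation": [0,0,0],"turn": [0,0.135,0],"jaw": 1},
    {"translation": [0,0,0],"turn": [0,0.135,0],"jaw": 1},
    {"translation": [0,0,0],"turn": [0,0.135,0],"jaw": 1},
    {"translation": [0,0,0],"turn": [0,0.135,0],"jaw": 1},
  ],
)

```text
clock: 40.4
position: [0.6286, -0.144, 0.1387]
ee_rot: [-0.168, 0.169, -0.686, 0.687]
wrist_force: [-3.0, -9.1, -10.4]
grip_width: 0.0124
```

Call:
drive_tool(
  increments=[
    {"translation": [0,0,0],"turn": [0,0.135,0],"jaw": 1},
    {"translation": [0,0,0],"turn": [0,0,0],"jaw": 1},
    {"translation": [0,0,0],"turn": [0,0,0],"jaw": 0},
    {"translation": [0,0,0],"turn": [0,0,0],"jaw": 0},
    {"translation": [0,0,0],"turn": [0,0,0],"jaw": 0},
    {"translation": [0,-0.03,0],"turn": [0,0,0],"jaw": 0},
    {"translation": [0,-0.03,0],"turn": [0,0,0],"jaw": 0},
    {"translation": [0,0,0],"turn": [0,0,0],"jaw": 0},
  ],
)

```text
clock: 41.2
position: [0.6328, -0.1426, 0.205]
ee_rot: [-0.127, 0.12, -0.695, 0.698]
wrist_force: [0.9, -0.6, 1.0]
grip_width: 0.0428
```

```bash
python3 - <<'E'
from h import *
s=st(); c=snap('wrist','w17.png'); wing(c,[.6285,-.143]); plan([.490,-.142,.197],np.radians(53-90))
E
```

```text
{'clock': 41.2, 'position': [0.633, -0.143, 0.205], 'ee_rot': [-0.127, 0.12, -0.695, 0.698], 'q': [-0.394, 0.454, 1.349, 0.002, 1.327, 2.395], 'wrist_force': [0.858, -0.615, 0.964], 'grip_width': 0.043}
wing n 1916 mean [ 0.6302 -0.1512] boxc [ 0.629  -0.1474] size [0.022 0.058] len 0.0584 yaw 110.6
turn [ 0.     0.997 -0.009] then tr in new axes [0.1134 0.0056 0.0851] tr first in old axes [ 0.1331  0.0045 -0.0491]
turn [-0.01  -2.144 -0.   ] then tr in new axes [-0.1134  0.0056 -0.0851] tr first in old axes [ 0.1331  0.0045 -0.0491]
turn [ 0.     0.997 -0.009] then tr in new axes [0.1134 0.0056 0.0851] tr first in old axes [ 0.1331  0.0045 -0.0491]
```

Call:
drive_tool(
  increments=[
    {"translation": [0,0,0],"turn": [0,-0.143,0],"jaw": 0},
    {"translation": [0,0,0],"turn": [0,-0.143,0],"jaw": 0},
    {"translation": [0,0,0],"turn": [0,-0.143,0],"jaw": 0},
    {"translation": [0,0,0],"turn": [0,-0.143,0],"jaw": 0},
    {"translation": [0,0,0],"turn": [0,-0.143,0],"jaw": 0},
    {"translation": [0,0,0],"turn": [0,-0.143,0],"jaw": 0},
    {"translation": [0,0,0],"turn": [0,-0.143,0],"jaw": 0},
    {"translation": [0,0,0],"turn": [0,-0.143,0],"jaw": 0},
  ],
)

```text
clock: 42.05
position: [0.6296, -0.1416, 0.1981]
ee_rot: [0.483, -0.482, 0.518, -0.517]
wrist_force: [0.5, -0.2, -0.3]
grip_width: 0.0426
```

Call:
drive_tool(
  increments=[
    {"translation": [0,0,0],"turn": [0,-0.143,0],"jaw": 0},
    {"translation": [0,0,0],"turn": [0,-0.143,0],"jaw": 0},
    {"translation": [0,0,0],"turn": [0,-0.143,0],"jaw": 0},
    {"translation": [0,0,0],"turn": [0,-0.143,0],"jaw": 0},
    {"translation": [0,0,0],"turn": [0,-0.143,0],"jaw": 0},
    {"translation": [0,0,0],"turn": [0,-0.143,0],"jaw": 0},
    {"translation": [0,0,0],"turn": [0,-0.142,0],"jaw": 0},
    {"translation": [-0.0369,0,-0.0274],"turn": [0,0,0],"jaw": 0},
  ],
)

```text
clock: 42.85
position: [0.5869, -0.1419, 0.1967]
ee_rot: [0.672, -0.67, 0.222, -0.224]
wrist_force: [-1.1, -1.1, 0.1]
grip_width: 0.0425
```

Call:
drive_tool(
  increments=[
    {"translation": [-0.0369,0,-0.0274],"turn": [0,0,0],"jaw": 0},
    {"translation": [-0.0369,0,-0.0274],"turn": [0,0,0],"jaw": 0},
    {"translation": [0,0,0],"turn": [0,0,0],"jaw": 0},
    {"translation": [0,0,0],"turn": [0,0,0],"jaw": 0},
  ],
)

```text
clock: 43.25
position: [0.4914, -0.1407, 0.1987]
ee_rot: [0.671, -0.67, 0.225, -0.225]
wrist_force: [-0.1, 0.4, -0.3]
grip_width: 0.0426
```

```bash
python3 - <<'E'
from h import *
s=st(); c=snap('wrist','w18.png'); wing(c,[.490,-.142]); wing(c,[.490,-.142],rad=.025); plan([.490,-.142,.137],np.radians(53-90))
E
```

```text
{'clock': 43.25, 'position': [0.491, -0.141, 0.199], 'ee_rot': [0.671, -0.67, 0.225, -0.225], 'q': [-0.499, 0.226, 1.698, 0.002, 1.217, 0.148], 'wrist_force': [-0.113, 0.407, -0.254], 'grip_width': 0.043}
wing n 2187 mean [ 0.4918 -0.137 ] boxc [ 0.4898 -0.1396] size [0.059 0.022] len 0.0592 yaw 55.5
wing n 1978 mean [ 0.4906 -0.1389] boxc [ 0.4881 -0.1418] size [0.052 0.022] len 0.0523 yaw 54.9
turn [-3.00e-03  3.14e+00 -4.00e-03] then tr in new axes [0.0016 0.062  0.0023] tr first in old axes [-0.0017  0.062  -0.0025]
turn [-0.002 -0.001  0.002] then tr in new axes [-0.0016  0.062  -0.0023] tr first in old axes [-0.0017  0.062  -0.0025]
turn [-3.00e-03  3.14e+00 -4.00e-03] then tr in new axes [0.0016 0.062  0.0023] tr first in old axes [-0.0017  0.062  -0.0025]
```

Call:
drive_tool(
  increments=[
    {"translation": [-0.001,0.03,-0.001],"turn": [0,-0.015,0],"jaw": 0},
    {"translation": [0,0.031,0],"turn": [0,0,0],"jaw": 0},
    {"translation": [0,0,0],"turn": [0,0,0],"jaw": 1},
    {"translation": [0,0,0],"turn": [0,0,0],"jaw": 1},
    {"translation": [0,0,0],"turn": [0,0,0],"jaw": 1},
    {"translation": [0,0,0],"turn": [0,0,0],"jaw": 1},
  ],
)

```text
clock: 43.9
position: [0.4896, -0.1394, 0.1372]
ee_rot: [0.673, -0.671, 0.221, -0.218]
wrist_force: [-2.7, 4.4, -8.9]
grip_width: 0.0127
```

Call:
drive_tool(
  increments=[
    {"translation": [0,0,0],"turn": [0,0.12,0],"jaw": 1},
    {"translation": [0,0,0],"turn": [0,0.135,0],"jaw": 1},
    {"translation": [0,0,0],"turn": [0,0.135,0],"jaw": 1},
    {"translation": [0,0,0],"turn": [0,0.135,0],"jaw": 1},
    {"translation": [0,0,0],"turn": [0,0.135,0],"jaw": 1},
    {"translation": [0,0,0],"turn": [0,0.135,0],"jaw": 1},
    {"translation": [0,0,0],"turn": [0,0.135,0],"jaw": 1},
    {"translation": [0,0,0],"turn": [0,0.135,0],"jaw": 1},
  ],
)

```text
clock: 44.7
position: [0.4905, -0.1416, 0.1377]
ee_rot: [0.466, -0.466, 0.532, -0.531]
wrist_force: [-2.4, -2.9, -10.4]
grip_width: 0.0127
```

Call:
drive_tool(
  increments=[
    {"translation": [0,0,0],"turn": [0,0.135,0],"jaw": 1},
    {"translation": [0,0,0],"turn": [0,0,0],"jaw": 1},
    {"translation": [0,0,0],"turn": [0,0,0],"jaw": 0},
    {"translation": [0,0,0],"turn": [0,0,0],"jaw": 0},
    {"translation": [0,0,0],"turn": [0,0,0],"jaw": 0},
    {"translation": [0,-0.03,0],"turn": [0,0,0],"jaw": 0},
    {"translation": [0,-0.03,0],"turn": [0,0,0],"jaw": 0},
    {"translation": [0,0,0],"turn": [0,0,0],"jaw": 0},
  ],
)

```text
clock: 45.5
position: [0.4935, -0.1423, 0.2025]
ee_rot: [-0.433, 0.429, -0.558, 0.564]
wrist_force: [-0.1, -0.7, 0.6]
grip_width: 0.0427
```

```bash
python3 - <<'E'
from h import *
s=st(); c=snap('wrist','w19.png'); wing(c,[.490,-.142]); plan([.631,.085,.197],np.radians(101-90))
E
```

```text
{'clock': 45.5, 'position': [0.494, -0.142, 0.203], 'ee_rot': [-0.433, 0.429, -0.558, 0.564], 'q': [-0.5, 0.221, 1.694, 0.002, 1.217, 1.33], 'wrist_force': [-0.076, -0.66, 0.606], 'grip_width': 0.043}
wing n 2011 mean [ 0.4938 -0.1437] boxc [ 0.4909 -0.1431] size [0.022 0.058] len 0.0579 yaw 164.9
turn [-0.006  1.119 -0.004] then tr in new axes [-0.1793  0.0034 -0.1962] tr first in old axes [-0.2548  0.0041  0.0755]
turn [-0.005 -2.023  0.007] then tr in new axes [0.1793 0.0034 0.1962] tr first in old axes [-0.2548  0.0041  0.0755]
turn [-0.006  1.119 -0.004] then tr in new axes [-0.1793  0.0034 -0.1962] tr first in old axes [-0.2548  0.0041  0.0755]
```

Call:
drive_tool(
  increments=[
    {"translation": [0,0,0],"turn": [0,-0.1445,0],"jaw": 0},
    {"translation": [0,0,0],"turn": [0,-0.1445,0],"jaw": 0},
    {"translation": [0,0,0],"turn": [0,-0.1445,0],"jaw": 0},
    {"translation": [0,0,0],"turn": [0,-0.1445,0],"jaw": 0},
    {"translation": [0,0,0],"turn": [0,-0.1445,0],"jaw": 0},
    {"translation": [0,0,0],"turn": [0,-0.1445,0],"jaw": 0},
    {"translation": [0,0,0],"turn": [0,-0.1445,0],"jaw": 0},
    {"translation": [0,0,0],"turn": [0,-0.1445,0],"jaw": 0},
  ],
)

```text
clock: 46.35
position: [0.4903, -0.1408, 0.1968]
ee_rot: [0.669, -0.667, 0.232, -0.232]
wrist_force: [0.3, -0.2, -0.7]
grip_width: 0.0425
```

Call:
drive_tool(
  increments=[
    {"translation": [0,0,0],"turn": [0,-0.1445,0],"jaw": 0},
    {"translation": [0,0,0],"turn": [0,-0.1445,0],"jaw": 0},
    {"translation": [0,0,0],"turn": [0,-0.1445,0],"jaw": 0},
    {"translation": [0,0,0],"turn": [0,-0.1445,0],"jaw": 0},
    {"translation": [0,0,0],"turn": [0,-0.1445,0],"jaw": 0},
    {"translation": [0,0,0],"turn": [0,-0.1445,0],"jaw": 0},
    {"translation": [0.0302,0,0.0325],"turn": [0,0,0],"jaw": 0},
    {"translation": [0.0302,0,0.0325],"turn": [0,0,0],"jaw": 0},
  ],
)

```text
clock: 47.15
position: [0.5377, -0.0659, 0.1971]
ee_rot: [0.705, -0.703, -0.067, 0.066]
wrist_force: [0.9, 0.5, 0.6]
grip_width: 0.043
```

Call:
drive_tool(
  increments=[
    {"translation": [0.0302,0,0.0325],"turn": [0,0,0],"jaw": 0},
    {"translation": [0.0302,0,0.0325],"turn": [0,0,0],"jaw": 0},
    {"translation": [0.0302,0,0.0325],"turn": [0,0,0],"jaw": 0},
    {"translation": [0.0302,0,0.0325],"turn": [0,0,0],"jaw": 0},
    {"translation": [0,0,0],"turn": [0,0,0],"jaw": 0},
    {"translation": [0,0,0],"turn": [0,0,0],"jaw": 0},
  ],
)

```text
clock: 47.75
position: [0.6311, 0.0857, 0.1967]
ee_rot: [0.704, -0.703, -0.068, 0.069]
wrist_force: [-0.3, -0.5, -0.5]
grip_width: 0.0426
```

```bash
python3 - <<'E'
from h import *
s=st(); c=snap('wrist','w20.png'); wing(c,[.631,.086]); wing(c,[.631,.086],rad=.025); plan([.631,.086,.137],np.radians(101-90))
E
```

```text
{'clock': 47.75, 'position': [0.631, 0.086, 0.197], 'ee_rot': [0.704, -0.703, -0.068, 0.069], 'q': [-0.041, 0.447, 1.382, 0.001, 1.314, -0.235], 'wrist_force': [-0.271, -0.49, -0.527], 'grip_width': 0.043}
wing n 2290 mean [0.6298 0.0938] boxc [0.6301 0.0911] size [0.023 0.058] len 0.0583 yaw 102.1
wing n 1946 mean [0.6305 0.0901] boxc [0.6311 0.0865] size [0.023 0.049] len 0.0488 yaw 102.2
turn [-1.000e-03 -3.141e+00  2.000e-03] then tr in new axes [-0.0004  0.06   -0.0013] tr first in old axes [0.0005 0.06   0.0012]
turn [-0.001  0.    -0.001] then tr in new axes [0.0004 0.06   0.0013] tr first in old axes [0.0005 0.06   0.0012]
turn [-1.000e-03 -3.141e+00  2.000e-03] then tr in new axes [-0.0004  0.06   -0.0013] tr first in old axes [0.0005 0.06   0.0012]
```

Call:
drive_tool(
  increments=[
    {"translation": [0,0.03,0],"turn": [0,-0.01,0],"jaw": 0},
    {"translation": [0,0.029,0],"turn": [0,0,0],"jaw": 0},
    {"translation": [0,0,0],"turn": [0,0,0],"jaw": 1},
    {"translation": [0,0,0],"turn": [0,0,0],"jaw": 1},
    {"translation": [0,0,0],"turn": [0,0,0],"jaw": 1},
    {"translation": [0,0,0],"turn": [0,0,0],"jaw": 1},
  ],
)

```text
clock: 48.4
position: [0.6322, 0.0838, 0.1395]
ee_rot: [0.704, -0.703, -0.072, 0.07]
wrist_force: [4.8, -2.0, -10.3]
grip_width: 0.0122
```

Call:
drive_tool(
  increments=[
    {"translation": [0,0,0],"turn": [0,0.12,0],"jaw": 1},
    {"translation": [0,0,0],"turn": [0,0.135,0],"jaw": 1},
    {"translation": [0,0,0],"turn": [0,0.135,0],"jaw": 1},
    {"translation": [0,0,0],"turn": [0,0.135,0],"jaw": 1},
    {"translation": [0,0,0],"turn": [0,0.135,0],"jaw": 1},
    {"translation": [0,0,0],"turn": [0,0.135,0],"jaw": 1},
    {"translation": [0,0,0],"turn": [0,0.135,0],"jaw": 1},
    {"translation": [0,0,0],"turn": [0,0.135,0],"jaw": 1},
  ],
)

```text
clock: 49.2
position: [0.628, 0.0853, 0.1394]
ee_rot: [-0.641, 0.642, -0.3, 0.295]
wrist_force: [-9.4, 1.9, -1.1]
grip_width: 0.0124
```

Call:
drive_tool(
  increments=[
    {"translation": [0,0,0],"turn": [0,0.135,0],"jaw": 1},
    {"translation": [0,0,0],"turn": [0,0,0],"jaw": 1},
    {"translation": [0,0,0],"turn": [0,0,0],"jaw": 1},
    {"translation": [0,0,0],"turn": [0,0,0],"jaw": 1},
    {"translation": [0,0,0],"turn": [0,0,0],"jaw": 1},
  ],
)

```text
clock: 49.7
position: [0.6277, 0.0859, 0.1394]
ee_rot: [-0.621, 0.621, -0.341, 0.336]
wrist_force: [-10.6, 2.2, -0.1]
grip_width: 0.0124
```

```bash
python3 - <<'E'
from h import *
s=st(); print(np.round(s['ft_torque'],2),np.round(s['tau'],2)); c=snap('wrist','w21.png'); print(np.degrees(np.arctan2(rot(s['ee_rot'])[1,0],rot(s['ee_rot'])[0,0])))
E
```

```text
{'clock': 49.7, 'position': [0.628, 0.086, 0.139], 'ee_rot': [-0.621, 0.621, -0.341, 0.336], 'q': [-0.041, 0.492, 1.457, 0.003, 1.2, 0.956], 'wrist_force': [-10.6, 2.183, -0.128], 'grip_width': 0.012}
[ 0.48  1.72 -0.05] [-2.300e+00 -5.691e+01 -3.275e+01 -7.100e-01 -3.390e+00 -4.000e-02]
-57.21671289939432
```

Call:
drive_tool(
  increments=[
    {"translation": [0,0,0],"turn": [0,0.1375,0],"jaw": 1},
    {"translation": [0,0,0],"turn": [0,0.1375,0],"jaw": 1},
    {"translation": [0,0,0],"turn": [0,0.1375,0],"jaw": 1},
    {"translation": [0,0,0],"turn": [0,0.1375,0],"jaw": 1},
    {"translation": [0,0,0],"turn": [0,0.1375,0],"jaw": 1},
    {"translation": [0,0,0],"turn": [0,0.1375,0],"jaw": 1},
    {"translation": [0,0,0],"turn": [0,0.1375,0],"jaw": 1},
    {"translation": [0,0,0],"turn": [0,0.1375,0],"jaw": 1},
  ],
)

```text
clock: 50.55
position: [0.6275, 0.0902, 0.1395]
ee_rot: [0.351, -0.352, 0.617, -0.61]
wrist_force: [-9.8, 15.8, 0.3]
grip_width: 0.0124
```

Call:
drive_tool(
  increments=[
    {"translation": [0,0,0],"turn": [0,0.08,0],"jaw": 1},
    {"translation": [0,0,0],"turn": [0,0.07,0],"jaw": 1},
    {"translation": [0,0,0],"turn": [0,0,0],"jaw": 1},
  ],
)

```text
clock: 50.85
position: [0.6276, 0.0904, 0.1396]
ee_rot: [0.307, -0.308, 0.64, -0.633]
wrist_force: [-9.0, 16.5, -0.4]
grip_width: 0.0126
```

```bash
python3 - <<'E'
from h import *
s=st(); print(np.round(s['ft_torque'],2),np.round(s['tau'],2)); print(np.degrees(np.arctan2(rot(s['ee_rot'])[1,0],rot(s['ee_rot'])[0,0])))
E
```

```text
{'clock': 50.85, 'position': [0.628, 0.09, 0.14], 'ee_rot': [0.307, -0.308, 0.64, -0.633], 'q': [-0.036, 0.492, 1.457, 0.008, 1.199, 2.202], 'wrist_force': [-9.035, 16.478, -0.419], 'grip_width': 0.013}
[2.56 1.37 3.84] [-14.47 -56.46 -32.38  -3.44  -3.23   4.51]
-128.40010552735004
```

Call:
drive_tool(
  increments=[
    {"translation": [0,0,0],"turn": [0,-0.04,0],"jaw": 1},
    {"translation": [0,0,0],"turn": [0,0,0],"jaw": 0},
    {"translation": [0,0,0],"turn": [0,0,0],"jaw": 0},
    {"translation": [0,0,0],"turn": [0,0,0],"jaw": 0},
    {"translation": [0,-0.03,0],"turn": [0,0,0],"jaw": 0},
    {"translation": [0,-0.03,0],"turn": [0,0,0],"jaw": 0},
    {"translation": [0,0,0],"turn": [0,0,0],"jaw": 0},
    {"translation": [0,0,0],"turn": [0,0,0],"jaw": 0},
  ],
)

```text
clock: 51.65
position: [0.6323, 0.0839, 0.2008]
ee_rot: [-0.319, 0.316, -0.631, 0.632]
wrist_force: [-0.9, -0.6, -0.5]
grip_width: 0.0424
```

```bash
python3 - <<'E'
from h import *
s=st(); c=snap('wrist','w22.png'); wing(c,[.630,.086])
E
```

```text
{'clock': 51.65, 'position': [0.632, 0.084, 0.201], 'ee_rot': [-0.319, 0.316, -0.631, 0.632], 'q': [-0.043, 0.442, 1.378, 0.001, 1.316, 2.167], 'wrist_force': [-0.925, -0.592, -0.548], 'grip_width': 0.042}
wing n 2273 mean [0.6375 0.0827] boxc [0.6342 0.0809] size [0.034 0.058] len 0.0639 yaw 154.9
```

Call:
drive_tool(
  increments=[
    {"translation": [0,0,0],"turn": [0,-0.126,0],"jaw": 0},
    {"translation": [0,0,0],"turn": [0,-0.126,0],"jaw": 0},
    {"translation": [0,0,0],"turn": [0,-0.127,0],"jaw": 0},
    {"translation": [0.0426,0,-0.0128],"turn": [0,0,0],"jaw": 0},
    {"translation": [0.0426,0,-0.0128],"turn": [0,0,0],"jaw": 0},
    {"translation": [0.0426,0,-0.0128],"turn": [0,0,0],"jaw": 0},
    {"translation": [0.0426,0,-0.0128],"turn": [0,0,0],"jaw": 0},
    {"translation": [0.0426,0,-0.0128],"turn": [0,0,0],"jaw": 0},
  ],
)

```text
clock: 52.5
position: [0.5132, -0.1059, 0.1975]
ee_rot: [0.431, -0.431, 0.561, -0.56]
wrist_force: [0.2, -1.1, 0.3]
grip_width: 0.0426
```

Call:
drive_tool(
  increments=[
    {"translation": [0.0426,0,-0.0128],"turn": [0,0,0],"jaw": 0},
    {"translation": [0,0,0],"turn": [0,0,0],"jaw": 0},
    {"translation": [0,0,0],"turn": [0,0,0],"jaw": 0},
  ],
)

```text
clock: 52.8
position: [0.4909, -0.1435, 0.1978]
ee_rot: [0.431, -0.43, 0.562, -0.56]
wrist_force: [0.4, 0.1, -0.2]
grip_width: 0.0426
```

```bash
python3 - <<'E'
from h import *
s=st(); c=snap('wrist','w23.png'); wing(c,[.490,-.142]); plan([.4905,-.142,.138],np.radians(-16-90))
E
```

```text
{'clock': 52.8, 'position': [0.491, -0.143, 0.198], 'ee_rot': [0.431, -0.43, 0.562, -0.56], 'q': [-0.504, 0.228, 1.697, 0.002, 1.218, 1.328], 'wrist_force': [0.424, 0.14, -0.212], 'grip_width': 0.043}
wing n 2108 mean [ 0.4938 -0.144 ] boxc [ 0.491  -0.1433] size [0.022 0.058] len 0.0578 yaw 164.7
turn [-4.000e-03 -3.123e+00 -1.000e-03] then tr in new axes [0.0003 0.0599 0.0011] tr first in old axes [-0.0002  0.0599 -0.001 ]
turn [ 0.     0.018 -0.003] then tr in new axes [-0.0003  0.0599 -0.0011] tr first in old axes [-0.0002  0.0599 -0.001 ]
turn [-4.000e-03 -3.123e+00 -1.000e-03] then tr in new axes [0.0003 0.0599 0.0011] tr first in old axes [-0.0002  0.0599 -0.001 ]
```

Call:
drive_tool(
  increments=[
    {"translation": [0,0.03,0],"turn": [0,0.01,0],"jaw": 0},
    {"translation": [0,0.03,0],"turn": [0,0,0],"jaw": 0},
    {"translation": [0,0,0],"turn": [0,0,0],"jaw": 1},
    {"translation": [0,0,0],"turn": [0,0,0],"jaw": 1},
    {"translation": [0,0,0],"turn": [0,0,0],"jaw": 1},
    {"translation": [0,0,0],"turn": [0,0,0],"jaw": 1},
  ],
)

```text
clock: 53.45
position: [0.4917, -0.1421, 0.1387]
ee_rot: [0.429, -0.428, 0.563, -0.562]
wrist_force: [-1.7, 0.1, -8.7]
grip_width: 0.0123
```

Call:
drive_tool(
  increments=[
    {"translation": [0,0,0],"turn": [0,0.1375,0],"jaw": 1},
    {"translation": [0,0,0],"turn": [0,0.1375,0],"jaw": 1},
    {"translation": [0,0,0],"turn": [0,0.1375,0],"jaw": 1},
    {"translation": [0,0,0],"turn": [0,0.1375,0],"jaw": 1},
    {"translation": [0,0,0],"turn": [0,0.1375,0],"jaw": 1},
    {"translation": [0,0,0],"turn": [0,0.1375,0],"jaw": 1},
    {"translation": [0,0,0],"turn": [0,0.1375,0],"jaw": 1},
    {"translation": [0,0,0],"turn": [0,0.1375,0],"jaw": 1},
  ],
)

```text
clock: 54.25
position: [0.4895, -0.1447, 0.1388]
ee_rot: [-0.069, 0.072, -0.703, 0.704]
wrist_force: [-9.4, -9.1, -5.1]
grip_width: 0.012
```

Call:
drive_tool(
  increments=[
    {"translation": [0,0,0],"turn": [0,0.08,0],"jaw": 1},
    {"translation": [0,0,0],"turn": [0,0.06,0],"jaw": 1},
    {"translation": [0,0,0],"turn": [0,0,0],"jaw": 1},
  ],
)

```text
clock: 54.55
position: [0.4894, -0.1447, 0.1389]
ee_rot: [-0.023, 0.027, -0.705, 0.708]
wrist_force: [-10.3, -9.2, -4.7]
grip_width: 0.0125
```

```bash
cat >> h.py <<'E'
def tq():
    s=st(); M=rot(s['ee_rot']); print('torque',np.round(s['ft_torque'],2),'tau6',round(s['tau'][5],2),'yaw',np.degrees(np.arctan2(M[1,0],M[0,0])).round(1))
E
python3 - <<'E'
from h import *
tq()
E
```

```text
{'clock': 54.55, 'position': [0.489, -0.145, 0.139], 'ee_rot': [-0.023, 0.027, -0.705, 0.708], 'q': [-0.502, 0.29, 1.774, -0.007, 1.079, 2.572], 'wrist_force': [-10.267, -9.189, -4.683], 'grip_width': 0.012}
torque [-1.69  1.52  4.37] tau6 4.91 yaw -175.9
```

Call:
drive_tool(
  increments=[
    {"translation": [0,0,0],"turn": [0,-0.04,0],"jaw": 1},
    {"translation": [0,0,0],"turn": [0,0,0],"jaw": 0},
    {"translation": [0,0,0],"turn": [0,0,0],"jaw": 0},
    {"translation": [0,0,0],"turn": [0,0,0],"jaw": 0},
    {"translation": [0,-0.03,0],"turn": [0,0,0],"jaw": 0},
    {"translation": [0,-0.03,0],"turn": [0,0,0],"jaw": 0},
    {"translation": [0,0,0],"turn": [0,0,0],"jaw": 0},
  ],
)

```text
clock: 55.25
position: [0.4947, -0.1437, 0.2036]
ee_rot: [-0.039, 0.032, -0.705, 0.707]
wrist_force: [0.7, -0.3, 0.6]
grip_width: 0.0429
```

```bash
python3 - <<'E'
from h import *
tq(); c=snap('wrist','w24.png'); wing(c,[.490,-.142])
E
```

```text
{'clock': 55.25, 'position': [0.495, -0.144, 0.204], 'ee_rot': [-0.039, 0.032, -0.705, 0.707], 'q': [-0.501, 0.223, 1.689, 0.003, 1.22, 2.538], 'wrist_force': [0.744, -0.329, 0.582], 'grip_width': 0.043}
torque [ 0.    0.   -0.02] tau6 -0.0 yaw -174.2
wing n 2102 mean [ 0.4885 -0.1485] boxc [ 0.4883 -0.1453] size [0.022 0.058] len 0.0591 yaw 108.8
```

Call:
drive_tool(
  increments=[
    {"translation": [-0.0046,0,-0.046],"turn": [0,0,0],"jaw": 0},
    {"translation": [-0.0046,0,-0.046],"turn": [0,0,0],"jaw": 0},
    {"translation": [-0.0046,0,-0.046],"turn": [0,0,0],"jaw": 0},
    {"translation": [-0.0046,0,-0.046],"turn": [0,0,0],"jaw": 0},
    {"translation": [-0.0046,0,-0.046],"turn": [0,0,0],"jaw": 0},
    {"translation": [0,0,0],"turn": [0,-0.1454,0],"jaw": 0},
    {"translation": [0,0,0],"turn": [0,-0.1454,0],"jaw": 0},
    {"translation": [0,0,0],"turn": [0,-0.1454,0],"jaw": 0},
  ],
)

```text
clock: 56.1
position: [0.4908, 0.0896, 0.1981]
ee_rot: [0.191, -0.19, 0.682, -0.68]
wrist_force: [-0.1, 0.4, 1.3]
grip_width: 0.0426
```

Call:
drive_tool(
  increments=[
    {"translation": [0,0,0],"turn": [0,-0.1454,0],"jaw": 0},
    {"translation": [0,0,0],"turn": [0,-0.1454,0],"jaw": 0},
    {"translation": [0,0,0],"turn": [0,-0.1454,0],"jaw": 0},
    {"translation": [0,0,0],"turn": [0,-0.1454,0],"jaw": 0},
    {"translation": [0,0,0],"turn": [0,-0.1454,0],"jaw": 0},
    {"translation": [0,0,0],"turn": [0,-0.1454,0],"jaw": 0},
    {"translation": [0,0,0],"turn": [0,-0.1454,0],"jaw": 0},
    {"translation": [0,0,0],"turn": [0,-0.1454,0],"jaw": 0},
  ],
)

```text
clock: 56.9
position: [0.4909, 0.0888, 0.1981]
ee_rot: [0.533, -0.532, 0.465, -0.464]
wrist_force: [-0.7, 0.1, 0.6]
grip_width: 0.0428
```

Call:
drive_tool(
  increments=[
    {"translation": [0,0,0],"turn": [0,-0.1454,0],"jaw": 0},
    {"translation": [0,0,0],"turn": [0,-0.1454,0],"jaw": 0},
    {"translation": [0,0,0],"turn": [0,-0.1454,0],"jaw": 0},
    {"translation": [0,0,0],"turn": [0,-0.1454,0],"jaw": 0},
    {"translation": [0,0,0],"turn": [0,-0.1454,0],"jaw": 0},
    {"translation": [0,0,0],"turn": [0,-0.1454,0],"jaw": 0},
    {"translation": [0,0,0],"turn": [0,-0.1454,0],"jaw": 0},
    {"translation": [0,0,0],"turn": [0,-0.1454,0],"jaw": 0},
  ],
)

```text
clock: 57.7
position: [0.4909, 0.0887, 0.1981]
ee_rot: [0.701, -0.7, 0.096, -0.096]
wrist_force: [-0.3, 0.5, -0.3]
grip_width: 0.0429
```

Call:
drive_tool(
  increments=[
    {"translation": [0,0,0],"turn": [0,-0.1454,0],"jaw": 0},
    {"translation": [0,0,0],"turn": [0,-0.1454,0],"jaw": 0},
    {"translation": [0,0,0],"turn": [0,-0.1454,0],"jaw": 0},
    {"translation": [0,0,0],"turn": [0,-0.1454,0],"jaw": 0},
    {"translation": [0,0,0],"turn": [0,-0.1454,0],"jaw": 0},
    {"translation": [0,0,0],"turn": [0,-0.1454,0],"jaw": 0},
    {"translation": [0,0,0],"turn": [0,0,0],"jaw": 0},
  ],
)

```text
clock: 58.4
position: [0.4909, 0.0887, 0.1982]
ee_rot: [0.676, -0.675, -0.208, 0.207]
wrist_force: [-0.1, -1.0, -0.1]
grip_width: 0.0424
```

```bash
python3 - <<'E'
from h import *
tq(); c=snap('wrist','w25.png'); wing(c,[.4925,.0885]); plan([.4925,.0887,.138],np.radians(33.6))
E
```

```text
{'clock': 58.4, 'position': [0.491, 0.089, 0.198], 'ee_rot': [0.676, -0.675, -0.208, 0.207], 'q': [-0.046, 0.205, 1.726, 0.002, 1.21, -0.643], 'wrist_force': [-0.061, -0.981, -0.119], 'grip_width': 0.042}
torque [ 0.02 -0.02  0.01] tau6 -1.54 yaw 34.2
wing n 2280 mean [0.4878 0.0946] boxc [0.4891 0.0923] size [0.023 0.058] len 0.0578 yaw 124.5
turn [ 2.000e-03 -3.136e+00  2.000e-03] then tr in new axes [-0.0013  0.0603  0.0008] tr first in old axes [ 0.0012  0.0603 -0.0009]
turn [-0.001  0.005  0.001] then tr in new axes [ 0.0013  0.0603 -0.0008] tr first in old axes [ 0.0012  0.0603 -0.0009]
turn [ 2.000e-03 -3.136e+00  2.000e-03] then tr in new axes [-0.0013  0.0603  0.0008] tr first in old axes [ 0.0012  0.0603 -0.0009]
```

FR's measured wing yaw implies a little less rotation than the jaw made. I'll check FR and BL from above with a cleaner estimate before going on to the other pair.

Call:
drive_tool(
  increments=[
    {"translation": [-0.002,-0.038,-0.029],"turn": [0,0,0],"jaw": 0},
    {"translation": [-0.002,-0.038,-0.029],"turn": [0,0,0],"jaw": 0},
    {"translation": [-0.002,-0.038,-0.029],"turn": [0,0,0],"jaw": 0},
    {"translation": [-0.002,-0.038,-0.029],"turn": [0,0,0],"jaw": 0},
    {"translation": [0,0,0],"turn": [0,0,0],"jaw": 0},
    {"translation": [0,0,0],"turn": [0,0,0],"jaw": 0},
  ],
)

```text
clock: 59.05
position: [0.5498, -0.0128, 0.3509]
ee_rot: [0.677, -0.676, -0.207, 0.205]
wrist_force: [-0.3, 0.0, -1.7]
grip_width: 0.043
```

```bash
cat >> h.py <<'E'
def ring(c,xy,z=.144,r0=.020,r1=.030):
    "wing yaw from dark pixels at radius r0..r1 about the axis"
    uu,vv=np.meshgrid(np.arange(512),np.arange(384)); u0,v0=proj(c,[*xy,z]); A=[]
    for v in range(int(v0)-50,int(v0)+51):
        for u in range(int(u0)-50,int(u0)+51):
            if 0<=u<512 and 0<=v<384 and c['image'][v,u].max()<60:
                d=onz(c,u,v,z)[:2]-xy; r=np.hypot(*d)
                if r0<r<r1: A.append(np.arctan2(d[1],d[0]))
    A=np.array(A); m=np.exp(2j*A).mean() if len(A) else 0
    h=np.histogram(np.degrees(A)%360,bins=24,range=(0,360))[0] if len(A) else 0
    print('ring',np.round(xy,4),(u0.round(),v0.round()),'n',len(A),'yaw',(np.degrees(np.angle(m))/2%180).round(1),'conc',abs(m).round(2),h)
E
python3 - <<'E'
from h import *
tq(); c=snap('wrist','w26.png')
for n,p in [('FL',(.4925,.0887)),('FR',(.4905,-.142)),('BL',(.630,.0865)),('BR',(.6285,-.1435))]: print(n); ring(c,np.array(p)); wing(c,p)
E
```

```text
{'clock': 59.05, 'position': [0.55, -0.013, 0.351], 'ee_rot': [0.677, -0.676, -0.207, 0.205], 'q': [-0.227, 0.21, 1.345, 0.002, 1.585, -0.818], 'wrist_force': [-0.327, 0.046, -1.704], 'grip_width': 0.043}
torque [ 0.04  0.02 -0.03] tau6 -0.02 yaw 33.9
FL
ring [0.4925 0.0887] (np.float64(267.0), np.float64(41.0)) n 231 yaw 123.6 conc 0.96 [ 0  0  0  0  0  0  0 46 71 18  0  0  0  0  0  0  0  0  0 39 50  7  0  0]
wing n 922 mean [0.4913 0.0888] boxc [0.4909 0.0892] size [0.023 0.055] len 0.0552 yaw 123.4
FR
ring [ 0.4905 -0.142 ] (np.float64(144.0), np.float64(233.0)) n 204 yaw 100.5 conc 0.78 [ 0  0  0  1 22 40 53 57 22  0  0  0  0  0  0  0  0  0  0  0  0  1  8  0]
wing n 600 mean [ 0.4889 -0.1269] boxc [ 0.491  -0.1311] size [0.024 0.052] len 0.0525 yaw 116.0
BL
ring [0.63   0.0865] (np.float64(381.0), np.float64(127.0)) n 276 yaw 160.8 conc 0.79 [ 0  0  0  0  0  0  0  0  0 32 72 52 16 13  5  0  0  0  4 10  0 21 36 15]
wing n 964 mean [0.6247 0.0852] boxc [0.6265 0.0836] size [0.027 0.057] len 0.0571 yaw 159.6
BR
ring [ 0.6285 -0.1435] (np.float64(250.0), np.float64(295.0)) n 202 yaw 120.0 conc 0.82 [ 0  0  0  0  0  0 22 47 45 40 10  0  0  0  0  0  0  5 19 14  0  0  0  0]
wing n 628 mean [ 0.6211 -0.1355] boxc [ 0.6237 -0.1382] size [0.023 0.062] len 0.0629 yaw 111.9
```

Call:
drive_tool(
  increments=[
    {"translation": [0,0,0],"turn": [0,0.1315,0],"jaw": 0},
    {"translation": [0,0,0],"turn": [0,0.1315,0],"jaw": 0},
    {"translation": [-0.0198,0.0308,-0.0209],"turn": [0,0,0],"jaw": 0},
    {"translation": [-0.0198,0.0308,-0.0209],"turn": [0,0,0],"jaw": 0},
    {"translation": [-0.0198,0.0308,-0.0209],"turn": [0,0,0],"jaw": 0},
    {"translation": [-0.0198,0.0308,-0.0209],"turn": [0,0,0],"jaw": 0},
    {"translation": [-0.0198,0.0308,-0.0209],"turn": [0,0,0],"jaw": 0},
    {"translation": [0,0,0],"turn": [0,0,0],"jaw": 0},
  ],
)

```text
clock: 59.9
position: [0.4852, -0.1426, 0.1907]
ee_rot: [0.7, -0.695, -0.113, 0.119]
wrist_force: [-0.1, 1.0, 0.3]
grip_width: 0.0428
```

Call:
drive_tool(
  increments=[
    {"translation": [0,0,0],"turn": [0,0,0],"jaw": 0},
  ],
)

```text
clock: 60.0
position: [0.4888, -0.1419, 0.1949]
ee_rot: [0.699, -0.696, -0.116, 0.117]
wrist_force: [0.6, 1.4, -0.3]
grip_width: 0.0425
```

```bash
python3 - <<'E'
from h import *
tq(); c=snap('wrist','w27.png'); p=np.array([.490,-.1425]); wing(c,p); ring(c,p); plan([.4903,-.1425,.138],np.radians(18.8))
E
```

```text
{'clock': 60.0, 'position': [0.489, -0.142, 0.195], 'ee_rot': [0.699, -0.696, -0.116, 0.117], 'q': [-0.504, 0.228, 1.704, 0.003, 1.213, -0.835], 'wrist_force': [0.56, 1.446, -0.29], 'grip_width': 0.043}
torque [ 0.02  0.02 -0.05] tau6 -0.05 yaw 18.9
wing n 2983 mean [ 0.4857 -0.1439] boxc [ 0.4819 -0.147 ] size [0.038 0.069] len 0.0707 yaw 99.8
ring [ 0.49   -0.1425] (np.float64(260.0), np.float64(225.0)) n 1028 yaw 100.0 conc 0.67 [  2   0   0   0   0   0  76 204 142  24   0   0   0   0   5  84 127 137
  88 108  19   0   0  12]
turn [ 2.000e-03 -3.138e+00  4.000e-03] then tr in new axes [-0.0002  0.0582  0.0006] tr first in old axes [ 0.0001  0.0582 -0.0007]
turn [-0.002  0.003  0.001] then tr in new axes [ 0.0002  0.0582 -0.0006] tr first in old axes [ 0.0001  0.0582 -0.0007]
turn [ 2.000e-03 -3.138e+00  4.000e-03] then tr in new axes [-0.0002  0.0582  0.0006] tr first in old axes [ 0.0001  0.0582 -0.0007]
```

Call:
drive_tool(
  increments=[
    {"translation": [0,0.03,-0.0005],"turn": [0,0,0],"jaw": 0},
    {"translation": [0,0.0285,0],"turn": [0,0,0],"jaw": 0},
    {"translation": [0,0,0],"turn": [0,0,0],"jaw": 1},
    {"translation": [0,0,0],"turn": [0,0,0],"jaw": 1},
    {"translation": [0,0,0],"turn": [0,0,0],"jaw": 1},
    {"translation": [0,0,0],"turn": [0,0,0],"jaw": 1},
  ],
)

```text
clock: 60.65
position: [0.489, -0.1429, 0.1388]
ee_rot: [0.698, -0.697, -0.117, 0.118]
wrist_force: [-4.9, -1.0, -6.0]
grip_width: 0.0123
```

```bash
python3 -c "
from h import *
tq()"
```

```text
{'clock': 60.65, 'position': [0.489, -0.143, 0.139], 'ee_rot': [0.698, -0.697, -0.117, 0.118], 'q': [-0.504, 0.288, 1.777, 0.0, 1.079, -0.838], 'wrist_force': [-4.927, -1.019, -5.987], 'grip_width': 0.012}
torque [-0.15  0.85  0.42] tau6 0.43 yaw 19.1
```

Call:
drive_tool(
  increments=[
    {"translation": [0,0,0],"turn": [0,0.04,0],"jaw": 1},
    {"translation": [0,0,0],"turn": [0,0,0],"jaw": 1},
  ],
)

```text
clock: 60.85
position: [0.489, -0.143, 0.1388]
ee_rot: [0.7, -0.699, -0.103, 0.104]
wrist_force: [-6.1, -0.5, -5.7]
grip_width: 0.0124
```

```bash
python3 -c "
from h import *
tq()"
```

```text
{'clock': 60.85, 'position': [0.489, -0.143, 0.139], 'ee_rot': [0.7, -0.699, -0.103, 0.104], 'q': [-0.504, 0.288, 1.777, -0.0, 1.079, -0.798], 'wrist_force': [-6.097, -0.466, -5.73], 'grip_width': 0.012}
torque [-0.21  0.75  1.01] tau6 1.43 yaw 16.9
```

Call:
drive_tool(
  increments=[
    {"translation": [0,0,0],"turn": [0,0.04,0],"jaw": 1},
    {"translation": [0,0,0],"turn": [0,0,0],"jaw": 1},
  ],
)

```text
clock: 61.05
position: [0.4889, -0.143, 0.1388]
ee_rot: [0.702, -0.701, -0.089, 0.091]
wrist_force: [-5.2, -0.4, -5.4]
grip_width: 0.0127
```

```bash
python3 -c "
from h import *
tq()"
```

```text
{'clock': 61.05, 'position': [0.489, -0.143, 0.139], 'ee_rot': [0.702, -0.701, -0.089, 0.091], 'q': [-0.503, 0.288, 1.777, -0.001, 1.079, -0.759], 'wrist_force': [-5.236, -0.393, -5.398], 'grip_width': 0.013}
torque [-0.2   0.87  1.64] tau6 1.99 yaw 14.7
```

The torque rises at once when I try to turn FR further (0.4, 1.0, 1.6 N m), so FR is at its stop; the extra jaw angle was finger flex. BL ended at 3.8 N m in the same way, so I'll go on to FL and then BR.

Call:
drive_tool(
  increments=[
    {"translation": [0,0,0],"turn": [0,-0.06,0],"jaw": 1},
    {"translation": [0,0,0],"turn": [0,0,0],"jaw": 0},
    {"translation": [0,0,0],"turn": [0,0,0],"jaw": 0},
    {"translation": [0,0,0],"turn": [0,0,0],"jaw": 0},
    {"translation": [0,-0.03,0],"turn": [0,0,0],"jaw": 0},
    {"translation": [0,-0.03,0],"turn": [0,0,0],"jaw": 0},
    {"translation": [0,0,0],"turn": [0,-0.142,0],"jaw": 0},
    {"translation": [0,0,0],"turn": [0,-0.142,0],"jaw": 0},
  ],
)

```text
clock: 61.85
position: [0.4916, -0.1441, 0.2003]
ee_rot: [-0.675, 0.676, 0.211, -0.208]
wrist_force: [-0.0, 0.8, 0.2]
grip_width: 0.0426
```

Call:
drive_tool(
  increments=[
    {"translation": [0.0263,0,0.0382],"turn": [0,0,0],"jaw": 0},
    {"translation": [0.0263,0,0.0382],"turn": [0,0,0],"jaw": 0},
    {"translation": [0.0263,0,0.0382],"turn": [0,0,0],"jaw": 0},
    {"translation": [0.0263,0,0.0382],"turn": [0,0,0],"jaw": 0},
    {"translation": [0.0263,0,0.0382],"turn": [0,0,0],"jaw": 0},
    {"translation": [0,0,0],"turn": [0,0,0],"jaw": 0},
    {"translation": [0,0,0],"turn": [0,0,0],"jaw": 0},
  ],
)

```text
clock: 62.55
position: [0.4923, 0.0893, 0.1991]
ee_rot: [0.676, -0.676, -0.21, 0.208]
wrist_force: [0.5, -1.0, -0.1]
grip_width: 0.043
```

```bash
python3 -c "
from h import *
tq(); c=snap('wrist'); wing(c,[.4925,.0887]); plan([.4925,.0887,.138],np.radians(34))"
```

```text
{'clock': 62.55, 'position': [0.492, 0.089, 0.199], 'ee_rot': [0.676, -0.676, -0.21, 0.208], 'q': [-0.045, 0.205, 1.723, 0.001, 1.21, -0.644], 'wrist_force': [0.489, -1.05, -0.061], 'grip_width': 0.043}
torque [-0.03  0.01  0.03] tau6 0.1 yaw 34.3
wing n 2261 mean [0.4878 0.0947] boxc [0.4895 0.0924] size [0.023 0.058] len 0.058 yaw 124.2
turn [ 4.000e-03 -3.138e+00 -1.000e-03] then tr in new axes [-0.0004  0.061  -0.0003] tr first in old axes [0.0002 0.061  0.0003]
turn [0.001 0.004 0.003] then tr in new axes [0.0004 0.061  0.0003] tr first in old axes [0.0002 0.061  0.0003]
turn [ 4.000e-03 -3.138e+00 -1.000e-03] then tr in new axes [-0.0004  0.061  -0.0003] tr first in old axes [0.0002 0.061  0.0003]
```

Call:
drive_tool(
  increments=[
    {"translation": [0,0.03,0],"turn": [0,0,0],"jaw": 0},
    {"translation": [0,0.031,0],"turn": [0,0,0],"jaw": 0},
    {"translation": [0,0,0],"turn": [0,0,0],"jaw": 1},
    {"translation": [0,0,0],"turn": [0,0,0],"jaw": 1},
    {"translation": [0,0,0],"turn": [0,0,0],"jaw": 1},
    {"translation": [0,0,0],"turn": [0,0,0],"jaw": 1},
  ],
)

```text
clock: 63.2
position: [0.4932, 0.0879, 0.138]
ee_rot: [0.676, -0.676, -0.208, 0.206]
wrist_force: [5.1, 3.3, -12.6]
grip_width: 0.0126
```

Call:
drive_tool(
  increments=[
    {"translation": [0,0,0],"turn": [0,0.13,0],"jaw": 1},
    {"translation": [0,0,0],"turn": [0,0.13,0],"jaw": 1},
    {"translation": [0,0,0],"turn": [0,0.13,0],"jaw": 1},
    {"translation": [0,0,0],"turn": [0,0.13,0],"jaw": 1},
    {"translation": [0,0,0],"turn": [0,0.13,0],"jaw": 1},
    {"translation": [0,0,0],"turn": [0,0.13,0],"jaw": 1},
    {"translation": [0,0,0],"turn": [0,0.13,0],"jaw": 1},
    {"translation": [0,0,0],"turn": [0,0.04,0],"jaw": 1},
  ],
)

```text
clock: 64.0
position: [0.4905, 0.0877, 0.1379]
ee_rot: [0.696, -0.696, 0.127, -0.125]
wrist_force: [-4.1, 0.3, -4.4]
grip_width: 0.0126
```

```bash
python3 -c "
from h import *
tq()"
```

```text
{'clock': 64.0, 'position': [0.491, 0.088, 0.138], 'ee_rot': [0.696, -0.696, 0.127, -0.125], 'q': [-0.048, 0.27, 1.805, 0.001, 1.069, 0.31], 'wrist_force': [-4.123, 0.275, -4.356], 'grip_width': 0.013}
torque [-0.    0.92  0.48] tau6 0.66 yaw -20.5
```

Call:
drive_tool(
  increments=[
    {"translation": [0,0,0],"turn": [0,0.1,0],"jaw": 1},
    {"translation": [0,0,0],"turn": [0,0,0],"jaw": 1},
  ],
)

```text
clock: 64.2
position: [0.4906, 0.0878, 0.138]
ee_rot: [-0.689, 0.689, -0.159, 0.158]
wrist_force: [-6.3, -0.1, -1.6]
grip_width: 0.0127
```

```bash
python3 -c "
from h import *
tq()"
```

```text
{'clock': 64.2, 'position': [0.491, 0.088, 0.138], 'ee_rot': [-0.689, 0.689, -0.159, 0.158], 'q': [-0.047, 0.27, 1.805, 0.0, 1.068, 0.404], 'wrist_force': [-6.268, -0.064, -1.604], 'grip_width': 0.013}
torque [0.09 1.2  1.95] tau6 2.96 yaw -25.9
```

Call:
drive_tool(
  increments=[
    {"translation": [0,0,0],"turn": [0,0.08,0],"jaw": 1},
    {"translation": [0,0,0],"turn": [0,0,0],"jaw": 1},
  ],
)

```text
clock: 64.4
position: [0.4906, 0.0878, 0.1381]
ee_rot: [-0.682, 0.683, -0.185, 0.184]
wrist_force: [-6.7, 0.6, -1.0]
grip_width: 0.0127
```

```bash
python3 -c "
from h import *
tq()"
```

```text
{'clock': 64.4, 'position': [0.491, 0.088, 0.138], 'ee_rot': [-0.682, 0.683, -0.185, 0.184], 'q': [-0.047, 0.27, 1.805, -0.001, 1.068, 0.481], 'wrist_force': [-6.651, 0.609, -1.016], 'grip_width': 0.013}
torque [0.06 1.2  3.03] tau6 3.72 yaw -30.2
```

Call:
drive_tool(
  increments=[
    {"translation": [0,0,0],"turn": [0,-0.1,0],"jaw": 1},
    {"translation": [0,0,0],"turn": [0,0,0],"jaw": 0},
    {"translation": [0,0,0],"turn": [0,0,0],"jaw": 0},
    {"translation": [0,0,0],"turn": [0,0,0],"jaw": 0},
    {"translation": [0,-0.03,0],"turn": [0,0,0],"jaw": 0},
    {"translation": [0,-0.03,0],"turn": [0,0,0],"jaw": 0},
    {"translation": [0,0,0],"turn": [0,-0.131,0],"jaw": 0},
    {"translation": [0,0,0],"turn": [0,-0.131,0],"jaw": 0},
  ],
)

```text
clock: 65.2
position: [0.4935, 0.0881, 0.1995]
ee_rot: [0.705, -0.704, 0.057, -0.061]
wrist_force: [-1.2, -0.4, -0.5]
grip_width: 0.0428
```

Call:
drive_tool(
  increments=[
    {"translation": [0,0,0],"turn": [0,-0.131,0],"jaw": 0},
    {"translation": [0,0,0],"turn": [0,-0.131,0],"jaw": 0},
    {"translation": [0,0,0],"turn": [0,-0.131,0],"jaw": 0},
    {"translation": [0,0,0],"turn": [0,-0.131,0],"jaw": 0},
    {"translation": [0.008,0,-0.0442],"turn": [0,0,0],"jaw": 0},
    {"translation": [0.008,0,-0.0442],"turn": [0,0,0],"jaw": 0},
    {"translation": [0.008,0,-0.0442],"turn": [0,0,0],"jaw": 0},
    {"translation": [0.008,0,-0.0442],"turn": [0,0,0],"jaw": 0},
  ],
)

```text
clock: 66.0
position: [0.5844, -0.0684, 0.1982]
ee_rot: [0.696, -0.696, -0.125, 0.122]
wrist_force: [-0.1, 0.0, 0.0]
grip_width: 0.0427
```

Call:
drive_tool(
  increments=[
    {"translation": [0.008,0,-0.0442],"turn": [0,0,0],"jaw": 0},
    {"translation": [0.008,0,-0.0442],"turn": [0,0,0],"jaw": 0},
    {"translation": [0,0,0],"turn": [0,0,0],"jaw": 0},
    {"translation": [0,0,0],"turn": [0,0,0],"jaw": 0},
  ],
)

```text
clock: 66.4
position: [0.6288, -0.1455, 0.197]
ee_rot: [0.697, -0.696, -0.123, 0.122]
wrist_force: [0.6, -0.1, 0.1]
grip_width: 0.0425
```

```bash
python3 -c "
from h import *
tq(); c=snap('wrist'); wing(c,[.6287,-.144]); plan([.6287,-.144,.138],np.radians(20))"
```

```text
{'clock': 66.4, 'position': [0.629, -0.145, 0.197], 'ee_rot': [0.697, -0.696, -0.123, 0.122], 'q': [-0.401, 0.461, 1.359, 0.002, 1.321, -0.751], 'wrist_force': [0.564, -0.061, 0.051], 'grip_width': 0.042}
torque [ 0.    0.05 -0.  ] tau6 -0.04 yaw 20.0
wing n 2243 mean [ 0.6256 -0.1386] boxc [ 0.6264 -0.1412] size [0.022 0.059] len 0.0586 yaw 110.8
turn [ 3.00e-03 -3.14e+00  2.00e-03] then tr in new axes [-0.0004  0.0592 -0.0001] tr first in old axes [0.0003 0.0592 0.    ]
turn [-0.002  0.002  0.002] then tr in new axes [0.0004 0.0592 0.0001] tr first in old axes [0.0003 0.0592 0.    ]
turn [ 3.00e-03 -3.14e+00  2.00e-03] then tr in new axes [-0.0004  0.0592 -0.0001] tr first in old axes [0.0003 0.0592 0.    ]
```

Call:
drive_tool(
  increments=[
    {"translation": [0,0.03,0],"turn": [0,0,0],"jaw": 0},
    {"translation": [0,0.029,0],"turn": [0,0,0],"jaw": 0},
    {"translation": [0,0,0],"turn": [0,0,0],"jaw": 1},
    {"translation": [0,0,0],"turn": [0,0,0],"jaw": 1},
    {"translation": [0,0,0],"turn": [0,0,0],"jaw": 1},
    {"translation": [0,0,0],"turn": [0,0,0],"jaw": 1},
  ],
)

```text
clock: 67.05
position: [0.6281, -0.143, 0.1391]
ee_rot: [0.697, -0.695, -0.124, 0.124]
wrist_force: [-3.4, 3.1, -2.4]
grip_width: 0.0128
```

Call:
drive_tool(
  increments=[
    {"translation": [0,0,0],"turn": [0,0.13,0],"jaw": 1},
    {"translation": [0,0,0],"turn": [0,0.13,0],"jaw": 1},
    {"translation": [0,0,0],"turn": [0,0.13,0],"jaw": 1},
    {"translation": [0,0,0],"turn": [0,0.13,0],"jaw": 1},
    {"translation": [0,0,0],"turn": [0,0.13,0],"jaw": 1},
    {"translation": [0,0,0],"turn": [0,0.13,0],"jaw": 1},
    {"translation": [0,0,0],"turn": [0,0.13,0],"jaw": 1},
    {"translation": [0,0,0],"turn": [0,0.1,0],"jaw": 1},
  ],
)

```text
clock: 67.85
position: [0.6285, -0.1432, 0.139]
ee_rot: [0.67, -0.668, 0.23, -0.23]
wrist_force: [-1.2, 4.4, -2.9]
grip_width: 0.0122
```

```bash
python3 -c "
from h import *
tq()"
```

```text
{'clock': 67.85, 'position': [0.629, -0.143, 0.139], 'ee_rot': [0.67, -0.668, 0.23, -0.23], 'q': [-0.398, 0.506, 1.434, 0.003, 1.201, 0.263], 'wrist_force': [-1.243, 4.444, -2.936], 'grip_width': 0.012}
torque [0.45 0.39 0.18] tau6 -0.86 yaw -37.9
```

Call:
drive_tool(
  increments=[
    {"translation": [0,0,0],"turn": [0,0.1,0],"jaw": 1},
    {"translation": [0,0,0],"turn": [0,0,0],"jaw": 1},
  ],
)

```text
clock: 68.05
position: [0.6286, -0.1432, 0.1391]
ee_rot: [0.658, -0.656, 0.261, -0.262]
wrist_force: [-2.3, 4.9, -1.2]
grip_width: 0.0124
```

```bash
python3 -c "
from h import *
tq()"
```

```text
{'clock': 68.05, 'position': [0.629, -0.143, 0.139], 'ee_rot': [0.658, -0.656, 0.261, -0.262], 'q': [-0.398, 0.506, 1.433, 0.003, 1.201, 0.359], 'wrist_force': [-2.304, 4.948, -1.24], 'grip_width': 0.012}
torque [ 0.51  0.49 -0.09] tau6 0.96 yaw -43.5
```

Call:
drive_tool(
  increments=[
    {"translation": [0,0,0],"turn": [0,0.06,0],"jaw": 1},
    {"translation": [0,0,0],"turn": [0,0,0],"jaw": 1},
  ],
)

```text
clock: 68.25
position: [0.6286, -0.1433, 0.139]
ee_rot: [0.65, -0.648, 0.28, -0.281]
wrist_force: [-2.0, 4.9, -1.5]
grip_width: 0.0123
```

```bash
python3 -c "
from h import *
tq()"
```

```text
{'clock': 68.25, 'position': [0.629, -0.143, 0.139], 'ee_rot': [0.65, -0.648, 0.28, -0.281], 'q': [-0.398, 0.506, 1.433, 0.003, 1.201, 0.417], 'wrist_force': [-2.042, 4.892, -1.54], 'grip_width': 0.012}
torque [ 0.64  0.5  -0.03] tau6 0.44 yaw -46.8
```

Call:
drive_tool(
  increments=[
    {"translation": [0,0,0],"turn": [0,0.08,0],"jaw": 1},
    {"translation": [0,0,0],"turn": [0,0,0],"jaw": 1},
  ],
)

```text
clock: 68.45
position: [0.6286, -0.1434, 0.1391]
ee_rot: [0.638, -0.637, 0.305, -0.306]
wrist_force: [-2.8, 4.0, -0.5]
grip_width: 0.0125
```

```bash
python3 -c "
from h import *
tq()"
```

```text
{'clock': 68.45, 'position': [0.629, -0.143, 0.139], 'ee_rot': [0.638, -0.637, 0.305, -0.306], 'q': [-0.398, 0.506, 1.433, 0.002, 1.201, 0.495], 'wrist_force': [-2.766, 3.97, -0.516], 'grip_width': 0.012}
torque [0.59 0.49 1.13] tau6 1.8 yaw -51.2
```

Call:
drive_tool(
  increments=[
    {"translation": [0,0,0],"turn": [0,0.08,0],"jaw": 1},
    {"translation": [0,0,0],"turn": [0,0,0],"jaw": 1},
  ],
)

```text
clock: 68.65
position: [0.6286, -0.1433, 0.1391]
ee_rot: [0.626, -0.625, 0.33, -0.331]
wrist_force: [-2.5, 3.6, -1.7]
grip_width: 0.0125
```

```bash
python3 -c "
from h import *
tq()"
```

```text
{'clock': 68.65, 'position': [0.629, -0.143, 0.139], 'ee_rot': [0.626, -0.625, 0.33, -0.331], 'q': [-0.398, 0.506, 1.433, 0.001, 1.201, 0.574], 'wrist_force': [-2.45, 3.648, -1.685], 'grip_width': 0.012}
torque [0.56 0.49 2.15] tau6 2.86 yaw -55.7
```

BR reached its stop too (2.2 N m). All four knobs are home, so I'll go to the selector.

Call:
drive_tool(
  increments=[
    {"translation": [0,0,0],"turn": [0,-0.06,0],"jaw": 1},
    {"translation": [0,0,0],"turn": [0,0,0],"jaw": 0},
    {"translation": [0,0,0],"turn": [0,0,0],"jaw": 0},
    {"translation": [0,0,0],"turn": [0,0,0],"jaw": 0},
    {"translation": [0,-0.03,0],"turn": [0,0,0],"jaw": 0},
    {"translation": [0,-0.03,0],"turn": [0,0,0],"jaw": 0},
    {"translation": [0,0,0],"turn": [0,-0.135,0],"jaw": 0},
    {"translation": [0,0,0],"turn": [0,-0.135,0],"jaw": 0},
  ],
)

```text
clock: 69.45
position: [0.6297, -0.1451, 0.2006]
ee_rot: [0.671, -0.67, 0.222, -0.226]
wrist_force: [-0.3, -0.4, -0.4]
grip_width: 0.0426
```

Call:
drive_tool(
  increments=[
    {"translation": [0,0,0],"turn": [0,-0.135,0],"jaw": 0},
    {"translation": [0,0,0],"turn": [0,-0.135,0],"jaw": 0},
    {"translation": [0,0,0],"turn": [0,-0.135,0],"jaw": 0},
    {"translation": [0,0,0],"turn": [0,-0.135,0],"jaw": 0},
    {"translation": [-0.0281,0,-0.0349],"turn": [0,0,0],"jaw": 0},
    {"translation": [-0.0281,0,-0.0349],"turn": [0,0,0],"jaw": 0},
    {"translation": [-0.0281,0,-0.0349],"turn": [0,0,0],"jaw": 0},
    {"translation": [-0.0281,0,-0.0349],"turn": [0,0,0],"jaw": 0},
  ],
)

```text
clock: 70.25
position: [0.5008, -0.2724, 0.1986]
ee_rot: [-0.706, 0.706, -0.037, 0.039]
wrist_force: [0.3, -0.2, 0.1]
grip_width: 0.0428
```

Call:
drive_tool(
  increments=[
    {"translation": [-0.0281,0,-0.0349],"turn": [0,0,0],"jaw": 0},
    {"translation": [0,0,0],"turn": [0,0,0],"jaw": 0},
    {"translation": [0,0,0],"turn": [0,0,0],"jaw": 0},
  ],
)

```text
clock: 70.55
position: [0.4696, -0.3039, 0.1985]
ee_rot: [0.706, -0.706, 0.038, -0.04]
wrist_force: [1.0, 0.4, 0.6]
grip_width: 0.0425
```

```bash
python3 -c "
from h import *
tq(); c=snap('wrist','w30.png'); knobangle(c); plan([.4695,-.3016,.107],np.radians(-6.4))"
```

```text
{'clock': 70.55, 'position': [0.47, -0.304, 0.199], 'ee_rot': [0.706, -0.706, 0.038, -0.04], 'q': [-0.775, 0.309, 1.584, 0.002, 1.247, -0.664], 'wrist_force': [0.995, 0.418, 0.581], 'grip_width': 0.043}
torque [-0.04 -0.02  0.03] tau6 -0.08 yaw -6.4
line n 97 mean rel [0.0003 0.019 ] yaw 82.4 from centre 89.0
turn [ 4.00e-03 -3.14e+00  2.00e-03] then tr in new axes [ 0.0009  0.0914 -0.0013] tr first in old axes [-0.0012  0.0914  0.0012]
turn [-0.001  0.002  0.003] then tr in new axes [-0.0009  0.0914  0.0013] tr first in old axes [-0.0012  0.0914  0.0012]
turn [ 4.00e-03 -3.14e+00  2.00e-03] then tr in new axes [ 0.0009  0.0914 -0.0013] tr first in old axes [-0.0012  0.0914  0.0012]
```

Call:
drive_tool(
  increments=[
    {"translation": [-0.001,0.04,0.001],"turn": [0,0.01,0],"jaw": 0},
    {"translation": [0,0.035,0],"turn": [0,0,0],"jaw": 0},
    {"translation": [0,0.0155,0],"turn": [0,0,0],"jaw": 0},
    {"translation": [0,0,0],"turn": [0,0,0],"jaw": 1},
    {"translation": [0,0,0],"turn": [0,0,0],"jaw": 1},
    {"translation": [0,0,0],"turn": [0,0,0],"jaw": 1},
    {"translation": [0,0,0],"turn": [0,0,0],"jaw": 1},
    {"translation": [0,0,0],"turn": [0,0,0],"jaw": 1},
  ],
)

```text
clock: 71.4
position: [0.4684, -0.3001, 0.1077]
ee_rot: [0.707, -0.705, 0.042, -0.041]
wrist_force: [-4.9, 2.6, -4.1]
grip_width: 0.0131
```

```bash
python3 -c "
from h import *
tq()"
```

```text
{'clock': 71.4, 'position': [0.468, -0.3, 0.108], 'ee_rot': [0.707, -0.705, 0.042, -0.041], 'q': [-0.771, 0.4, 1.697, 0.002, 1.047, -0.655], 'wrist_force': [-4.872, 2.58, -4.134], 'grip_width': 0.013}
torque [ 0.3   0.67 -0.06] tau6 -0.03 yaw -6.7
```

Call:
drive_tool(
  increments=[
    {"translation": [0,0,0],"turn": [0,0.131,0],"jaw": 1},
    {"translation": [0,0,0],"turn": [0,0.131,0],"jaw": 1},
    {"translation": [0,0,0],"turn": [0,0.131,0],"jaw": 1},
    {"translation": [0,0,0],"turn": [0,0.131,0],"jaw": 1},
    {"translation": [0,0,0],"turn": [0,0.131,0],"jaw": 1},
    {"translation": [0,0,0],"turn": [0,0.131,0],"jaw": 1},
    {"translation": [0,0,0],"turn": [0,0.131,0],"jaw": 1},
    {"translation": [0,0,0],"turn": [0,0.131,0],"jaw": 1},
  ],
)

```text
clock: 72.2
position: [0.4703, -0.3017, 0.1077]
ee_rot: [0.59, -0.589, 0.39, -0.392]
wrist_force: [1.5, -1.9, -12.4]
grip_width: 0.0129
```

Call:
drive_tool(
  increments=[
    {"translation": [0,0,0],"turn": [0,0.131,0],"jaw": 1},
    {"translation": [0,0,0],"turn": [0,0.131,0],"jaw": 1},
    {"translation": [0,0,0],"turn": [0,0.131,0],"jaw": 1},
    {"translation": [0,0,0],"turn": [0,0.131,0],"jaw": 1},
    {"translation": [0,0,0],"turn": [0,0,0],"jaw": 1},
    {"translation": [0,0,0],"turn": [0,0,0],"jaw": 1},
    {"translation": [0,0,0],"turn": [0,0,0],"jaw": 1},
    {"translation": [0,0,0],"turn": [0,0,0],"jaw": 1},
  ],
)

```text
clock: 73.0
position: [0.4704, -0.303, 0.1077]
ee_rot: [-0.47, 0.469, -0.527, 0.53]
wrist_force: [2.1, -6.7, -12.1]
grip_width: 0.0124
```

```bash
python3 -c "
from h import *
tq()"
```

```text
{'clock': 73.0, 'position': [0.47, -0.303, 0.108], 'ee_rot': [-0.47, 0.469, -0.527, 0.53], 'q': [-0.772, 0.401, 1.695, 0.001, 1.041, 0.917], 'wrist_force': [2.146, -6.724, -12.098], 'grip_width': 0.012}
torque [-1.32 -0.34 -0.03] tau6 -0.01 yaw -96.8
```

Call:
drive_tool(
  increments=[
    {"translation": [0,0,0],"turn": [0,0,0],"jaw": 0},
    {"translation": [0,0,0],"turn": [0,0,0],"jaw": -0.5},
    {"translation": [0,0,0],"turn": [0,0,0],"jaw": -0.5},
    {"translation": [0,-0.04,0],"turn": [0,0,0],"jaw": -0.5},
    {"translation": [0,-0.045,0],"turn": [0,0,0],"jaw": -0.5},
    {"translation": [0,-0.045,0],"turn": [0,0,0],"jaw": -0.5},
    {"translation": [0,0,0],"turn": [0,0,0],"jaw": -0.5},
    {"translation": [0,0,0],"turn": [0,0,0],"jaw": -0.5},
  ],
)

```text
clock: 73.8
position: [0.4697, -0.3017, 0.2393]
ee_rot: [-0.47, 0.469, -0.527, 0.53]
wrist_force: [-0.1, -0.2, -0.7]
grip_width: 0.0641
```

```bash
python3 -c "
from h import *
tq(); c=snap('wrist','w31.png'); knobangle(c)
s=bot.camera('scene')
for n in [(227.5,241.5)]: pass
cv2.imwrite('pics/s31.png',s['image'][:,:,::-1])
# lid closed check: dark bar of the handle expected at closed position in scene view
for th in (0,.05,.1): 
    b=[proj(s,[.653-.22*np.cos(th)+.007*np.sin(th),-.025+y,.092+.22*np.sin(th)+.007*np.cos(th)]) for y in (-.03,0,.03)]
    print(th,[s['image'][int(round(p[1])),int(round(p[0]))].tolist() for p in b], b[1].round(1))
"
```

```text
{'clock': 73.8, 'position': [0.47, -0.302, 0.239], 'ee_rot': [-0.47, 0.469, -0.527, 0.53], 'q': [-0.772, 0.275, 1.528, 0.002, 1.335, 0.917], 'wrist_force': [-0.109, -0.229, -0.745], 'grip_width': 0.064}
torque [0.02 0.08 0.04] tau6 0.0 yaw -96.8
line n 89 mean rel [ 0.0202 -0.0045] yaw -6.8 from centre -12.5
0 [[30, 29, 29], [25, 24, 26], [24, 28, 26]] [196.3 208. ]
0.05 [[23, 26, 25], [24, 25, 26], [28, 26, 29]] [196.2 204.5]
0.1 [[24, 21, 22], [27, 28, 29], [23, 27, 25]] [196.3 201.1]
```

```bash
python3 -c "
from h import *
print(bot.job_done())"
```

```text
the job is handed in; nothing more can be done
None
```

The leak test is set up and handed in, at about 74 s of the 210 s allowed; no verdict was reported.

**What I did, in order:**
1. Turned the selector back to the red stop mark.
2. Nudged the open lid farther back for hand room, then stood all three carriers in the chamber.
3. Hooked the lid bar down and pressed the lid shut.
4. Tightened the knobs half way: front-left, back-right, front-right, back-left.
5. Tightened them home: back-left, front-right, front-left, back-right. Back-left went home in the same grip as its half-way turn, after a 0.4 s hold.
6. Turned the selector on three clicks and lifted the hand clear.

**Last checks:**
- **Selector:** after release the pointer read -6.8°, against -6.7° for the third mark.
- **Carriers:** before the lid was closed, all three measured upright inside. The right-hand one had been knocked about 1 cm and slightly turned, and I left it there.
- **Lid:** the bar height when pressed matched the closed value. My later camera check of the lid could not tell closed from slightly open.
- **Knobs:** all four met a hard rise in torque of 1.6–4.4 N m.

**What did not agree:**
- **Knob angles:** front-right, front-left and back-left reached their stops after only about 2.2 rad of measured turn instead of 2.4. I take this to mean they started about 0.2 rad in. Re-gripping front-right confirmed it was on its stop. Back-left was not re-gripped, and its camera angle was blurred by the hinge bar.
- **Selector start:** at the beginning it stood about half way between marks 2 and 3, not on a click.

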